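Put up the dye rack on the leather stall's bench stand

TASK

Put up the dye rack: hang both shelf brackets on the blue slotted stand, one on each upright, by pushing their hook tabs into the top two rows of slots and then down until they are fully home, and lay the wooden tray level and centred across the two brackets, behind their front lips, with the green, blue and black compartments on the side of the robot. Then stand whichever dye bottles are on the bench upright in the tray compartments of their own colours, one after the other from lightest to darkest (yellow, orange, red, green, blue, black) so that no dark dye is carried onto a lighter bottle. Leave the maul, the beeswax block and the leather scraps where they are, and check your work: bottles may get knocked aside.

Things in the scene. Friction and masses are not known exactly. Their poses are not given: they have to be found in the camera images.
- stand: Blue steel stand, fixed. Two uprights, 46 mm wide, 195 tall, centres at y = +62 and -62 mm; slotted faces in the plane x = 0, towards the robot; 4 mm sheet, hollow behind. Origin on that plane, midway, at bench level; x away from the robot, y left, z up. Foot under each upright: x -70 to 80, 10 mm high. Rails behind at x = 34 to 46 mm.
- seat_left (a point): Where a bracket's origin lies when home on the left (+y) upright in the top two rows: on the slotted face, mid upright, 94 mm above the bench; axes as the stand's. Each upright has 4 rows of slot pairs (centres 12 mm either side of its middle), 10 mm wide, 28 mm high, lower edges 26, 66, 106, 146 mm above the bench.
- seat_right (a point): The same for the right (-y) upright; either bracket fits either. To hang: hold the bracket 12 mm above the seat height (tabs then centred in the slots, 4 mm free above and below, 2.5 mm each side), push in till its rear face meets the upright, then lower 12 mm till the necks stand on the slots' lower edges, hooks behind the sheet (1.5 mm play).
- shelf_seat (a point): Point of the stand where the tray's origin lies when well placed: midway between the uprights, 73 mm in front of the slotted faces, 160 mm above the bench, level with the tops of the seated brackets (which sag by about 2 degrees, so the tray lies some 3 mm lower).
- bracket_a: Loose steel shelf bracket, 0.35 kg, standing on the bench as it will hang. Origin: foot of the rear face, mid width; x towards the tabs (push direction), z up. Body x = -151 to 0, 34 mm wide (grip across it from above), flat top at z = 66 mm, front lip x = -151 to -146 rising to 76 mm. Balance point about x = -65 mm. Tabs: see bracket_b.
- bracket_b: The other, identical bracket. Four hook tabs, 5 mm thick, stand 11.5 mm out of the rear face at y = +12 and -12 mm, at z = 4 to 24 and 44 to 64 mm. Each is a neck (upper 12 mm, x = 0 to 5.5) with a hook (x = 5.5 to 11.5) reaching 8 mm below the neck.
- tray: Loose wooden tray, 0.35 to 0.55 kg. Origin: centre of underside; 126 mm deep (x), 180 long (y), walls and floor 6 thick, walls 26 high. Handle: dark partition along y through the middle, 8 thick (x), 168 long, top at 58 mm, pinched from above. 53 (x) by 52 mm compartments with coloured floor discs and wall marks; back row (+x) from left (+y): yellow, orange, red; front row: green, blue, black.
- pocket_yellow (a point): Centre of the floor (6 mm above the tray's underside) of the compartment marked yellow; axes as the tray's.
- pocket_orange (a point): Centre of the floor (6 mm above the tray's underside) of the compartment marked orange; axes as the tray's.
- pocket_red (a point): Centre of the floor (6 mm above the tray's underside) of the compartment marked red; axes as the tray's.
- pocket_green (a point): Centre of the floor (6 mm above the tray's underside) of the compartment marked green; axes as the tray's.
- pocket_blue (a point): Centre of the floor (6 mm above the tray's underside) of the compartment marked blue; axes as the tray's.
- pocket_black (a point): Centre of the floor (6 mm above the tray's underside) of the compartment marked black; axes as the tray's.
- dye_yellow: Closed dye bottle, white with a yellow band and a yellow cap, standing on the bench, about 0.16 kg; may be absent. Origin: centre of its underside, z up its axis. Heavy base; body 42 mm in diameter up to 55 mm, cap 28 mm in diameter from 61 to 88 mm (grip it by the cap).
- dye_orange: Closed dye bottle, white with a orange band and a orange cap, standing on the bench, about 0.16 kg; may be absent. Origin: centre of its underside, z up its axis. Heavy base; body 42 mm in diameter up to 55 mm, cap 28 mm in diameter from 61 to 88 mm (grip it by the cap).
- dye_red: Closed dye bottle, white with a red band and a red cap, standing on the bench, about 0.16 kg; may be absent. Origin: centre of its underside, z up its axis. Heavy base; body 42 mm in diameter up to 55 mm, cap 28 mm in diameter from 61 to 88 mm (grip it by the cap).
- dye_green: Closed dye bottle, white with a green band and a green cap, standing on the bench, about 0.16 kg; may be absent. Origin: centre of its underside, z up its axis. Heavy base; body 42 mm in diameter up to 55 mm, cap 28 mm in diameter from 61 to 88 mm (grip it by the cap).
- dye_blue: Closed dye bottle, white with a blue band and a blue cap, standing on the bench, about 0.16 kg; may be absent. Origin: centre of its underside, z up its axis. Heavy base; body 42 mm in diameter up to 55 mm, cap 28 mm in diameter from 61 to 88 mm (grip it by the cap).
- dye_black: Closed dye bottle, white with a black band and a black cap, standing on the bench, about 0.16 kg; may be absent. Origin: centre of its underside, z up its axis. Heavy base; body 42 mm in diameter up to 55 mm, cap 28 mm in diameter from 61 to 88 mm (grip it by the cap).
- maul: Bystander: white-headed maul standing on its head, 68 mm in diameter, 200 mm tall; origin at the centre of its underside.
- wax: Bystander: yellowish block of beeswax, 60 x 40 x 26 mm; origin at the centre of its underside.
- scraps: Bystander: two leather scraps, 50 mm long, 8 mm high; origin at the centre of the underside.
There are look-alikes about, which are no part of the job. Leave any purple look-alike of the dye_black alone.

How it is judged (in metres and radians):
On the way, in this order (a step that is already met when the one before it is completed fails the run):
1. both brackets are fully home in the top two rows of slots, one on each upright (((horizontal distance between bracket_a and seat_left below 0.007 m and z of bracket_a in the frame of seat_left between -0.005 and 0.004 m and angle between the x axis of each of bracket_a, bracket_b and the x axis of stand, either way round below 0.14 rad and horizontal distance between bracket_b and seat_right below 0.007 m and z of bracket_b in the frame of seat_right between -0.005 and 0.004 m) or (horizontal distance between bracket_a and seat_right below 0.007 m and z of bracket_a in the frame of seat_right between -0.005 and 0.004 m and angle between the x axis of each of bracket_a, bracket_b and the x axis of stand, either way round below 0.14 rad and horizontal distance between bracket_b and seat_left below 0.007 m and z of bracket_b in the frame of seat_left between -0.005 and 0.004 m))), for 0.2 s.
2. the tray lies level and centred across both brackets, marks to the front (horizontal distance between tray and shelf_seat below 0.03 m and z of tray in the frame of shelf_seat between -0.01 and 0.006 m and angle between tray's own z axis and vertical below 0.1 rad and angle between the y axis of tray and the y axis of stand, either way round below 0.15 rad and y of pocket_yellow in the frame of stand above 0.03 m and ((horizontal distance between bracket_a and seat_left below 0.007 m and z of bracket_a in the frame of seat_left between -0.005 and 0.004 m and angle between the x axis of each of bracket_a, bracket_b and the x axis of stand, either way round below 0.14 rad and horizontal distance between bracket_b and seat_right below 0.007 m and z of bracket_b in the frame of seat_right between -0.005 and 0.004 m) or (horizontal distance between bracket_a and seat_right below 0.007 m and z of bracket_a in the frame of seat_right between -0.005 and 0.004 m and angle between the x axis of each of bracket_a, bracket_b and the x axis of stand, either way round below 0.14 rad and horizontal distance between bracket_b and seat_left below 0.007 m and z of bracket_b in the frame of seat_left between -0.005 and 0.004 m))), for 0.3 s.
3. the yellow bottle stands in the yellow compartment of the tray (horizontal distance between dye_yellow and pocket_yellow below 0.012 m and z of dye_yellow in the frame of pocket_yellow between -0.006 and 0.006 m and angle between dye_yellow's own z axis and vertical below 0.16 rad), for 0.2 s.
4. the orange bottle stands in the orange compartment of the tray (horizontal distance between dye_orange and pocket_orange below 0.012 m and z of dye_orange in the frame of pocket_orange between -0.006 and 0.006 m and angle between dye_orange's own z axis and vertical below 0.16 rad), for 0.2 s.
5. the red bottle stands in the red compartment of the tray (horizontal distance between dye_red and pocket_red below 0.012 m and z of dye_red in the frame of pocket_red between -0.006 and 0.006 m and angle between dye_red's own z axis and vertical below 0.16 rad), for 0.2 s.
6. the green bottle stands in the green compartment of the tray (horizontal distance between dye_green and pocket_green below 0.012 m and z of dye_green in the frame of pocket_green between -0.006 and 0.006 m and angle between dye_green's own z axis and vertical below 0.16 rad), for 0.2 s.
7. the blue bottle stands in the blue compartment of the tray (horizontal distance between dye_blue and pocket_blue below 0.012 m and z of dye_blue in the frame of pocket_blue between -0.006 and 0.006 m and angle between dye_blue's own z axis and vertical below 0.16 rad), for 0.2 s.
8. the black bottle stands in the black compartment of the tray (horizontal distance between dye_black and pocket_black below 0.012 m and z of dye_black in the frame of pocket_black between -0.006 and 0.006 m and angle between dye_black's own z axis and vertical below 0.16 rad), for 0.2 s.
At the end, for the whole second after the job is handed in: Brackets home in the top rows (within 7 mm sideways, +4/-5 mm in height), tray on both (within 30 mm of its seat, tilt under 6 deg, square to 8 deg, yellow end left), each bottle present on the floor of its own compartment (within 12 mm of its middle, tilt under 9 deg), all at rest (all of step 2 and all of step 3 and all of step 4 and all of step 5 and all of step 6 and all of step 7 and all of step 8 and linear speed of each of bracket_a, bracket_b, tray, dye_yellow, dye_orange, dye_red, dye_green, dye_blue, dye_black below 0.02 m/s); the robot touches nothing.
It fails at once if the maul moved more than 30 mm (distance of maul from where it was at the start of the episode above 0.03 m).
It fails at once if the beeswax block moved more than 30 mm (distance of wax from where it was at the start of the episode above 0.03 m).
It fails at once if the leather scraps moved more than 30 mm (distance of scraps from where it was at the start of the episode above 0.03 m).
Of dye_yellow, dye_orange, dye_red, dye_green, dye_blue, dye_black only 4 to 6 are there at a start; the rules pass over those that are not, and their reading is None.
At some moment in a run one of dye_yellow, dye_orange, dye_red, dye_green, dye_blue, dye_black may be knocked a few centimetres aside while the robot is not near it.
It also fails if it takes over 210 s, if anything falls off the work surface, if the arm or the gripper's body presses on something with over 40 N, if the wrist force passes 120 N, or if a joint passes its speed limit or range.

ROBOT

A 7-joint arm with a two-finger parallel gripper is mounted at the origin on the work surface. World frame = base frame: x ahead of the robot, y to its left, z up, the work surface at z = 0. Lengths are in mm, angles in rad, forces in N, time in s.
With the tool pointing down it reaches from about 400 to 875 mm from the base axis. Payload 4.4 kg.
Tool frame: the origin (TCP) lies at the very end of the fingers, on their centre line; the grasp point (between the pads) lies 19 mm behind it; z points along the fingers, x is the direction in which the jaws open and shut, and the axes are right-handed (so a half turn about z gives the same grasp; the last joint's range is limited). The gripper opens to 85 mm and grips with 20 to 120 N. Pads are 22 mm wide; open, the fingers measure 114 mm over their backs; the gripper's body (76 mm by 85 mm) begins 54 mm behind the grasp point. The pads swing forward as they close: fully open they stand 13 mm farther back than shut.
Start: joints at [1.124, 0.628, 0.038, 1.517, -0.027, 0.996, -0.02], TCP at [241.61, -603.442, 201.113] pointing down, gripper open.
Joint ranges: [-3.06, 3.06], [-0.37, 2.12], [-1.25, 1.32], [0.18, 2.47], [-1.1, 4.24], [0.23, 1.98], [-2.94, 2.94]. Speed limits (rad/s): [2.57, 2.57, 3.14, 3.14, 3.14, 3.14, 3.14].

INTERFACE

Orientations are given as [roll, pitch, yaw] about the fixed x, y, z axes, in that order (R = Rz(yaw) Ry(pitch) Rx(roll)).
In Python, from cell import * gives the robot as it stands. The module is installed in compiled form; this text tells all that it offers.
- The arm moves only by the tool play_rows, never from a script. Its argument "targets" is a list of rows, each an object with "slide": the shift along the tool's x, y, z in mm, a list of three; "turn": the turn, a rotation vector about the tool's x, y, z in degrees, a list of three; "hand": the finger opening in mm, from 0 to 85.4. A call has 1 to 5 rows; each row shifts and turns the commanded pose from where the row before left it, along the tool's axes as they then stand; what a row does not reach is not made up. A row lasts 1/8 s, in which the tool goes at most 62.5 mm and 10.7 degrees, less where a joint would pass 70% of its speed; a pose out of reach is approached as far as the arm can. A call is refused whole if a number of a shift passes 62.5 or a number of a turn 10.7, either way. A call with a gripper value outside its range is refused whole. The fingers move at their own pace and stop on an object; the grip force is fixed at half the most. Time passes only in rows, so rows that do not move let the fingers close. It gives the time, the measured TCP pose, the force and the opening at its end, in the units of the state.
- read_state(): the state, without advancing time (a new reading comes with each control period).
- get_image(name): name is "scene" or "top" or "wrist"; returns (picture, depth): 480x640x3 uint8, blue, green, red; 480x640 float32, mm along the optical axis (not along the pixel's ray), 0 where there is no reading.
- calibration(name): a dict with "K" (3x3 intrinsics, pixels), "D" ([k1, k2, p1, p2, k3] as OpenCV has them; the pictures are not rectified), "R" (3x3) and "t" (3): a world point X has camera coordinates R X + t. Camera axes: x right, y down, z forward; pixel columns grow to the right and rows downward; lengths in mm; the calibration is good to about 2 mm. A picture is of the moment at which its call begins: read the wrist's pose just before it. calibration takes no time and is no camera call; for the wrist camera it gives the pose at the moment of the call.
- finish_job(): hands the job in, once; it reports no verdict.
The state is a dict: "clock": time; "qpos": joint angles; "qd": joint speeds; "tau": joint torques, N m; "eef_pos": TCP position; "tool_rot": TCP orientation; "force": force on the tool from outside, world axes, zero at the start; "torque": the same for the moment, N m; "width": finger opening in mm.
Only numpy, scipy, OpenCV 4.12 (cv2) and the standard library are available. Lean on these libraries where they do the work, as an engineer would, in place of code of your own. Each camera call takes 0.05 s, during which the arm holds its last target.

## Working session

There is one attempt and no reset: what is moved stays moved. The work goes in short steps, Python scripts to look and compute and a tool call to move; the robot and the scene stay as the last step left them, time stands still between calls to the robot, and variables do not carry over. Pictures are saved under pics/ and viewed, and the job is handed in when it is done.

Besides the shell and the picture viewer there is one more tool, called after ">>>" as name(argument=value, ...), one argument or row to a line, values as JSON. play_rows: Moves the arm, as the interface text tells. Its arguments: {"type":"object","properties":{"targets":{"type":"array"}},"required":["targets"]}

```bash
mkdir -p pics; cat > h.py <<'E'
from cell import *
import numpy as np, cv2
def snap(n,f):
    im,d=get_image(n); c=calibration(n); cv2.imwrite(f'pics/{f}.png',im); np.savez(f'pics/{f}.npz',im=im,d=d,K=c['K'],D=c['D'],R=c['R'],t=c['t']); return im,d,c
def load(f): 
    z=np.load(f'pics/{f}.npz'); return z['im'],z['d'],z
def plane(c,uv,z):
    uv=np.array(uv,float).reshape(-1,1,2)
    p=cv2.undistortPoints(uv,np.array(c['K']),np.array(c['D'])).reshape(-1,2)
    R=np.array(c['R']);t=np.array(c['t']).ravel();C=-R.T@t
    r=np.c_[p,np.ones(len(p))]@R
    s=(z-C[2])/r[:,2]
    return C+s[:,None]*r
def dep(c,d,uv):
    uv=np.array(uv,float).reshape(-1,2)
    p=cv2.undistortPoints(uv.reshape(-1,1,2),np.array(c['K']),np.array(c['D'])).reshape(-1,2)
    R=np.array(c['R']);t=np.array(c['t']).ravel()
    z=np.array([d[int(round(v)),int(round(u))] for u,v in uv])
    return (np.c_[p,np.ones(len(p))]*z[:,None]-t)@R
def cloud(c,d):
    v,u=np.mgrid[:480,:640]
    P=dep(c,d,np.c_[u.ravel(),v.ravel()]).reshape(480,640,3).copy(); P[d==0]=np.nan
    return P
E
python3 - <<'E'
from h import *
np.set_printoptions(suppress=True,precision=2)
for n in('scene','top','wrist'):
    im,d,c=snap(n,n+'0'); R=np.array(c['R']);t=np.array(c['t']).ravel();print(n,-R.T@t,R[2],c['D'],c['K'])
print(read_state())
E
```

```text
scene [1182.7   143.9   930.42] [-0.61 -0.14 -0.78] [-0.02  0.    0.    0.    0.  ] [[480.81   0.   321.66]
 [  0.   480.81 236.16]
 [  0.     0.     1.  ]]
top [ 291.64  -13.5  1211.31] [ 0.21  0.   -0.98] [-0.11  0.    0.    0.    0.  ] [[478.94   0.   319.12]
 [  0.   478.94 241.64]
 [  0.     0.     1.  ]]
wrist [ 312.2  -574.56  372.61] [-0.28 -0.11 -0.95] [-0.04  0.    0.    0.    0.  ] [[345.07   0.   314.19]
 [  0.   345.07 235.39]
 [  0.     0.     1.  ]]
{'clock': 0.15, 'qpos': array([ 1.12,  0.63,  0.04,  1.52, -0.03,  1.  , -0.02]), 'qd': array([-0., -0.,  0., -0.,  0., -0.,  0.]), 'tau': array([  0.  , -56.38,   1.23, -19.36,   0.01,   0.01,   0.  ]), 'eef_pos': array([ 241.42, -602.93,  200.4 ]), 'tool_rot': array([-3.14,  0.  , -1.19]), 'force': array([-0.24,  0.35, -0.25]), 'torque': array([ 0.04, -0.01, -0.02]), 'width': 85.35856727640711}
```

View pics/scene0.png

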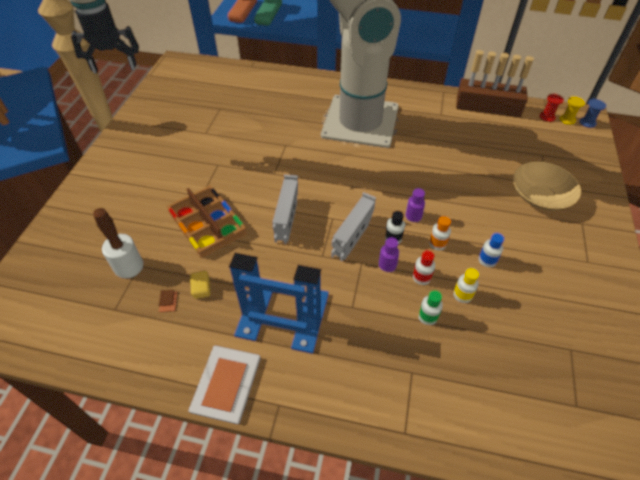

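View pics/top0.png

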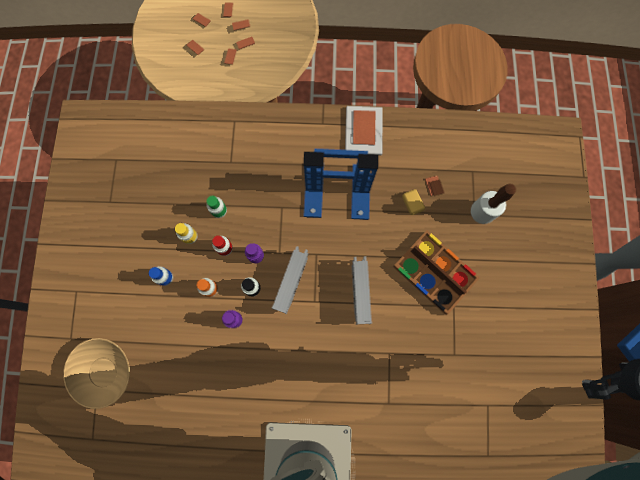

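View pics/wrist0.png

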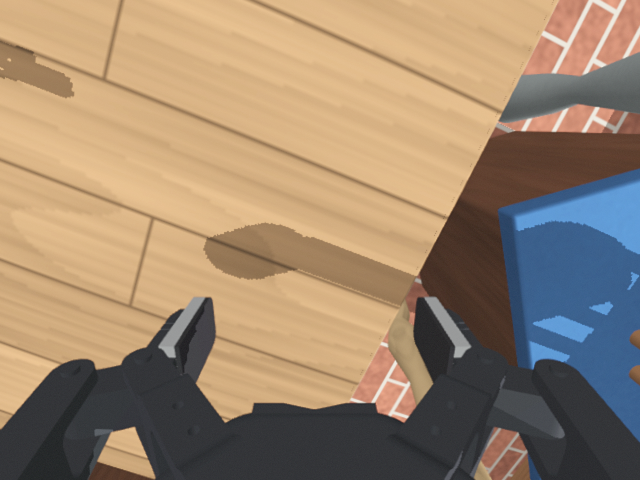

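All six bottles are visible in the top view: green (216,206), yellow (186,232), red (221,244), blue (161,275), orange (206,287), black (250,287). Two purple decoys are at (254,253) and (232,319). The brackets are at (291,280) and (362,291), the tray is at (437,272) and the stand at (340,185).

```bash
python3 - <<'E'
from h import *
np.set_printoptions(suppress=True,precision=1)
for f in('top0','scene0'):
    im,d,c=load(f);P=cloud(c,d);hsv=cv2.cvtColor(im,cv2.COLOR_BGR2HSV)
    b=P[330:340,400:500] if f=='top0' else P[350:400,420:500]; print(f,'bench z',np.nanmean(b[...,2]),np.nanstd(b[...,2]))
    Z=P[...,2]
    inb=(P[...,0]>300)&(P[...,0]<900)&(abs(P[...,1])<480)
    S=hsv[...,1];H=hsv[...,0];V=hsv[...,2]
    # stand
    m=(H>100)&(H<125)&(S>120)&inb&(P[...,0]>500)&(P[...,1]<150)&(P[...,1]>-200)&(V>30)
    for lo,hi in((4,16),(185,205),(188,200)):
        q=P[m&(Z>lo)&(Z<hi)]
        print('stand',lo,hi,len(q),np.percentile(q,[1,50,99],axis=0) if len(q) else '')
    # blobs by color
    for n,(a,bb) in dict(yellow=(22,35),orange=(9,20),red=(0,6),green=(50,85),blue=(100,118),purple=(125,150)).items():
        mm=((H>=a)&(H<=bb)&(S>150)&inb&(Z>62)&(Z<95)).astype(np.uint8)
        k,l,st,ce=cv2.connectedComponentsWithStats(mm)
        for i in range(1,k):
            if st[i,4]>25:
                q=P[(l==i)&(Z>80)]; print(n,ce[i],st[i,4],np.nanmean(q,0),q[:,2].max() if len(q) else '')
E
```

```text
top0 bench z 0.6580554095330711 2.3053002092798773
stand 4 16 960 [[ 618.2 -133.9    5. ]
 [ 659.6  -11.1   10.5]
 [ 753.8   31.6   15.5]]
stand 185 205 35 [[ 687.2 -116.5  185.1]
 [ 718.6  -82.7  193.8]
 [ 728.3    6.   199.2]]
stand 188 200 25 [[ 687.1 -112.5  188.1]
 [ 718.6  -13.8  195.3]
 [ 722.7    6.2  199.2]]
yellow [181.1 229. ] 127 [554.9 328.4  87.9] 93.72909619240416
orange [203.  284.9] 121 [420.  262.7  87.9] 93.10646073777222
red [218.4 241.6] 124 [526.9 234.1  87.9] 94.10526988448552
green [212.6 202. ] 107 [626.2 256.9  87.2] 92.00408612021641
blue [361.5 182.5] 67 [ 691.7 -106.2   88.1] 94.97490277601077
blue [313.7 181.9] 50 [689.    9.6  86.2] 94.78119646832674
blue [155.3 272.9] 121 [443.9 381.1  87.6] 92.45555427251382
purple [251.9 249.7] 123 [510.3 151.7  88.1] 94.08858259229456
purple [228.7 318.2] 127 [344.6 196.   88.3] 94.2936766001383
scene0 bench z 0.9703823703840234 1.6589199815602662
stand 4 16 1207 [[ 626.7 -135.1    6.7]
 [ 731.7   -7.    10.9]
 [ 770.2   31.3   14.7]]
stand 185 205 69 [[ 700.9 -128.8  185.1]
 [ 722.1  -92.6  193.7]
 [ 734.6   31.5  198.7]]
stand 188 200 52 [[ 707.5 -129.2  189.8]
 [ 722.3  -92.5  194.5]
 [ 724.9   31.3  198.9]]
yellow [470.8 276.1] 179 [561.6 328.9  87.2] 91.42772833875888
orange [443.6 223.5] 153 [427.2 263.1  86.8] 91.37563936350557
red [427.1 257.8] 149 [534.6 233.8  87.6] 91.9782755437133
green [434.1 298.3] 144 [634.8 256.5  87.5] 93.23096891595645
blue [496.2 240.5] 128 [452.4 381.5  87. ] 91.72310567235131
blue [241.1 292.9] 53 [ 705.4 -134.2   87. ] 94.2943002420802
blue [259.4 298.1] 67 [709.9 -93.4  87. ] 94.93134338857827
blue [306.4 302.8] 108 [698.4   3.1  87.4] 94.83404372698755
blue [318.  310.2] 42 [709.8  30.6  87.9] 94.98804206599836
purple [417.5 197. ] 125 [353.7 196.3  86.9] 92.69204586572764
purple [390.6 246.5] 160 [517.1 152.4  87.6] 91.1866005324296
```

```bash
python3 - <<'E'
from h import *
np.set_printoptions(suppress=True,precision=1)
for f in('top0','scene0'):
    im,d,c=load(f);P=cloud(c,d);hsv=cv2.cvtColor(im,cv2.COLOR_BGR2HSV)
    Z=P[...,2];inb=(P[...,0]>300)&(P[...,0]<640)&(P[...,1]<160)&(P[...,1]>-140)
    m=(inb&(Z>50)&(Z<85)&(hsv[...,1]<70)).astype(np.uint8)
    k,l,st,ce=cv2.connectedComponentsWithStats(m)
    for i in range(1,k):
        if st[i,4]>150:
            q=P[(l==i)&(Z>60)&(Z<72)]; r=cv2.minAreaRect(q[:,:2].astype(np.float32)); print(f,ce[i],st[i],r, q[:,2].mean())
            e=q[:,:2]-q[:,:2].mean(0);u,s,v=np.linalg.svd(e,full_matrices=False);print('yaw',np.degrees(np.arctan(v[0,1]/v[0,0])))
            qq=P[(l==i)&(Z>73)];print('lip',len(qq),np.nanmean(qq,0))
    # tray: top of walls
im,d,c=load('top0')
cv2.imwrite('pics/crop1.png',cv2.resize(im[150:340,240:520],(800,543),interpolation=cv2.INTER_CUBIC))
im,d,c=load('scene0')
cv2.imwrite('pics/crop2.png',cv2.resize(im[160:360,150:430],(800,571),interpolation=cv2.INTER_CUBIC))
E
```

```text
top0 [289.9 280.7] [272 246  36  68 939] ((445.6026306152344, 56.22637939453125), (34.653560638427734, 162.5131378173828), 72.5728759765625) 66.36030496054748
yaw -17.37248934580627
lip 30 [370.4  79.7  76.7]
top0 [361.8 291.4] [354 256  18  68 916] ((428.8476257324219, -116.62064361572266), (157.7833709716797, 34.39735412597656), 3.609860420227051) 66.38947049503388
yaw 3.982353057632913
lip 32 [ 348.7 -122.6   76.5]
scene0 [285.  202.6] [273 175  25  57 816] ((428.517333984375, -117.26100158691406), (165.7806854248047, 35.14490509033203), 4.757842540740967) 66.76447521550442
yaw 4.646093046164505
lip 29 [ 351.1 -123.4   76.8]
scene0 [353.7 220.7] [332 193  44  57 930] ((449.4399108886719, 56.60276412963867), (36.12507247924805, 163.3315887451172), 73.0217056274414) 66.43098315497681
yaw -17.71366935920632
lip 31 [374.2  79.7  76.1]
```

View pics/crop1.png

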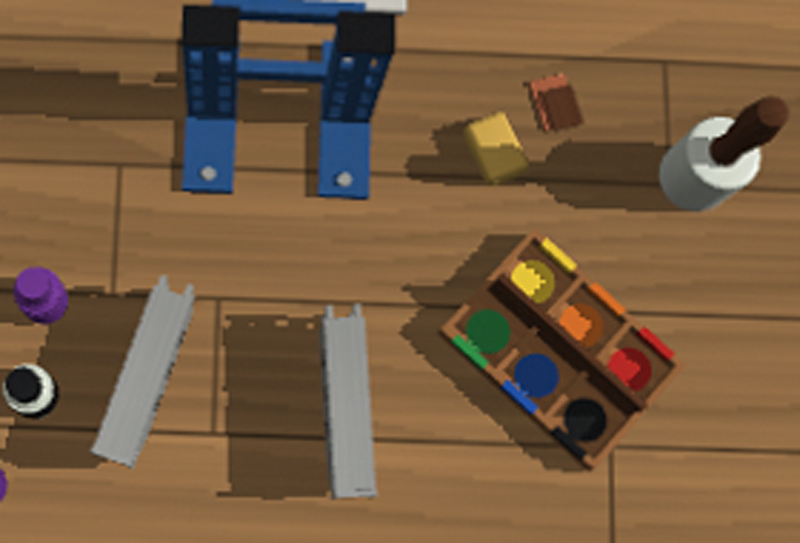

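View pics/crop2.png

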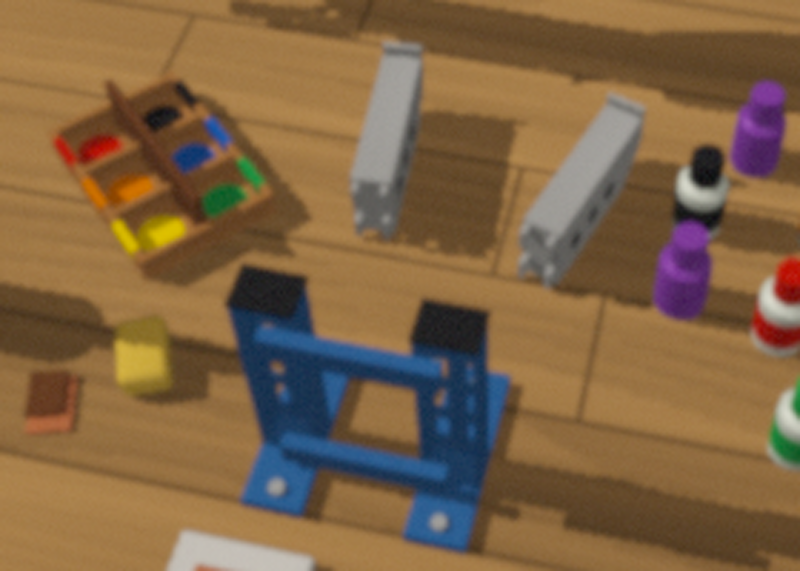

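>>> play_rows(
  targets=[
    {"slide": [0,0,-62],"turn": [0,0,-10.7],"hand": 85},
    {"slide": [0,0,-62],"turn": [0,0,-10.7],"hand": 85},
    {"slide": [0,0,-30],"turn": [0,0,-10.7],"hand": 85},
    {"slide": [0,0,0],"turn": [0,0,-10.7],"hand": 85},
    {"slide": [0,0,0],"turn": [0,0,-10.7],"hand": 85},
  ],
)

```text
clock: 0.78
eef_pos: [241.5, -603.4, 355.3]
tool_rot: [3.141, -0.0, -0.25]
force: [-0.6, -0.5, -0.2]
width: 84.9
```

```bash
cat >> h.py <<'E'
from scipy.spatial.transform import Rotation as Ro
def plan(target,yaw,vmax=60,hand=85,rp=None):
    """print rows (tool axes) from present pose to target pose (tool down, yaw deg)"""
    s=read_state(); p=np.array(s['eef_pos'],float); R=Ro.from_euler('xyz',s['tool_rot'])
    Rt=Ro.from_euler('xyz',[np.pi,0,np.radians(yaw)]) 
    rv=(R.inv()*Rt).as_rotvec(); ang=np.degrees(np.abs(rv).max())
    D=np.array(target,float)-p
    n=max(1,int(np.ceil(max(np.linalg.norm(D)/vmax,ang/10.6))))
    out=[]
    for i in range(n):
        sl=R.inv().apply((np.array(target)-p)/(n-i)); sl=np.round(sl,1)
        tu=np.round(np.degrees((R.inv()*Rt).as_rotvec())/(n-i),1)
        p=p+R.apply(sl); R=R*Ro.from_rotvec(np.radians(tu))
        out.append('{"slide":%s,"turn":%s,"hand":%g}'%(sl.tolist(),tu.tolist(),hand))
    print('from',np.round(s['eef_pos'],1),np.round(np.degrees(s['tool_rot']),2),'n',n,'clock',s['clock'])
    for i in range(0,n,5): print('['+','.join(out[i:i+5])+']')
E
python3 - <<'E'
from h import *
plan([420,-40,400],90)
E
```

```text
from [ 241.5 -603.4  355.3] [179.99  -0.   -14.33] n 10 clock 0.775
[{"slide":[3.3, -59.0, -4.5],"turn":[0.0, 0.0, -10.4],"hand":85},{"slide":[13.9, -57.4, -4.5],"turn":[0.0, 0.0, -10.4],"hand":85},{"slide":[24.1, -54.0, -4.5],"turn":[0.0, 0.0, -10.4],"hand":85},{"slide":[33.4, -48.7, -4.5],"turn":[0.0, 0.0, -10.4],"hand":85},{"slide":[41.7, -41.9, -4.5],"turn":[0.0, 0.0, -10.5],"hand":85}]
[{"slide":[48.6, -33.6, -4.5],"turn":[0.0, 0.0, -10.4],"hand":85},{"slide":[53.9, -24.3, -4.5],"turn":[0.0, 0.0, -10.5],"hand":85},{"slide":[57.4, -14.0, -4.4],"turn":[0.0, 0.0, -10.4],"hand":85},{"slide":[59.0, -3.4, -4.5],"turn":[0.0, 0.0, -10.5],"hand":85},{"slide":[58.7, 7.3, -4.4],"turn":[0.0, 0.0, -10.4],"hand":85}]
```

>>> play_rows(
  targets=[
    {"slide": [3.3,-59.0,-4.5],"turn": [0.0,0.0,-10.4],"hand": 85},
    {"slide": [13.9,-57.4,-4.5],"turn": [0.0,0.0,-10.4],"hand": 85},
    {"slide": [24.1,-54.0,-4.5],"turn": [0.0,0.0,-10.4],"hand": 85},
    {"slide": [33.4,-48.7,-4.5],"turn": [0.0,0.0,-10.4],"hand": 85},
    {"slide": [41.7,-41.9,-4.5],"turn": [0.0,0.0,-10.5],"hand": 85},
  ],
)

```text
clock: 1.4
eef_pos: [332.7, -320.3, 377.7]
tool_rot: [3.142, 0.0, 0.659]
force: [0.6, -0.2, 1.0]
width: 85.1
```

>>> play_rows(
  targets=[
    {"slide": [48.6,-33.6,-4.5],"turn": [0.0,0.0,-10.4],"hand": 85},
    {"slide": [53.9,-24.3,-4.5],"turn": [0.0,0.0,-10.5],"hand": 85},
    {"slide": [57.4,-14.0,-4.4],"turn": [0.0,0.0,-10.4],"hand": 85},
    {"slide": [59.0,-3.4,-4.5],"turn": [0.0,0.0,-10.5],"hand": 85},
    {"slide": [58.7,7.3,-4.4],"turn": [0.0,0.0,-10.4],"hand": 85},
  ],
)

```text
clock: 2.02
eef_pos: [423.6, -39.5, 400.2]
tool_rot: [3.141, 0.001, 1.569]
force: [1.1, -1.0, 0.7]
width: 84.8
```

```bash
python3 - <<'E'
from h import *
print(read_state()['eef_pos'],read_state()['qpos'])
im,d,c=snap('wrist','w1')
R=np.array(c['R']);print(-R.T@np.array(c['t']).ravel(),R[2])
E
```

```text
[423.63535543 -39.54448456 400.1917408 ] [ 0.74154907  0.15925835 -0.83791751  1.74693677  0.12397619  1.28915123
  1.44469751]
[348.44326419 -32.02603795 573.24085412] [ 0.30328187  0.01027874 -0.95284545]
```

View pics/w1.png

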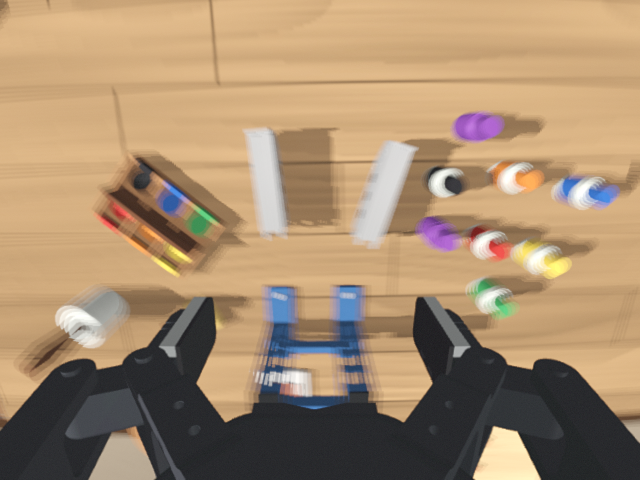

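The image is blurred because the arm was still moving. I'll move nearer to the stand and stop before taking the next one.

>>> play_rows(
  targets=[
    {"slide": [0,55,20],"turn": [0,0,0],"hand": 85},
    {"slide": [0,45,20],"turn": [0,0,0],"hand": 85},
    {"slide": [0,0,0],"turn": [0,0,0],"hand": 85},
    {"slide": [0,0,0],"turn": [0,0,0],"hand": 85},
  ],
)

```text
clock: 2.58
eef_pos: [522.7, -41.6, 359.8]
tool_rot: [-3.14, -0.0, 1.564]
force: [-1.1, -0.7, -0.3]
width: 84.8
```

```bash
python3 - <<'E'
from h import *
print(read_state()['eef_pos'],read_state()['qpos'])
im,d,c=snap('wrist','w2')
R=np.array(c['R']);print(-R.T@np.array(c['t']).ravel(),R[2])
cv2.imwrite('pics/w2c.png',cv2.resize(im[150:450,150:500],(700,600),interpolation=cv2.INTER_CUBIC))
E
```

```text
[522.73595331 -41.58917412 359.77691231] [ 0.58974764  0.38523375 -0.81943945  1.60479517  0.29006834  1.27992773
  1.2869985 ]
[446.30745199 -40.84643198 532.62769591] [ 0.29886618 -0.00200902 -0.95429292]
```

View pics/w2.png

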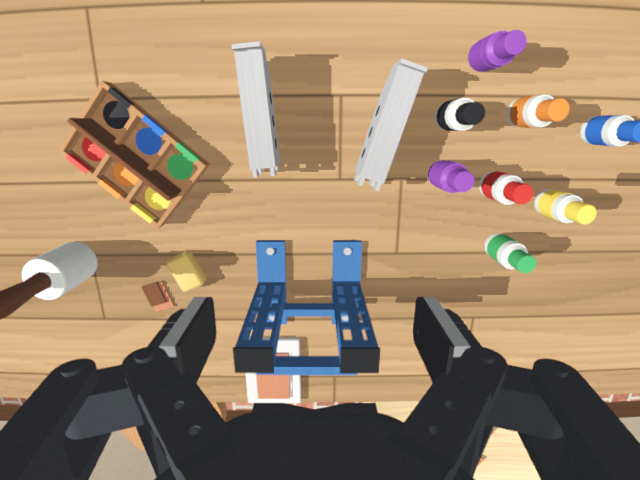

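View pics/w2c.png

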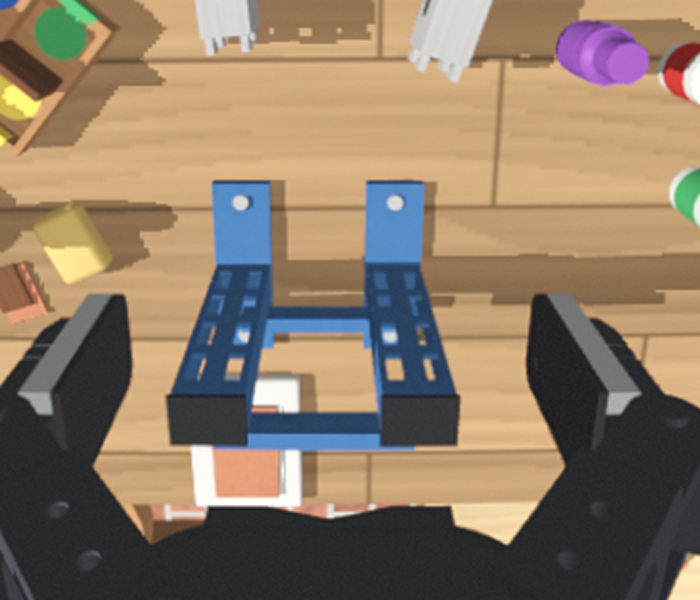

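The wrist view is sharp now. The feet are at about (256..285, 240) and (333..361, 240), and the stand is nearly square to the world axes.

```bash
python3 - <<'E'
from h import *
np.set_printoptions(suppress=True,precision=1)
im,d,c=load('w2');hsv=cv2.cvtColor(im,cv2.COLOR_BGR2HSV)
P=cloud(c,d)
m=((hsv[...,0]>98)&(hsv[...,0]<125)&(hsv[...,1]>110)&(hsv[...,2]>110)).astype(np.uint8)
m[:235]=0;m[292:]=0;m[:,:250]=0;m[:,370:]=0
k,l,st,ce=cv2.connectedComponentsWithStats(m)
for i in range(1,k):
    if st[i,4]<300: continue
    print(st[i])
    ys=range(246,276,3)
    L=[];Rr=[]
    for y in ys:
        xs=np.where(l[y]==i)[0]; L.append((xs.min()-.5,y)); Rr.append((xs.max()+.5,y))
    A=plane(c,L,10);B=plane(c,Rr,10); print('edges y',A[[0,-1],:2].ravel(),B[[0,-1],:2].ravel(), (A[:,1].mean()+B[:,1].mean())/2, 'w',(B-A)[:,1].mean(),'mean x',A[:,0].mean())
    xs=range(st[i,0]+3,st[i,0]+st[i,2]-3,3)
    T=[(x,np.where(l[:,x]==i)[0].min()-.5) for x in xs]; Bo=[(x,np.where(l[:,x]==i)[0].max()+.5) for x in xs]
    T=plane(c,T,10);Bo=plane(c,Bo,10);print('front x',T[:,0].mean(),T[:,1].mean(),'face x',Bo[:,0].mean(),Bo[:,0].std())
# black cap: front edge at top z195
m=(hsv[...,2]<60).astype(np.uint8);m[:330]=0;m[375:]=0;m[:,:225]=0;m[:,390:]=0
k,l,st,ce=cv2.connectedComponentsWithStats(m)
for i in range(1,k):
    if st[i,4]<200: continue
    q=P[l==i]; print('cap',st[i],np.nanmedian(q,0),np.nanpercentile(q,[2,98],axis=0).ravel())
    xs=range(st[i,0]+4,st[i,0]+st[i,2]-4,3)
    T=plane(c,[(x,np.where(l[:,x]==i)[0].min()-.5) for x in xs],195);print('  front@195',T[:,0].mean(),T[:,1].mean(),'far',plane(c,[(x,np.where(l[:,x]==i)[0].max()+.5) for x in xs],195)[:,0].mean())
    ys=range(st[i,1]+6,st[i,1]+st[i,3]-6,2)
    print('  y@195',plane(c,[(np.where(l[y]==i)[0].min()-.5,y) for y in ys],195)[:,1].mean(),plane(c,[(np.where(l[y]==i)[0].max()+.5,y) for y in ys],195)[:,1].mean())
E
```

```text
[ 256  241   30   42 1099]
edges y [ 627.3 -134.6  674.3 -135.6] [627.5 -89.6 674.5 -91.1] -112.9118364282115 w 45.05973162283205 mean x 650.6412597923772
front x 618.1273039834011 -113.30883297624945 face x 691.5528206805541 0.042797216171582726
[ 333  241   29   42 1069]
edges y [628.  -11.1 674.9 -12.2] [628.2  32.2 675.2  32.2] 10.292395976745052 w 44.850270695767676 mean x 651.2726948679108
front x 618.8022773342614 9.546124519843454 face x 690.6301597966943 0.5615390787547502
cap [234 347  39  25 815] [ 701.7 -113.   195.4] [ 686.8 -134.1  193.4  718.4  -92.4  196.7]
  front@195 685.822328633414 -112.59379703840585 far 719.3446042355583
  y@195 -134.96545393936916 -91.90036061665228
cap [341 347  38  25 777] [704.1   9.6 195.3] [687.7 -10.2 193.9 719.8  30.9 196.7]
  front@195 687.2328831974876 8.573092217170739 far 720.6589001232235
  y@195 -10.81640202537801 31.141381146693792
```

```bash
python3 - <<'E'
from h import *
np.set_printoptions(suppress=True,precision=1)
im,d,c=load('w2');hsv=cv2.cvtColor(im,cv2.COLOR_BGR2HSV)
P=cloud(c,d);Z=P[...,2]
m=((hsv[...,1]<60)&(Z>58)&(Z<84)&(P[...,1]>-150)&(P[...,1]<130)&(P[...,0]<580)).astype(np.uint8)
k,l,st,ce=cv2.connectedComponentsWithStats(m)
for i in range(1,k):
    if st[i,4]<300: continue
    v,u=np.where((l==i)&(Z<71)&(Z>62)); q=plane(c,np.c_[u,v],66)[:,:2].astype(np.float32)
    r=cv2.minAreaRect(q); print(st[i],r)
    e=q-q.mean(0);_,_,vv=np.linalg.svd(e,full_matrices=False);a=vv[0]*np.sign(vv[0,0]);print('yaw',np.degrees(np.arctan2(a[1],a[0])),q.mean(0))
    n=np.array([-a[1],a[0]]); s=e@a; w=e@n
    mid=[];xs=[]
    for s0 in np.arange(-60,55,5):
        ww=w[abs(s-s0)<4]; mid.append((ww.min()+ww.max())/2);xs.append(s0)
    p=np.polyfit(xs,mid,1);print('mid',p,'width',np.ptp(w),'s',s.min(),s.max())
    # lip
    v,u=np.where((l==i)&(Z>73)); 
    if len(u): print('lip',plane(c,np.c_[u,v],76).mean(0),len(u))
E
```

```text
[ 232   41   44  137 3504] ((429.6155700683594, -116.1497573852539), (158.11561584472656, 34.78643035888672), 5.1623358726501465)
yaw 4.881119 [ 423.1 -116.6]
mid [-0. -0.] width 34.955025 s -72.5042 85.61017
lip [ 349.7 -122.3   76. ] 154
[ 359   59   69  132 3385] ((447.5191650390625, 56.52975082397461), (36.05279541015625, 161.12841796875), 72.40628814697266)
yaw -17.552486 [442.1  58. ]
mid [-0.  0.] width 36.113594 s -74.95111 86.182076
lip [372.7  79.7  76. ] 122
```

```bash
python3 - <<'E'
from h import *
plan([432.9,-115.2,110],94.9,vmax=62)
E
```

```text
from [522.7 -41.7 360.4] [-1.800e+02  2.000e-02  8.962e+01] n 5 clock 2.625
[{"slide":[-14.8, -17.9, 50.1],"turn":[-0.0, 0.0, -1.1],"hand":85},{"slide":[-14.4, -18.1, 50.1],"turn":[-0.0, 0.0, -1.0],"hand":85},{"slide":[-14.1, -18.4, 50.1],"turn":[-0.0, 0.0, -1.1],"hand":85},{"slide":[-13.8, -18.7, 50.1],"turn":[-0.0, 0.0, -1.0],"hand":85},{"slide":[-13.5, -18.9, 50.0],"turn":[-0.0, 0.0, -1.1],"hand":85}]
```

>>> play_rows(
  targets=[
    {"slide": [-14.8,-17.9,50.1],"turn": [0,0.0,-1.1],"hand": 85},
    {"slide": [-14.4,-18.1,50.1],"turn": [0,0.0,-1.0],"hand": 85},
    {"slide": [-14.1,-18.4,50.1],"turn": [0,0.0,-1.1],"hand": 85},
    {"slide": [-13.8,-18.7,50.1],"turn": [0,0.0,-1.0],"hand": 85},
    {"slide": [-13.5,-18.9,50.0],"turn": [0,0.0,-1.1],"hand": 85},
  ],
)

```text
clock: 3.25
eef_pos: [433.2, -116.5, 109.8]
tool_rot: [3.139, 0.002, 1.656]
force: [1.2, -0.8, -0.0]
width: 85.1
```

>>> play_rows(
  targets=[
    {"slide": [0,0,40],"turn": [0,0,0],"hand": 85},
    {"slide": [0,0,38],"turn": [0,0,0],"hand": 85},
    {"slide": [0,0,0],"turn": [0,0,0],"hand": 85},
  ],
)

```text
clock: 3.62
eef_pos: [432.1, -115.5, 31.2]
tool_rot: [-3.139, 0.0, 1.657]
force: [0.2, -0.3, 0.2]
width: 85.0
```

```bash
python3 - <<'E'
from h import *
snap('wrist','w3')
E
```

```text
(no output)
```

View pics/w3.png

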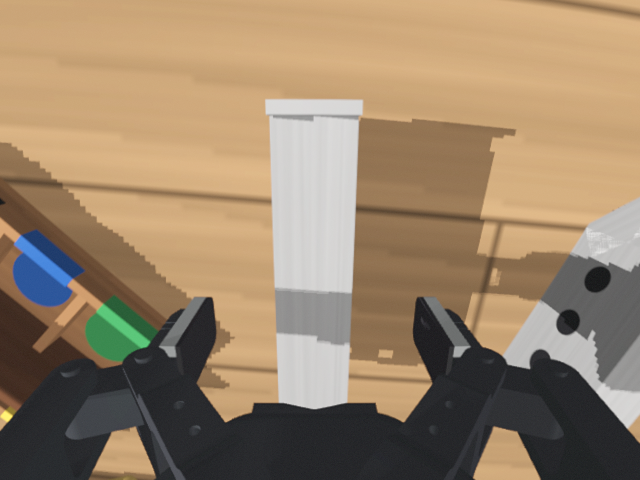

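The bracket is centred between the jaws at about column 314 and aligned with them. Closing.

>>> play_rows(
  targets=[
    {"slide": [0,0,0],"turn": [0,0,0],"hand": 20},
    {"slide": [0,0,0],"turn": [0,0,0],"hand": 20},
    {"slide": [0,0,0],"turn": [0,0,0],"hand": 20},
    {"slide": [0,0,0],"turn": [0,0,0],"hand": 20},
    {"slide": [0,0,0],"turn": [0,0,0],"hand": 20},
  ],
)

```text
clock: 4.3
eef_pos: [434.3, -115.8, 32.7]
tool_rot: [3.14, 0.002, 1.656]
force: [-1.3, -1.3, 11.5]
width: 30.5
```

>>> play_rows(
  targets=[
    {"slide": [0,0,-30],"turn": [0,0,0],"hand": 20},
    {"slide": [0,0,-50],"turn": [0,0,2],"hand": 20},
    {"slide": [0,0,-50],"turn": [0,0,3.2],"hand": 20},
    {"slide": [0,0,0],"turn": [0,0,0],"hand": 20},
    {"slide": [0,0,0],"turn": [0,0,0],"hand": 20},
  ],
)

```text
clock: 4.92
eef_pos: [432.4, -115.7, 160.8]
tool_rot: [-3.14, 0.0, 1.566]
force: [-0.2, 0.4, -4.2]
width: 30.8
```

```bash
python3 - <<'E'
from h import *
np.set_printoptions(suppress=True,precision=1)
s=read_state();print(s['eef_pos'],np.degrees(s['tool_rot']),s['force'],s['width'])
im,d,c=snap('wrist','w4');snap('scene','s4')
E
```

```text
[ 432.4 -115.7  160.8] [-179.9    0.    89.7] [-0.2  0.4 -4.2] 30.803519445221642
```

View pics/w4.png

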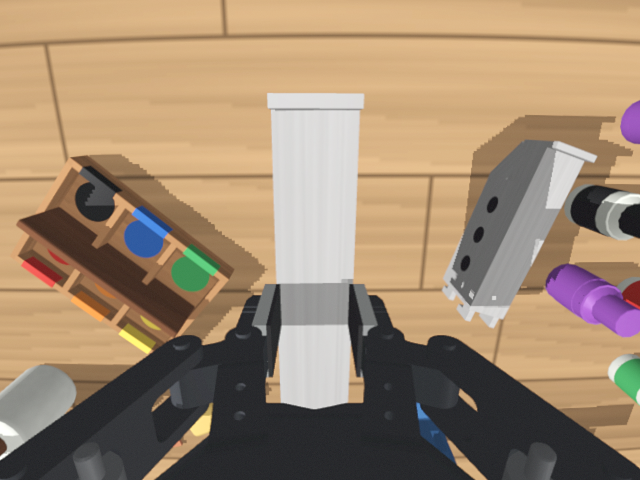

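View pics/s4.png

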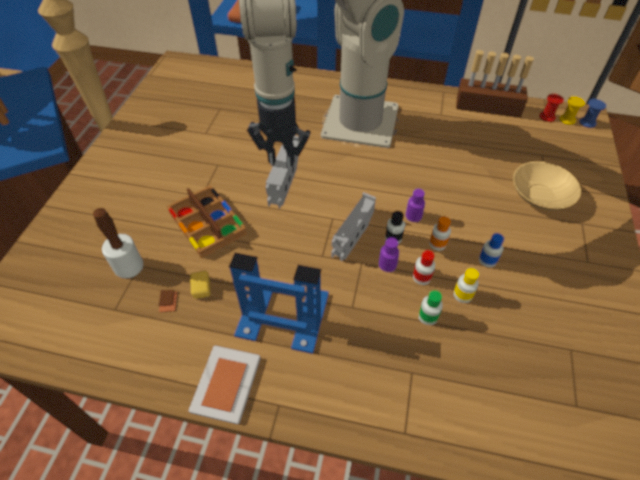

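```bash
cat >> h.py <<'E'
def held(f,top):
    im,d,c=load(f);hsv=cv2.cvtColor(im,cv2.COLOR_BGR2HSV);P=cloud(c,d)
    m=(hsv[...,1]<60)&(abs(P[...,2]-top)<22)&(hsv[...,2]>120);m[:,:225]=0;m[:,405:]=0
    for r in range(112,285,20):
        xs=np.where(m[r])[0]; xs=xs[(xs>255)&(xs<380)]
        zz=np.nanmedian(P[r-4:r+5,xs.min()+6:xs.max()-5,2]); q=plane(c,[(xs.min()-.5,r),(xs.max()+.5,r)],zz)
        print(r,'x %.1f y %.1f %.1f mid %.1f w %.1f z %.1f'%(q[0,0],q[0,1],q[1,1],q[:,1].mean(),q[1,1]-q[0,1],zz))
    v,u=np.where(m[:108]); 
    q=P[v,u]; k=q[:,2]>np.nanmedian(q[:,2])-3
    print('lip median',np.nanmedian(q[k],0), 'front edge', plane(c,[(315,v.min()-.5)],np.nanmedian(q[k,2])))
E
python3 - <<'E'
from h import *
held('w4',194)
E
```

```text
112 x 349.9 y -131.5 -97.8 mid -114.6 w 33.7 z 193.5
132 x 357.3 y -131.4 -97.5 mid -114.5 w 33.9 z 193.1
152 x 364.9 y -131.7 -97.3 mid -114.5 w 34.4 z 193.1
172 x 372.8 y -131.6 -97.9 mid -114.7 w 33.7 z 193.1
192 x 380.9 y -131.5 -97.6 mid -114.5 w 33.9 z 193.0
212 x 389.3 y -131.8 -97.7 mid -114.8 w 34.1 z 193.0
232 x 398.0 y -131.7 -97.5 mid -114.6 w 34.3 z 192.9
252 x 407.0 y -131.6 -97.6 mid -114.6 w 34.0 z 192.9
272 x 416.3 y -132.0 -97.8 mid -114.9 w 34.3 z 192.9
lip median [ 346.34117274 -114.45889722  203.20773282] front edge [[ 343.88144913 -114.45062855  203.20773282]]
```

The held bracket is level and square. Its mid-line reads y -114.6 in the camera against a TCP y of -115.7, so I'll carry that 1.1 mm offset. Next I'll bring it in front of the right upright.

>>> play_rows(
  targets=[
    {"slide": [1,50,7],"turn": [0,0,0],"hand": 20},
    {"slide": [0,60,7.5],"turn": [0,0,0.3],"hand": 20},
    {"slide": [0,57.5,7],"turn": [0,0,0],"hand": 20},
    {"slide": [0,0,0],"turn": [0,0,0],"hand": 20},
    {"slide": [0,0,0],"turn": [0,0,0],"hand": 20},
  ],
)

```text
clock: 5.65
eef_pos: [599.1, -114.8, 137.7]
tool_rot: [-3.137, -0.001, 1.562]
force: [-0.9, -0.2, -3.9]
width: 30.7
```

```bash
python3 - <<'E'
from h import *
np.set_printoptions(suppress=True,precision=1)
s=read_state();print(s['eef_pos'],np.degrees(s['tool_rot']),s['force'],s['width'])
im,d,c=snap('wrist','w5');im2,_,_=snap('scene','s5')
held('w5',171)
cv2.imwrite('pics/s5c.png',cv2.resize(im2[220:360,200:360],(800,700)[:2] and (686,600),interpolation=cv2.INTER_CUBIC))
E
```

```text
[ 599.1 -114.8  137.7] [-179.7   -0.    89.5] [-0.9 -0.2 -3.9] 30.6858400157705
112 x 516.7 y -130.8 -97.1 mid -113.9 w 33.7 z 171.6
132 x 524.1 y -130.7 -96.9 mid -113.8 w 33.9 z 171.2
152 x 531.8 y -131.1 -96.7 mid -113.9 w 34.4 z 171.2
172 x 539.6 y -131.0 -96.9 mid -113.9 w 34.1 z 171.3
192 x 547.7 y -130.9 -97.0 mid -114.0 w 33.9 z 171.1
212 x 556.1 y -131.3 -97.2 mid -114.3 w 34.1 z 171.1
232 x 564.8 y -131.3 -97.4 mid -114.3 w 33.9 z 171.0
252 x 573.8 y -131.2 -97.2 mid -114.2 w 34.0 z 171.0
272 x 583.2 y -131.6 -97.3 mid -114.5 w 34.3 z 170.9
lip median [ 513.3 -113.7  181.4] front edge [[ 510.8 -113.7  181.4]]
```

View pics/w5.png

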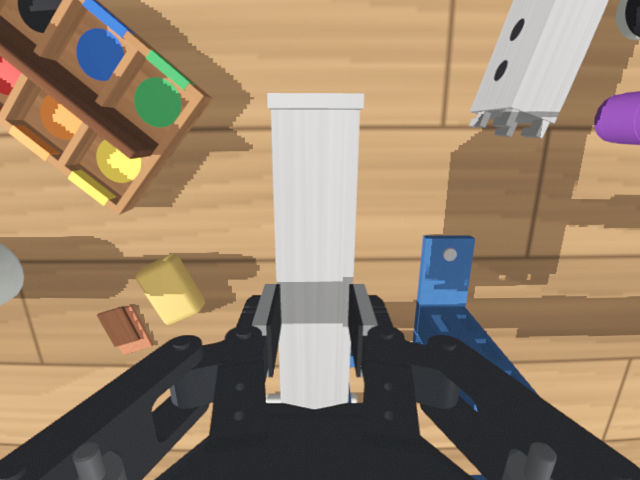

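View pics/s5c.png

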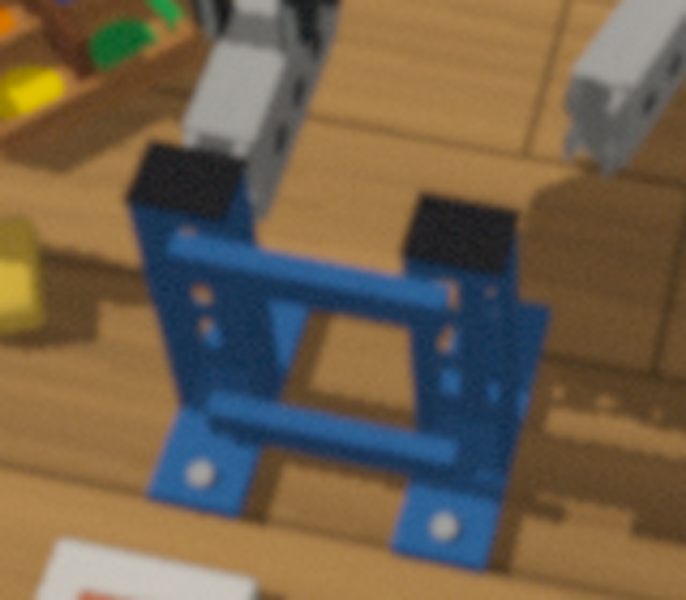

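```bash
python3 - <<'E'
from h import *
im,d,c=load('w5');hsv=cv2.cvtColor(im,cv2.COLOR_BGR2HSV)
m=((hsv[...,0]>98)&(hsv[...,0]<125)&(hsv[...,1]>110)&(hsv[...,2]>110));m[:,:400]=0
for y in range(245,300,6):
    xs=np.where(m[y])[0];q=plane(c,[(xs.min()-.5,y),(xs.max()+.5,y)],10);print(y,q[:,:2].round(1).tolist(),q[:,1].mean().round(1),xs.min(),xs.max())
ys=np.where(m[:,450])[0];print(plane(c,[(450,ys.min()-.5)],10))
xs=range(428,468,8);print([plane(c,[(x,np.where(m[:,x])[0].min()-.5)],10)[0,:2].round(1).tolist() for x in xs])
E
```

```text
245 [[626.3, -14.8], [626.8, 33.2]] 9.2 423 473
251 [[632.2, -15.2], [632.7, 33.0]] 8.9 422 472
257 [[638.1, -14.7], [638.7, 32.8]] 9.1 422 471
263 [[644.2, -15.1], [644.7, 32.6]] 8.8 421 470
269 [[650.3, -14.6], [650.8, 33.4]] 9.4 421 470
275 [[656.4, -15.0], [657.0, 33.3]] 9.1 420 469
281 [[662.6, -15.5], [663.3, 33.1]] 8.8 419 468
287 [[669.0, -14.9], [669.6, 33.0]] 9.0 419 467
293 [[675.3, -15.4], [676.0, 32.8]] 8.7 418 466
299 [[681.8, -15.8], [682.5, 32.6]] 8.4 417 465
[[620.21204037  10.29133079  10.        ]]
[[619.1, -10.3], [619.1, -2.9], [619.2, 4.6], [619.3, 12.1], [619.3, 19.5]]
```

>>> play_rows(
  targets=[
    {"slide": [1,0,-1],"turn": [0,0,0],"hand": 20},
    {"slide": [0,8,0],"turn": [0,0,0],"hand": 20},
    {"slide": [0,6,0],"turn": [0,0,0],"hand": 20},
    {"slide": [0,5,0],"turn": [0,0,0],"hand": 20},
    {"slide": [0,0,0],"turn": [0,0,0],"hand": 20},
  ],
)

```text
clock: 6.38
eef_pos: [620.6, -114.4, 140.9]
tool_rot: [3.141, -0.0, 1.561]
force: [0.3, 0.7, -2.6]
width: 30.8
```

>>> play_rows(
  targets=[
    {"slide": [0,3,0],"turn": [0,0,0],"hand": 20},
    {"slide": [0,3,0],"turn": [0,0,0],"hand": 20},
    {"slide": [0,0,0],"turn": [0,0,0],"hand": 20},
  ],
)

```text
clock: 6.75
eef_pos: [626.1, -114.6, 140.9]
tool_rot: [-3.141, 0.0, 1.561]
force: [-0.1, 0.2, -3.1]
width: 30.7
```

>>> play_rows(
  targets=[
    {"slide": [0,2,0],"turn": [0,0,0],"hand": 20},
    {"slide": [0,2,0],"turn": [0,0,0],"hand": 20},
    {"slide": [0,0,0],"turn": [0,0,0],"hand": 20},
  ],
)

```text
clock: 7.12
eef_pos: [626.0, -114.9, 140.7]
tool_rot: [-3.133, 0.001, 1.561]
force: [-8.8, 0.3, 2.6]
width: 30.4
```

>>> play_rows(
  targets=[
    {"slide": [0,-2,0],"turn": [0,0,0],"hand": 20},
    {"slide": [0,0,4],"turn": [0,0,0],"hand": 20},
    {"slide": [0,0,4],"turn": [0,0,0],"hand": 20},
    {"slide": [0,0,3],"turn": [0,0,0],"hand": 20},
    {"slide": [0,0,0],"turn": [0,0,0],"hand": 20},
  ],
)

```text
clock: 7.75
eef_pos: [626.1, -114.7, 129.5]
tool_rot: [-3.137, 0.0, 1.561]
force: [-5.6, -0.2, -2.3]
width: 30.6
```

>>> play_rows(
  targets=[
    {"slide": [0,0,2],"turn": [0,0,0],"hand": 20},
    {"slide": [0,0,2],"turn": [0,0,0],"hand": 20},
    {"slide": [0,0,0],"turn": [0,0,0],"hand": 20},
    {"slide": [0,0,0],"turn": [0,0,0],"hand": 20},
  ],
)

```text
clock: 8.25
eef_pos: [625.5, -114.7, 126.3]
tool_rot: [-3.136, 0.001, 1.561]
force: [-8.7, 0.1, 4.3]
width: 30.6
```

>>> play_rows(
  targets=[
    {"slide": [0,0,2],"turn": [0,0,0],"hand": 20},
    {"slide": [0,0,1.5],"turn": [0,0,0],"hand": 20},
    {"slide": [0,0,0],"turn": [0,0,0],"hand": 20},
  ],
)

```text
clock: 8.62
eef_pos: [624.1, -114.7, 124.5]
tool_rot: [-3.134, 0.002, 1.561]
force: [-15.0, -0.5, 17.1]
width: 30.6
```

```bash
python3 - <<'E'
from h import *
snap('wrist','w6');im2,_,_=snap('scene','s6')
held('w6',160)
cv2.imwrite('pics/s6c.png',cv2.resize(im2[220:360,200:360],(686,600),interpolation=cv2.INTER_CUBIC))
E
```

```text
112 x 541.7 y -130.3 -96.5 mid -113.4 w 33.8 z 154.4
132 x 549.3 y -130.6 -96.8 mid -113.7 w 33.9 z 154.4
152 x 557.1 y -130.5 -96.6 mid -113.6 w 33.9 z 154.6
172 x 565.1 y -130.8 -96.5 mid -113.6 w 34.4 z 155.0
192 x 573.3 y -130.7 -96.7 mid -113.7 w 34.0 z 155.3
212 x 581.7 y -130.6 -96.9 mid -113.8 w 33.7 z 155.6
232 x 590.4 y -131.0 -96.8 mid -113.9 w 34.2 z 155.9
252 x 599.4 y -130.9 -97.0 mid -113.9 w 33.9 z 156.2
272 x 608.6 y -131.2 -96.8 mid -114.0 w 34.4 z 156.6
lip median [ 538.04446281 -113.54752321  163.97537721] front edge [[ 535.33096897 -113.16875875  163.97537721]]
```

View pics/s6c.png

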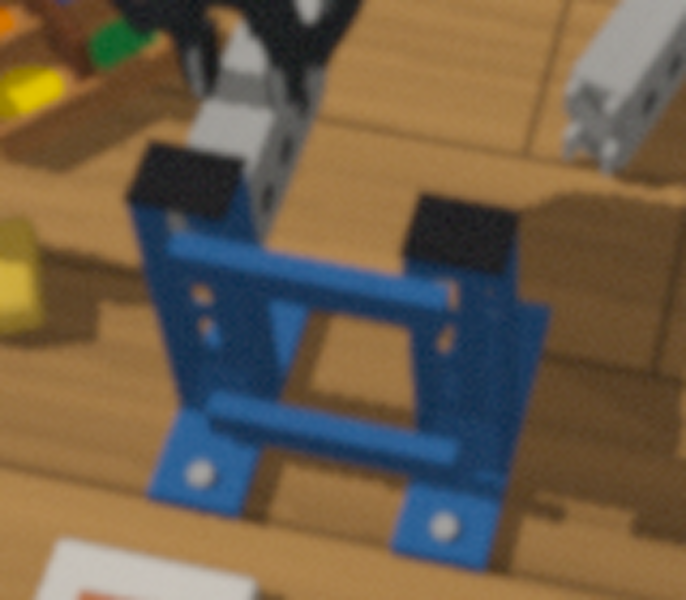

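The bracket sags about 1.9° and its rear top is at about 159 mm, which is what seated should look like. Releasing it.

>>> play_rows(
  targets=[
    {"slide": [0,0,-2],"turn": [0,0,0],"hand": 55},
    {"slide": [0,0,0],"turn": [0,0,0],"hand": 55},
    {"slide": [0,0,-10],"turn": [0,0,0],"hand": 55},
    {"slide": [0,0,-40],"turn": [0,0,0],"hand": 55},
    {"slide": [0,0,-60],"turn": [0,0,0],"hand": 85},
  ],
)

```text
clock: 9.35
eef_pos: [627.5, -114.7, 234.6]
tool_rot: [-3.139, -0.001, 1.561]
force: [1.2, 0.5, 0.2]
width: 71.5
```

>>> play_rows(
  targets=[
    {"slide": [0,-55,-20],"turn": [0,0,0],"hand": 85},
    {"slide": [0,-55,0],"turn": [0,0,0],"hand": 85},
    {"slide": [0,0,0],"turn": [0,0,0],"hand": 85},
    {"slide": [0,0,0],"turn": [0,0,0],"hand": 85},
  ],
)

```text
clock: 9.85
eef_pos: [519.4, -113.7, 255.4]
tool_rot: [3.139, 0.0, 1.56]
force: [0.9, -0.7, 0.6]
width: 85.4
```

```bash
python3 - <<'E'
from h import *
s=read_state();print(s['eef_pos'],s['tool_rot'])
im,d,c=snap('wrist','w7')
cv2.imwrite('pics/w7c.png',cv2.resize(im[150:450,150:500],(700,600),interpolation=cv2.INTER_CUBIC))
E
```

```text
[ 519.40233851 -113.74950392  255.44646035] [3.13892376e+00 3.94685826e-04 1.56014531e+00]
```

View pics/w7.png

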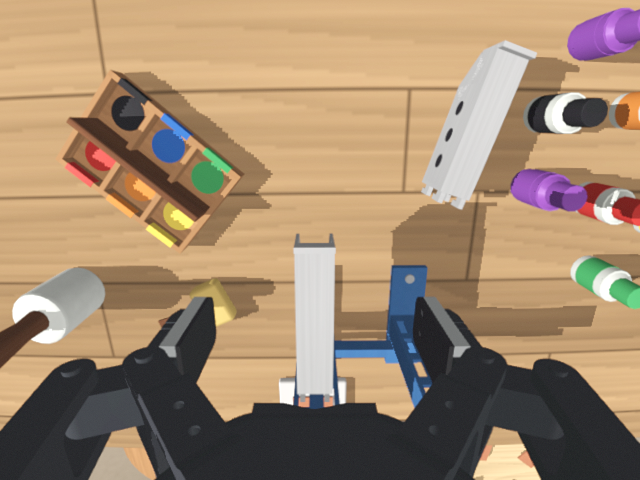

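The right bracket hangs with its lip at (315,243). Now the left one.

```bash
python3 - <<'E'
from h import *
plan([452.3,54,110],72.5,vmax=62)
E
```

```text
from [ 519.8 -113.5  255.2] [ 1.7986e+02 -1.0000e-02  8.9400e+01] n 4 clock 9.9
[{"slide":[41.7, -17.4, 36.3],"turn":[0.0, -0.0, 4.2],"hand":85},{"slide":[40.3, -20.4, 36.3],"turn":[0.0, -0.0, 4.2],"hand":85},{"slide":[38.7, -23.3, 36.2],"turn":[0.1, -0.0, 4.3],"hand":85},{"slide":[36.8, -26.1, 36.3],"turn":[0.0, -0.0, 4.2],"hand":85}]
```

>>> play_rows(
  targets=[
    {"slide": [41.7,-17.4,36.3],"turn": [0,0,4.2],"hand": 85},
    {"slide": [40.3,-20.4,36.3],"turn": [0,0,4.2],"hand": 85},
    {"slide": [38.7,-23.3,36.2],"turn": [0.1,0,4.3],"hand": 85},
    {"slide": [36.8,-26.1,36.3],"turn": [0,0,4.2],"hand": 85},
    {"slide": [0,0,0],"turn": [0,0,0],"hand": 85},
  ],
)

```text
clock: 10.52
eef_pos: [448.7, 59.1, 107.6]
tool_rot: [-3.135, -0.001, 1.275]
force: [0.7, -0.5, 0.3]
width: 85.1
```

```bash
python3 - <<'E'
from h import *
s=read_state();print(s['eef_pos'],np.degrees(s['tool_rot']))
im,d,c=snap('wrist','w8')
E
```

```text
[448.67533632  59.14648127 107.55637377] [-1.79650134e+02 -3.51283104e-02  7.30612988e+01]
```

View pics/w8.png

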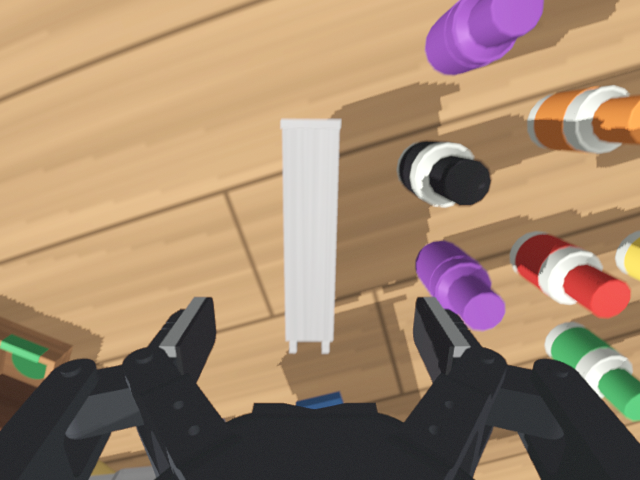

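```bash
python3 - <<'E'
from h import *
plan([452.3,54,34],72.5,vmax=40)
E
```

```text
from [450.4  56.8 108.5] [-1.798e+02 -2.000e-02  7.287e+01] n 2 clock 10.575
[{"slide":[-1.1, 1.4, 37.2],"turn":[-0.1, -0.0, 0.2],"hand":85},{"slide":[-1.1, 1.4, 37.3],"turn":[-0.1, -0.0, 0.2],"hand":85}]
```

>>> play_rows(
  targets=[
    {"slide": [0,0,40],"turn": [0,0,0],"hand": 85},
    {"slide": [0,0,38],"turn": [0,0,0],"hand": 85},
    {"slide": [0,0,0],"turn": [0,0,0],"hand": 85},
    {"slide": [0,0,0],"turn": [0,0,0],"hand": 85},
  ],
)

```text
clock: 11.08
eef_pos: [451.8, 53.8, 32.4]
tool_rot: [3.141, -0.001, 1.265]
force: [-0.2, -0.4, -0.5]
width: 85.1
```

>>> play_rows(
  targets=[
    {"slide": [0,0,0],"turn": [0,0,0],"hand": 20},
    {"slide": [0,0,0],"turn": [0,0,0],"hand": 20},
    {"slide": [0,0,0],"turn": [0,0,0],"hand": 20},
    {"slide": [0,0,0],"turn": [0,0,0],"hand": 20},
    {"slide": [0,0,0],"turn": [0,0,0],"hand": 20},
  ],
)

```text
clock: 11.7
eef_pos: [450.9, 54.5, 32.4]
tool_rot: [3.141, -0.001, 1.266]
force: [-0.9, 1.3, 7.6]
width: 31.2
```

>>> play_rows(
  targets=[
    {"slide": [0,0,-40],"turn": [0,0,0],"hand": 20},
    {"slide": [0,0,-45],"turn": [0,0,-7],"hand": 20},
    {"slide": [0,0,-45],"turn": [0,0,-10],"hand": 20},
    {"slide": [0,0,0],"turn": [0,0,0],"hand": 20},
    {"slide": [0,0,0],"turn": [0,0,0],"hand": 20},
  ],
)

```text
clock: 12.32
eef_pos: [449.3, 53.0, 160.6]
tool_rot: [-3.138, 0.001, 1.56]
force: [-0.2, 0.6, -3.9]
width: 31.1
```

```bash
python3 - <<'E'
from h import *
s=read_state();print(s['eef_pos'],np.degrees(s['tool_rot']))
im,d,c=snap('wrist','w9')
held('w9',s['eef_pos'][2]+32)
E
```

```text
[449.31433213  53.01073546 160.62006349] [-1.79797537e+02  3.85831111e-02  8.93897324e+01]
112 x 367.2 y 37.0 70.6 mid 53.8 w 33.6 z 204.0
132 x 374.2 y 37.3 71.0 mid 54.1 w 33.7 z 193.8
152 x 381.8 y 36.9 71.1 mid 54.0 w 34.2 z 193.9
172 x 389.6 y 37.0 71.0 mid 54.0 w 34.0 z 193.8
192 x 397.7 y 37.0 71.2 mid 54.1 w 34.1 z 193.7
212 x 406.0 y 37.1 71.0 mid 54.0 w 33.9 z 193.7
232 x 414.7 y 36.7 70.8 mid 53.7 w 34.1 z 193.6
252 x 423.6 y 36.7 70.6 mid 53.7 w 33.9 z 193.5
272 x 432.9 y 36.7 70.8 mid 53.8 w 34.1 z 193.5
lip median [364.74761526  53.86416399 204.00196126] front edge [[363.60189974  54.57020443 204.00196126]]
```

View pics/w9.png

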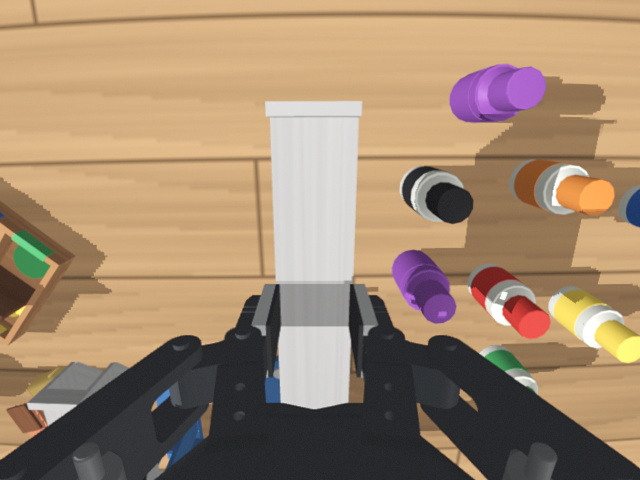

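>>> play_rows(
  targets=[
    {"slide": [-15,50,7],"turn": [0,0,0],"hand": 20},
    {"slide": [-15,50,7],"turn": [0,0,0],"hand": 20},
    {"slide": [-14,50,7],"turn": [0,0,0],"hand": 20},
    {"slide": [0,0,0],"turn": [0,0,0],"hand": 20},
    {"slide": [0,0,0],"turn": [0,0,0],"hand": 20},
  ],
)

```text
clock: 13.0
eef_pos: [597.9, 9.3, 138.1]
tool_rot: [-3.135, -0.0, 1.563]
force: [-1.4, 0.6, -3.1]
width: 31.1
```

```bash
python3 - <<'E'
from h import *
s=read_state();print(s['eef_pos'],np.degrees(s['tool_rot']))
im,d,c=snap('wrist','w10')
held('w10',s['eef_pos'][2]+33)
E
```

```text
[597.87967064   9.27603229 138.09644824] [-1.79635059e+02 -1.91888427e-02  8.95528646e+01]
112 x 516.2 y -6.9 26.7 mid 9.9 w 33.6 z 182.5
132 x 523.1 y -6.6 27.1 mid 10.2 w 33.7 z 172.4
152 x 530.7 y -7.0 27.3 mid 10.2 w 34.2 z 172.4
172 x 538.5 y -6.9 27.1 mid 10.1 w 34.0 z 172.3
192 x 546.6 y -6.8 27.3 mid 10.3 w 34.2 z 172.3
212 x 555.0 y -6.7 27.2 mid 10.2 w 33.9 z 172.1
232 x 563.6 y -7.1 27.0 mid 10.0 w 34.1 z 172.1
252 x 572.6 y -7.1 26.9 mid 9.9 w 33.9 z 172.0
272 x 581.9 y -7.0 27.1 mid 10.1 w 34.1 z 172.0
lip median [513.66270598   9.92218688 182.5397385 ] front edge [[512.49819444  10.63200442 182.5397385 ]]
```

View pics/w10.png

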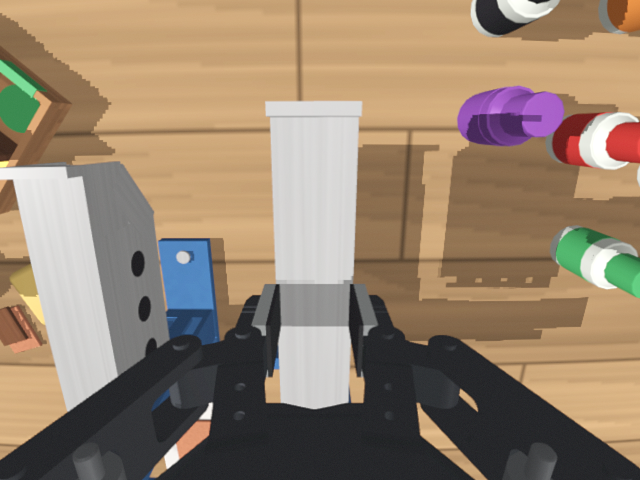

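>>> play_rows(
  targets=[
    {"slide": [0,8,-0.5],"turn": [0,0,0],"hand": 20},
    {"slide": [0,7,0],"turn": [0,0,0],"hand": 20},
    {"slide": [0,6,0],"turn": [0,0,0],"hand": 20},
    {"slide": [0,3,0],"turn": [0,0,0],"hand": 20},
    {"slide": [0,0,0],"turn": [0,0,0],"hand": 20},
  ],
)

```text
clock: 13.68
eef_pos: [623.9, 8.5, 140.5]
tool_rot: [-3.14, -0.0, 1.562]
force: [-0.0, 0.1, -3.3]
width: 30.8
```

>>> play_rows(
  targets=[
    {"slide": [0,2,0],"turn": [0,0,0],"hand": 20},
    {"slide": [0,2,0],"turn": [0,0,0],"hand": 20},
    {"slide": [0,0,0],"turn": [0,0,0],"hand": 20},
  ],
)

```text
clock: 14.05
eef_pos: [624.3, 8.4, 140.2]
tool_rot: [-3.133, 0.001, 1.563]
force: [-6.9, 0.5, 0.9]
width: 30.9
```

>>> play_rows(
  targets=[
    {"slide": [0.5,-1.5,0],"turn": [0,0,0],"hand": 20},
    {"slide": [0,0,4],"turn": [0,0,0],"hand": 20},
    {"slide": [0,0,4],"turn": [0,0,0],"hand": 20},
    {"slide": [0,0,3],"turn": [0,0,0],"hand": 20},
    {"slide": [0,0,0],"turn": [0,0,0],"hand": 20},
  ],
)

```text
clock: 14.68
eef_pos: [624.3, 9.0, 129.1]
tool_rot: [-3.136, 0.0, 1.563]
force: [-5.4, 0.5, -1.9]
width: 30.9
```

>>> play_rows(
  targets=[
    {"slide": [0,0,2],"turn": [0,0,0],"hand": 20},
    {"slide": [0,0,2],"turn": [0,0,0],"hand": 20},
    {"slide": [0,0,2],"turn": [0,0,0],"hand": 20},
    {"slide": [0,0,0],"turn": [0,0,0],"hand": 20},
  ],
)

```text
clock: 15.18
eef_pos: [622.6, 9.2, 124.5]
tool_rot: [-3.133, 0.001, 1.563]
force: [-12.3, 0.0, 9.1]
width: 30.7
```

```bash
python3 - <<'E'
from h import *
s=read_state();print(s['eef_pos'],np.degrees(s['tool_rot']),s['force'])
im,d,c=snap('wrist','w11')
held('w11',s['eef_pos'][2]+33)
E
```

```text
[622.55755648   9.22103444 124.48039061] [-1.79508672e+02  7.43563270e-02  8.95531702e+01] [-12.34774736   0.01457653   9.06553861]
112 x 540.8 y -7.2 26.7 mid 9.7 w 33.8 z 165.0
132 x 547.9 y -6.8 26.9 mid 10.0 w 33.6 z 155.4
152 x 555.6 y -7.1 27.0 mid 10.0 w 34.1 z 155.6
172 x 563.6 y -6.9 27.2 mid 10.1 w 34.2 z 155.9
192 x 571.7 y -6.8 27.0 mid 10.1 w 33.8 z 156.1
212 x 580.1 y -7.1 26.8 mid 9.8 w 33.9 z 156.4
232 x 588.8 y -7.0 27.0 mid 10.0 w 34.0 z 156.7
252 x 597.7 y -7.4 26.8 mid 9.7 w 34.1 z 156.9
272 x 606.9 y -7.3 27.0 mid 9.9 w 34.2 z 157.2
lip median [538.10409089  10.4961875  165.19453586] front edge [[536.71255844  10.50187788 165.19453586]]
```

>>> play_rows(
  targets=[
    {"slide": [0,0,2],"turn": [0,0,0],"hand": 20},
    {"slide": [0,0,0],"turn": [0,0,0],"hand": 20},
    {"slide": [0,0,-2],"turn": [0,0,0],"hand": 55},
    {"slide": [0,0,0],"turn": [0,0,0],"hand": 55},
    {"slide": [0,0,-10],"turn": [0,0,0],"hand": 55},
  ],
)

```text
clock: 15.85
eef_pos: [626.6, 8.8, 133.5]
tool_rot: [-3.14, -0.0, 1.562]
force: [0.1, 0.2, 0.3]
width: 54.9
```

>>> play_rows(
  targets=[
    {"slide": [0,0,-40],"turn": [0,0,0],"hand": 60},
    {"slide": [0,0,-60],"turn": [0,0,0],"hand": 85},
    {"slide": [-30,-55,-30],"turn": [0,0,0],"hand": 85},
    {"slide": [-30,-55,0],"turn": [0,0,0],"hand": 85},
    {"slide": [0,0,0],"turn": [0,0,0],"hand": 85},
  ],
)

```text
clock: 16.48
eef_pos: [517.7, -50.7, 261.0]
tool_rot: [-3.137, 0.004, 1.559]
force: [0.4, 0.3, -0.4]
width: 84.9
```

>>> play_rows(
  targets=[
    {"slide": [0,0,0],"turn": [0,0,0],"hand": 85},
    {"slide": [0,0,0],"turn": [0,0,0],"hand": 85},
  ],
)

```text
clock: 16.73
eef_pos: [523.3, -46.1, 261.1]
tool_rot: [-3.142, -0.002, 1.563]
force: [0.1, 0.4, 0.2]
width: 84.8
```

```bash
python3 - <<'E'
from h import *
np.set_printoptions(suppress=True,precision=1)
s=read_state();print(s['eef_pos'],np.degrees(s['tool_rot']),s['force'])
im,d,c=snap('wrist','w12')
hsv=cv2.cvtColor(im,cv2.COLOR_BGR2HSV);P=cloud(c,d)
m=((hsv[...,1]<60)&(P[...,2]>140)&(P[...,2]<175)&(P[...,0]<690)&(P[...,0]>500)).astype(np.uint8)
k,l,st,ce=cv2.connectedComponentsWithStats(m)
for i in range(1,k):
    if st[i,4]<300: continue
    print(st[i])
    for r in range(st[i,1]+15,st[i,1]+st[i,3]-3,12):
        xs=np.where(l[r]==i)[0];print(r,np.nanmedian(P[r,xs],0),P[r,xs,1].min(),P[r,xs,1].max())
    q=P[l==i];q=q[q[:,2]>160];print('lip',np.nanmedian(q,0),len(q))
E
```

```text
[523.3 -46.1 261.1] [-180.    -0.1   89.6] [0.1 0.4 0.2]
[ 211  234   54  155 6141]
249 [ 545.7 -111.8  154.6] -129.09493181543584 -96.60619039114512
261 [ 556.6 -112.6  154.9] -130.9871541097747 -96.58908484888237
273 [ 567.7 -112.8  155.3] -131.16725219291084 -96.65848207902506
285 [ 579.1 -112.8  155.6] -130.7817156235336 -96.81100033731765
297 [ 590.8 -112.7  155.9] -131.25500736457087 -96.90643691102946
309 [ 602.6 -113.4  156.3] -131.27331927134205 -96.8487070304928
321 [ 614.9 -113.5  156.6] -131.83965463848472 -97.10214203078485
333 [ 627.2 -113.3  157.2] -131.43858439286038 -97.24277948113838
345 [ 640.2 -113.4  157.2] -131.79045042711547 -97.29901302037996
357 [ 653.1 -113.3  157.8] -131.8598521274298 -97.2809429183572
369 [ 666.4 -113.   158.4] -130.99585127201885 -97.73345518567936
381 [ 680.2 -113.6  158.8] -130.1475821336516 -97.89975451960628
lip [ 537.7 -113.4  164. ] 342
[ 352  234   50  155 5901]
249 [546.5   9.3 154.7] -6.523923348221472 26.010418068839662
261 [557.4   9.2 155.1] -6.4795908638755755 26.21899348016967
273 [568.5   8.9 155.4] -6.565038541815112 26.17578320353338
285 [579.9   9.2 155.8] -6.627108431168164 26.37528434482575
297 [591.4   8.8 156.2] -6.670409133127194 25.977298857470494
309 [603.4   8.7 156.5] -6.854983789626099 25.92969813325927
321 [615.7   8.7 156.7] -6.80988475081606 26.0914262641678
333 [628.    8.7 157.2] -6.931976685673862 25.871587699421028
345 [640.8   8.3 157.5] -7.929588728797579 25.68049513106286
357 [653.7   8.4 158. ] -7.862621656913925 26.3993396506727
369 [666.9   7.8 158.8] -7.868264520193425 26.04073988029851
381 [680.8   9.  159.1] -7.900360883141807 26.080104367547058
lip [538.6  10.3 164.1] 352
```

View pics/w12.png

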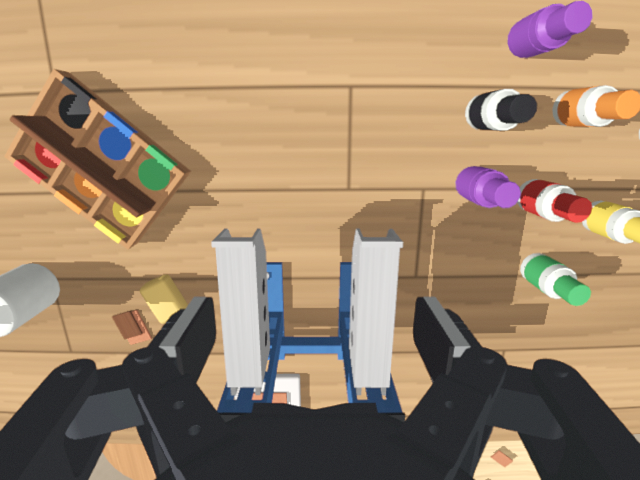

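Both brackets hang alike: their rear tops read about 159 mm and their lips 164 mm, at mid y of about 10 and -114. Next I'll measure the tray handle.

```bash
cat >> h.py <<'E'
def tray(f,zt=58,dz=6,reg=(380,620,-400,-180)):
    im,d,c=load(f);P=cloud(c,d)
    hsv=cv2.cvtColor(im,cv2.COLOR_BGR2HSV)
    m=(abs(P[...,2]-zt)<dz)&(P[...,0]>reg[0])&(P[...,0]<reg[1])&(P[...,1]>reg[2])&(P[...,1]<reg[3])
    m=cv2.morphologyEx(m.astype(np.uint8),cv2.MORPH_OPEN,np.ones((2,2)))
    v,u=np.where(m); q=plane(c,np.c_[u,v],zt)[:,:2].astype(np.float32)
    print(f,len(q),'rect',cv2.minAreaRect(q))
    e=q-q.mean(0);_,_,vv=np.linalg.svd(e,full_matrices=False);a=vv[0]*np.sign(vv[0,1]);print('tray y axis deg',np.degrees(np.arctan2(a[1],a[0])),'mean',q.mean(0), 'z',np.nanmedian(P[m>0][:,2]))
E
python3 - <<'E'
from h import *
tray('w2');tray('top0',dz=5);tray('scene0',dz=5)
plan([480,-285,260],-42)
E
```

```text
w2 849 rect ((485.42657470703125, -306.3218078613281), (168.02880859375, 10.8385648727417), 48.596160888671875)
tray y axis deg 48.643253 mean [ 484.316   -307.67255] z 57.58740503764973
top0 243 rect ((479.8251647949219, -310.9419860839844), (166.9765625, 10.730218887329102), 48.29486846923828)
tray y axis deg 48.333103 mean [ 480.17236 -310.3855 ] z 57.8507398685447
scene0 184 rect ((490.20635986328125, -305.3877868652344), (172.2794189453125, 9.532999992370605), 48.60741424560547)
tray y axis deg 48.353382 mean [ 491.4363  -303.47513] z 58.8176036946016
from [523.1 -46.  260.9] [-1.7997e+02 -9.0000e-02  8.9590e+01] n 13 clock 16.775
[{"slide":[-18.4, -3.2, 0.0],"turn":[-0.0, -0.0, 10.1],"hand":85},{"slide":[-18.7, 0.1, 0.0],"turn":[-0.0, 0.0, 10.1],"hand":85},{"slide":[-18.4, 3.4, 0.1],"turn":[-0.0, 0.0, 10.1],"hand":85},{"slide":[-17.5, 6.5, 0.0],"turn":[-0.0, 0.0, 10.1],"hand":85},{"slide":[-16.1, 9.5, 0.1],"turn":[-0.0, 0.0, 10.1],"hand":85}]
[{"slide":[-14.2, 12.2, 0.0],"turn":[-0.0, 0.0, 10.1],"hand":85},{"slide":[-11.8, 14.5, 0.1],"turn":[-0.0, 0.0, 10.1],"hand":85},{"slide":[-9.1, 16.3, 0.0],"turn":[-0.0, 0.0, 10.1],"hand":85},{"slide":[-6.1, 17.6, 0.1],"turn":[-0.0, 0.0, 10.2],"hand":85},{"slide":[-2.8, 18.5, 0.0],"turn":[-0.0, 0.0, 10.1],"hand":85}]
[{"slide":[0.4, 18.7, 0.1],"turn":[-0.0, 0.0, 10.2],"hand":85},{"slide":[3.7, 18.3, 0.0],"turn":[-0.0, 0.0, 10.1],"hand":85},{"slide":[6.9, 17.3, 0.1],"turn":[-0.1, 0.1, 10.2],"hand":85}]
```

```bash
python3 - <<'E'
from h import *
plan([485,-307.5,160],-41.5)
E
```

```text
from [523.1 -46.  260.9] [-1.7997e+02 -9.0000e-02  8.9590e+01] n 13 clock 16.775
[{"slide":[-20.1, -2.8, 7.7],"turn":[-0.0, -0.0, 10.1],"hand":85},{"slide":[-20.3, 0.8, 7.7],"turn":[-0.0, -0.0, 10.1],"hand":85},{"slide":[-19.9, 4.3, 7.7],"turn":[-0.0, 0.0, 10.1],"hand":85},{"slide":[-18.8, 7.8, 7.7],"turn":[-0.0, 0.0, 10.1],"hand":85},{"slide":[-17.1, 10.9, 7.7],"turn":[-0.0, 0.0, 10.1],"hand":85}]
[{"slide":[-15.0, 13.8, 7.8],"turn":[-0.0, 0.0, 10.1],"hand":85},{"slide":[-12.3, 16.2, 7.7],"turn":[-0.0, 0.0, 10.1],"hand":85},{"slide":[-9.3, 18.1, 7.8],"turn":[-0.0, 0.0, 10.1],"hand":85},{"slide":[-6.0, 19.5, 7.7],"turn":[-0.0, 0.0, 10.1],"hand":85},{"slide":[-2.5, 20.2, 7.8],"turn":[-0.0, 0.0, 10.0],"hand":85}]
[{"slide":[1.1, 20.3, 7.7],"turn":[-0.0, 0.0, 10.1],"hand":85},{"slide":[4.6, 19.8, 7.8],"turn":[-0.0, 0.0, 10.0],"hand":85},{"slide":[8.1, 18.7, 7.7],"turn":[-0.1, 0.1, 10.1],"hand":85}]
```

>>> play_rows(
  targets=[
    {"slide": [-20.1,-2.8,7.7],"turn": [0,0,10.1],"hand": 85},
    {"slide": [-20.3,0.8,7.7],"turn": [0,0,10.1],"hand": 85},
    {"slide": [-19.9,4.3,7.7],"turn": [0,0,10.1],"hand": 85},
    {"slide": [-18.8,7.8,7.7],"turn": [0,0,10.1],"hand": 85},
    {"slide": [-17.1,10.9,7.7],"turn": [0,0,10.1],"hand": 85},
  ],
)

```text
clock: 17.4
eef_pos: [508.0, -147.4, 221.8]
tool_rot: [-3.14, 0.0, 0.677]
force: [0.4, 0.8, 0.1]
width: 84.8
```

>>> play_rows(
  targets=[
    {"slide": [-15.0,13.8,7.8],"turn": [0,0,10.1],"hand": 85},
    {"slide": [-12.3,16.2,7.7],"turn": [0,0,10.1],"hand": 85},
    {"slide": [-9.3,18.1,7.8],"turn": [0,0,10.1],"hand": 85},
    {"slide": [-6.0,19.5,7.7],"turn": [0,0,10.1],"hand": 85},
    {"slide": [-2.5,20.2,7.8],"turn": [0,0,10],"hand": 85},
  ],
)

```text
clock: 18.02
eef_pos: [493.3, -248.2, 182.9]
tool_rot: [-3.141, 0.001, -0.203]
force: [-0.7, 0.6, 0.4]
width: 85.1
```

>>> play_rows(
  targets=[
    {"slide": [1.1,20.3,7.7],"turn": [0,0,10.1],"hand": 85},
    {"slide": [4.6,19.8,7.8],"turn": [0,0,10],"hand": 60},
    {"slide": [8.1,18.7,7.7],"turn": [0,0,10.1],"hand": 45},
    {"slide": [0,0,0],"turn": [0,0,0],"hand": 45},
    {"slide": [0,0,0],"turn": [0,0,0],"hand": 45},
  ],
)

```text
clock: 18.65
eef_pos: [484.4, -307.2, 160.2]
tool_rot: [-3.141, 0.002, -0.721]
force: [0.2, 0.7, -0.2]
width: 45.1
```

```bash
python3 - <<'E'
from h import *
s=read_state();print(s['eef_pos'],np.degrees(s['tool_rot']))
im,d,c=snap('wrist','w13')
tray('w13')
E
```

```text
[ 484.35081869 -307.18113452  160.18587124] [-1.79990706e+02  1.10417898e-01 -4.13019567e+01]
w13 1854 rect ((485.491943359375, -309.5461730957031), (166.7771453857422, 7.476531982421875), 48.67683792114258)
tray y axis deg 48.66961 mean [ 489.8462  -304.27533] z 57.319471908721255
```

View pics/w13.png

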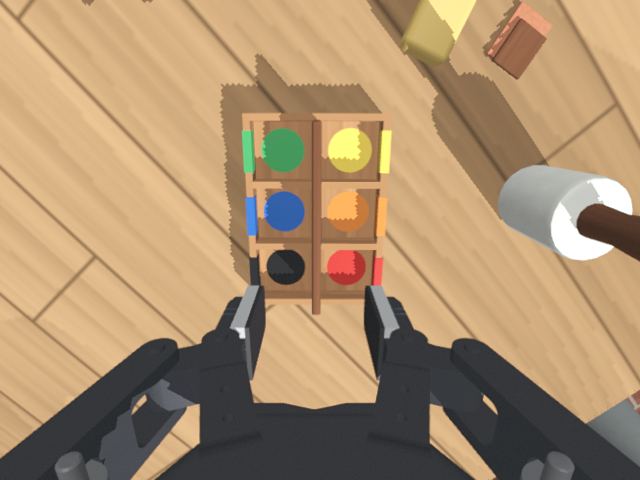

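>>> play_rows(
  targets=[
    {"slide": [1.4,1,50],"turn": [0,0,0],"hand": 45},
    {"slide": [0,0,50],"turn": [0,0,0],"hand": 45},
    {"slide": [0,0,34],"turn": [0,0,0],"hand": 45},
    {"slide": [0,0,0],"turn": [0,0,0],"hand": 45},
    {"slide": [0,0,0],"turn": [0,0,0],"hand": 45},
  ],
)

```text
clock: 19.32
eef_pos: [484.8, -310.3, 27.7]
tool_rot: [-3.141, -0.001, -0.724]
force: [-0.2, 0.0, 0.9]
width: 44.9
```

>>> play_rows(
  targets=[
    {"slide": [0,0,0],"turn": [0,0,0],"hand": 0},
    {"slide": [0,0,0],"turn": [0,0,0],"hand": 0},
    {"slide": [0,0,0],"turn": [0,0,0],"hand": 0},
    {"slide": [0,0,0],"turn": [0,0,0],"hand": 0},
    {"slide": [0,0,0],"turn": [0,0,0],"hand": 0},
  ],
)

```text
clock: 19.95
eef_pos: [484.3, -310.9, 27.9]
tool_rot: [3.141, -0.001, -0.726]
force: [-1.0, 0.8, 7.8]
width: 0.3
```

The width of 0.3 looks suspicious for an 8 mm handle, so I'll lift gently and check.

>>> play_rows(
  targets=[
    {"slide": [0,0,-20],"turn": [0,0,0],"hand": 0},
    {"slide": [0,0,-30],"turn": [0,0,0],"hand": 0},
    {"slide": [0,0,0],"turn": [0,0,0],"hand": 0},
    {"slide": [0,0,0],"turn": [0,0,0],"hand": 0},
  ],
)

```text
clock: 20.45
eef_pos: [483.3, -310.3, 76.2]
tool_rot: [3.141, 0.002, -0.726]
force: [-0.6, 0.7, -0.5]
width: 0.2
```

```bash
python3 - <<'E'
from h import *
s=read_state();print(s['eef_pos'],np.degrees(s['tool_rot']),s['width'])
im,d,c=snap('wrist','w14');tray('w14',zt=106)
E
```

```text
[ 483.25020588 -310.33677612   76.15713111] [ 1.79945306e+02  9.25413315e-02 -4.15871736e+01] 0.173429046318044
w14 89 rect ((488.8773498535156, -304.1796569824219), (1.490673303604126, 13.105855941772461), 48.5255241394043)
tray y axis deg 138.51175 mean [ 489.00223 -303.97354] z 111.18123625885288
```

View pics/w14.png

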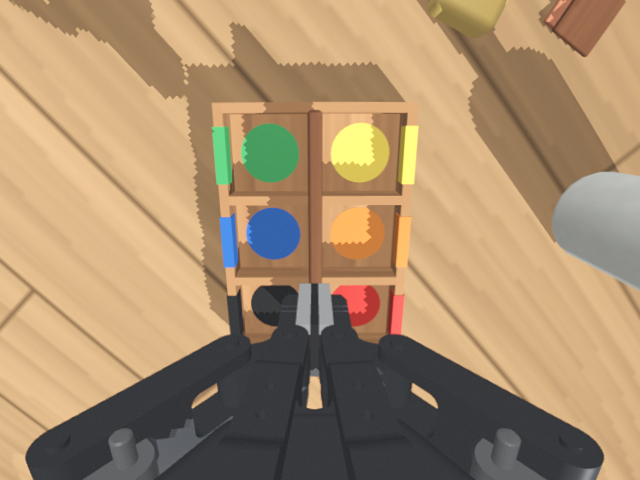

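```bash
python3 - <<'E'
from h import *
tray('w14')
im,d,c=load('w14')
cv2.imwrite('pics/w14c.png',cv2.resize(im[230:430,200:430],(690,600),interpolation=cv2.INTER_CUBIC))
P=cloud(c,d);np.set_printoptions(suppress=True,precision=1)
for r in(288,296,304): print(r,[ (u,round(float(d[r,u])),P[r,u].round().tolist()) for u in range(292,338,3)])
E
```

```text
w14 2458 rect ((507.494873046875, -283.8559875488281), (97.98678588867188, 7.839676856994629), 48.73646926879883)
tray y axis deg 48.79841 mean [ 509.41385 -281.71344] z 56.679952598204935
288 [(292, 266, [442.0, -330.0, 6.0]), (295, 267, [443.0, -332.0, 5.0]), (298, 267, [445.0, -333.0, 5.0]), (301, 0, [nan, nan, nan]), (304, 147, [487.0, -299.0, 114.0]), (307, 147, [488.0, -300.0, 115.0]), (310, 147, [489.0, -301.0, 114.0]), (313, 148, [490.0, -302.0, 114.0]), (316, 148, [491.0, -302.0, 114.0]), (319, 146, [492.0, -303.0, 115.0]), (322, 147, [493.0, -304.0, 115.0]), (325, 146, [494.0, -305.0, 115.0]), (328, 148, [494.0, -306.0, 113.0]), (331, 267, [464.0, -350.0, 5.0]), (334, 267, [466.0, -352.0, 5.0]), (337, 268, [468.0, -354.0, 4.0])]
296 [(292, 150, [480.0, -299.0, 113.0]), (295, 149, [481.0, -299.0, 114.0]), (298, 149, [482.0, -300.0, 114.0]), (301, 141, [486.0, -299.0, 121.0]), (304, 140, [487.0, -299.0, 122.0]), (307, 140, [488.0, -300.0, 122.0]), (310, 140, [489.0, -301.0, 121.0]), (313, 140, [490.0, -301.0, 121.0]), (316, 140, [491.0, -302.0, 121.0]), (319, 140, [492.0, -303.0, 121.0]), (322, 141, [492.0, -304.0, 121.0]), (325, 141, [493.0, -305.0, 121.0]), (328, 140, [495.0, -305.0, 122.0]), (331, 148, [493.0, -309.0, 115.0]), (334, 149, [494.0, -310.0, 114.0]), (337, 148, [495.0, -311.0, 114.0])]
304 [(292, 142, [481.0, -299.0, 121.0]), (295, 143, [481.0, -300.0, 120.0]), (298, 134, [486.0, -298.0, 128.0]), (301, 133, [487.0, -298.0, 129.0]), (304, 134, [487.0, -299.0, 128.0]), (307, 134, [488.0, -300.0, 128.0]), (310, 134, [489.0, -301.0, 128.0]), (313, 134, [490.0, -302.0, 128.0]), (316, 133, [491.0, -302.0, 129.0]), (319, 133, [492.0, -303.0, 128.0]), (322, 135, [492.0, -304.0, 127.0]), (325, 134, [493.0, -305.0, 128.0]), (328, 134, [494.0, -305.0, 128.0]), (331, 134, [495.0, -306.0, 128.0]), (334, 141, [494.0, -310.0, 121.0]), (337, 142, [495.0, -311.0, 121.0])]
```

View pics/w14c.png

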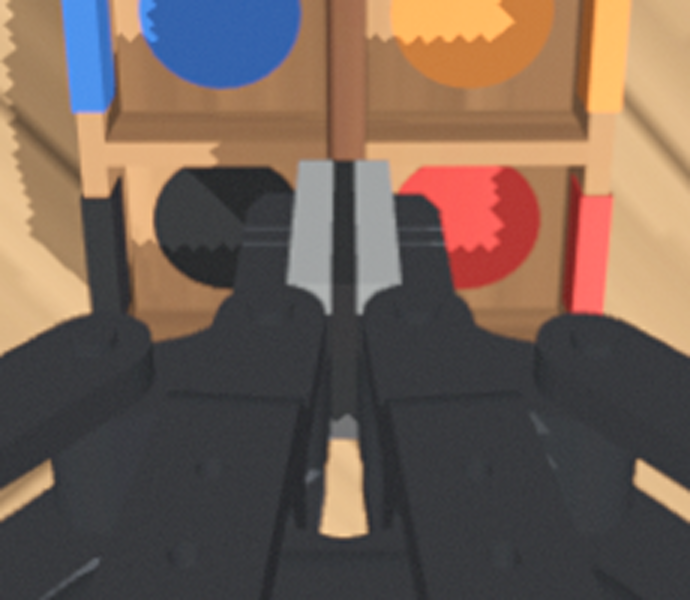

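```bash
python3 - <<'E'
from h import *
for f,cols in(('w4',(262,268,274,354,360,366)),('w12',(190,200,208,420,430)),('w13',(245,255,262,370,380))):
    im,d,c=load(f);P=cloud(c,d)
    for r in(270,280,286,292,300,310,320,340):
        print(f,r,[(u,P[r,u].round().tolist()) for u in cols])
E
```

```text
w4 270 [(262, [497.0, -170.0, -1.0]), (268, [497.0, -164.0, -1.0]), (274, [498.0, -157.0, -2.0]), (354, [497.0, -74.0, 1.0]), (360, [498.0, -67.0, -1.0]), (366, [498.0, -61.0, -1.0])]
w4 280 [(262, [508.0, -170.0, -0.0]), (268, [509.0, -164.0, -1.0]), (274, [508.0, -158.0, -0.0]), (354, [509.0, -73.0, -0.0]), (360, [509.0, -67.0, -1.0]), (366, [509.0, -61.0, -0.0])]
w4 286 [(262, [516.0, -171.0, -1.0]), (268, [421.0, -135.0, 197.0]), (274, [421.0, -132.0, 197.0]), (354, [421.0, -98.0, 198.0]), (360, [422.0, -95.0, 196.0]), (366, [516.0, -60.0, -1.0])]
w4 292 [(262, [421.0, -137.0, 203.0]), (268, [421.0, -134.0, 203.0]), (274, [421.0, -132.0, 203.0]), (354, [421.0, -98.0, 203.0]), (360, [421.0, -96.0, 203.0]), (366, [421.0, -93.0, 203.0])]
w4 300 [(262, [421.0, -136.0, 209.0]), (268, [421.0, -133.0, 209.0]), (274, [421.0, -131.0, 210.0]), (354, [421.0, -99.0, 210.0]), (360, [421.0, -97.0, 210.0]), (366, [421.0, -95.0, 210.0])]
w4 310 [(262, [421.0, -135.0, 217.0]), (268, [421.0, -132.0, 218.0]), (274, [422.0, -130.0, 216.0]), (354, [424.0, -99.0, 213.0]), (360, [421.0, -98.0, 218.0]),
[... 2255 characters left out ...]
14.0, 202.0]), (380, [512.0, -317.0, 202.0])]
w13 300 [(245, [471.0, -281.0, 209.0]), (255, [474.0, -283.0, 210.0]), (262, [471.0, -288.0, 199.0]), (370, [508.0, -314.0, 208.0]), (380, [511.0, -316.0, 210.0])]
w13 310 [(245, [472.0, -282.0, 218.0]), (255, [474.0, -285.0, 216.0]), (262, [468.0, -291.0, 201.0]), (370, [505.0, -318.0, 207.0]), (380, [510.0, -315.0, 218.0])]
w13 320 [(245, [473.0, -283.0, 224.0]), (255, [472.0, -287.0, 218.0]), (262, [466.0, -294.0, 202.0]), (370, [503.0, -319.0, 212.0]), (380, [509.0, -314.0, 225.0])]
w13 340 [(245, [470.0, -286.0, 230.0]), (255, [467.0, -292.0, 221.0]), (262, [340.0, -382.0, -1.0]), (370, [498.0, -325.0, 215.0]), (380, [506.0, -317.0, 230.0])]
```

The fingers closed without gripping the handle. In the wrist depth the fingertips appear about 35 mm above the stated TCP, so the bracket grips were probably only at the tips. I'll open and go deeper, which is safe because the tray floor is at 6 mm.

>>> play_rows(
  targets=[
    {"slide": [1,-1,0],"turn": [0,0,0],"hand": 45},
    {"slide": [0,0,0],"turn": [0,0,0],"hand": 45},
    {"slide": [0,0,30],"turn": [0,0,0],"hand": 45},
    {"slide": [0,0,24],"turn": [0,0,0],"hand": 45},
    {"slide": [0,0,0],"turn": [0,0,0],"hand": 45},
  ],
)

```text
clock: 21.12
eef_pos: [483.3, -309.4, 20.5]
tool_rot: [3.14, 0.006, -0.726]
force: [0.5, -0.4, -0.3]
width: 45.0
```

>>> play_rows(
  targets=[
    {"slide": [0,0,6],"turn": [0,0,0],"hand": 45},
    {"slide": [0,0,4],"turn": [0,0,0],"hand": 45},
    {"slide": [0,0,0],"turn": [0,0,0],"hand": 45},
  ],
)

```text
clock: 21.5
eef_pos: [484.9, -310.4, 12.5]
tool_rot: [3.141, 0.001, -0.726]
force: [-0.9, -0.5, 0.8]
width: 44.8
```

```bash
python3 - <<'E'
from h import *
im,d,c=snap('wrist','w15');snap('scene','s15')
P=cloud(c,d)
for r in(280,286,292,300): print(r,[(u,P[r,u].round().tolist()) for u in (255,262,315,368,374)])
E
```

```text
280 [(255, [456.0, -292.0, 7.0]), (262, [459.0, -295.0, 6.0]), (315, [nan, nan, nan]), (368, [504.0, -335.0, 6.0]), (374, [506.0, -337.0, 6.0])]
286 [(255, [473.0, -285.0, 49.0]), (262, [475.0, -287.0, 49.0]), (315, [495.0, -299.0, 58.0]), (368, [510.0, -317.0, 49.0]), (374, [512.0, -319.0, 50.0])]
292 [(255, [474.0, -286.0, 55.0]), (262, [474.0, -289.0, 51.0]), (315, [493.0, -301.0, 57.0]), (368, [509.0, -317.0, 54.0]), (374, [511.0, -318.0, 55.0])]
300 [(255, [474.0, -287.0, 61.0]), (262, [472.0, -291.0, 53.0]), (315, [491.0, -304.0, 58.0]), (368, [507.0, -320.0, 54.0]), (374, [510.0, -318.0, 61.0])]
```

View pics/w15.png

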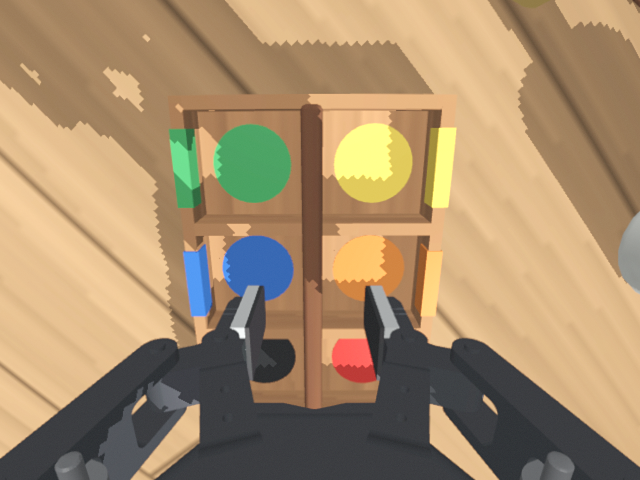

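>>> play_rows(
  targets=[
    {"slide": [0,0,4],"turn": [0,0,0],"hand": 45},
    {"slide": [0,0,3],"turn": [0,0,0],"hand": 45},
    {"slide": [0,0,2],"turn": [0,0,0],"hand": 45},
    {"slide": [0,0,0],"turn": [0,0,0],"hand": 45},
  ],
)

```text
clock: 22.1
eef_pos: [484.7, -310.2, 3.0]
tool_rot: [3.141, 0.002, -0.726]
force: [-0.3, -0.3, 0.3]
width: 45.0
```

>>> play_rows(
  targets=[
    {"slide": [0,0,0],"turn": [0,0,0],"hand": 25},
    {"slide": [0,0,0],"turn": [0,0,0],"hand": 25},
    {"slide": [0,0,0],"turn": [0,0,0],"hand": 25},
  ],
)

```text
clock: 22.48
eef_pos: [484.8, -310.4, 3.4]
tool_rot: [3.141, 0.001, -0.726]
force: [-0.7, 0.3, -0.9]
width: 25.6
```

>>> play_rows(
  targets=[
    {"slide": [0,0,0],"turn": [0,0,0],"hand": 0},
    {"slide": [0,0,0],"turn": [0,0,0],"hand": 0},
    {"slide": [0,0,0],"turn": [0,0,0],"hand": 0},
    {"slide": [0,0,0],"turn": [0,0,0],"hand": 0},
  ],
)

```text
clock: 22.98
eef_pos: [484.8, -310.2, 3.5]
tool_rot: [3.141, 0.002, -0.726]
force: [-0.5, 0.5, 4.0]
width: 6.7
```

```bash
python3 - <<'E'
from h import *
im,d,c=snap('wrist','w16')
P=cloud(c,d)
for r in(280,286,292,300): print(r,[(u,P[r,u].round().tolist()) for u in (295,300,304,315,325,330,335)])
E
```

```text
280 [(295, [475.0, -305.0, 5.0]), (300, [478.0, -307.0, 5.0]), (304, [496.0, -292.0, 55.0]), (315, [500.0, -294.0, 58.0]), (325, [488.0, -315.0, 6.0]), (330, [490.0, -317.0, 5.0]), (335, [491.0, -319.0, 4.0])]
286 [(295, [486.0, -296.0, 40.0]), (300, [487.0, -298.0, 39.0]), (304, [494.0, -294.0, 56.0]), (315, [498.0, -296.0, 57.0]), (325, [495.0, -305.0, 39.0]), (330, [497.0, -306.0, 40.0]), (335, [499.0, -307.0, 41.0])]
292 [(295, [487.0, -296.0, 47.0]), (300, [487.0, -298.0, 45.0]), (304, [492.0, -296.0, 55.0]), (315, [496.0, -297.0, 58.0]), (325, [495.0, -305.0, 45.0]), (330, [497.0, -306.0, 46.0]), (335, [498.0, -308.0, 45.0])]
300 [(295, [486.0, -297.0, 53.0]), (300, [488.0, -298.0, 52.0]), (304, [490.0, -298.0, 56.0]), (315, [494.0, -300.0, 58.0]), (325, [495.0, -305.0, 52.0]), (330, [497.0, -306.0, 53.0]), (335, [498.0, -308.0, 52.0])]
```

View pics/w16.png

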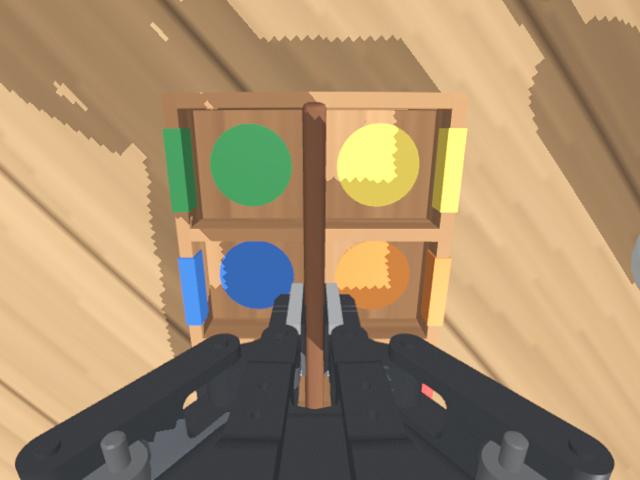

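Gripped: width 6.7, with the handle between the pads and the real fingertips about 35 mm behind the stated TCP. I'll use that offset from here on. Lifting.

>>> play_rows(
  targets=[
    {"slide": [0,0,-10],"turn": [0,0,0],"hand": 0},
    {"slide": [0,0,-30],"turn": [0,0,0],"hand": 0},
    {"slide": [0,0,-50],"turn": [0,0,0],"hand": 0},
    {"slide": [0,0,0],"turn": [0,0,0],"hand": 0},
    {"slide": [0,0,0],"turn": [0,0,0],"hand": 0},
  ],
)

```text
clock: 23.65
eef_pos: [483.9, -309.8, 92.5]
tool_rot: [3.14, 0.003, -0.726]
force: [0.0, 0.2, -4.7]
width: 6.8
```

```bash
python3 - <<'E'
from h import *
im,d,c=snap('wrist','w17')
E
```

```text
(no output)
```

View pics/w17.png

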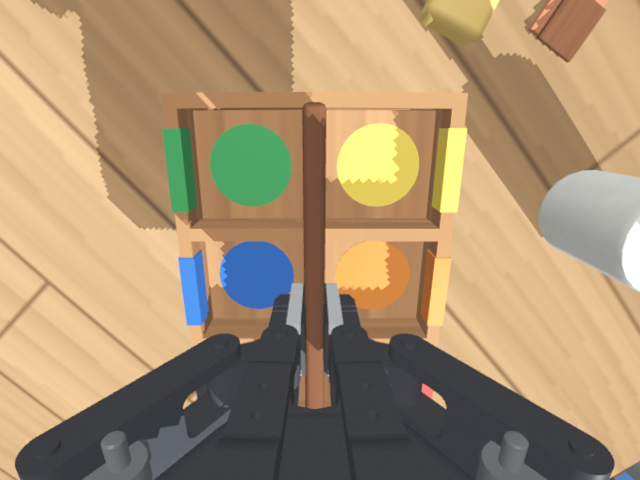

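>>> play_rows(
  targets=[
    {"slide": [0,0,-45],"turn": [0,0,0],"hand": 0},
    {"slide": [0,0,-45],"turn": [0,0,0],"hand": 0},
    {"slide": [0,0,-40],"turn": [0,0,0],"hand": 0},
    {"slide": [0,0,0],"turn": [0,0,0],"hand": 0},
  ],
)

```text
clock: 24.2
eef_pos: [486.4, -311.1, 224.4]
tool_rot: [3.141, -0.002, -0.726]
force: [0.0, -0.0, -5.6]
width: 6.8
```

```bash
python3 - <<'E'
from h import *
plan([614,-52.5,225],-0.5,vmax=32,hand=0)
E
```

```text
from [ 486.4 -311.1  224.4] [ 1.7999e+02 -1.3000e-01 -4.1590e+01] n 10 clock 24.2
[{"slide":[-7.6, -27.8, -0.1],"turn":[0.0, -0.0, -4.1],"hand":0},{"slide":[-5.6, -28.3, -0.1],"turn":[0.0, -0.0, -4.1],"hand":0},{"slide":[-3.6, -28.6, -0.1],"turn":[0.0, -0.0, -4.1],"hand":0},{"slide":[-1.5, -28.8, -0.1],"turn":[0.0, -0.0, -4.1],"hand":0},{"slide":[0.5, -28.8, -0.1],"turn":[0.0, -0.0, -4.1],"hand":0}]
[{"slide":[2.6, -28.7, -0.1],"turn":[0.0, -0.0, -4.1],"hand":0},{"slide":[4.6, -28.5, -0.0],"turn":[0.0, -0.0, -4.1],"hand":0},{"slide":[6.7, -28.0, -0.1],"turn":[0.0, -0.0, -4.1],"hand":0},{"slide":[8.7, -27.5, -0.0],"turn":[0.0, -0.0, -4.1],"hand":0},{"slide":[10.6, -26.9, -0.1],"turn":[0.1, -0.1, -4.2],"hand":0}]
```

>>> play_rows(
  targets=[
    {"slide": [-7.6,-27.8,0],"turn": [0,0,-4.1],"hand": 0},
    {"slide": [-5.6,-28.3,0],"turn": [0,0,-4.1],"hand": 0},
    {"slide": [-3.6,-28.6,0],"turn": [0,0,-4.1],"hand": 0},
    {"slide": [-1.5,-28.8,0],"turn": [0,0,-4.1],"hand": 0},
    {"slide": [0.5,-28.8,0],"turn": [0,0,-4.1],"hand": 0},
  ],
)

```text
clock: 24.82
eef_pos: [549.8, -178.9, 223.0]
tool_rot: [3.141, 0.002, -0.362]
force: [-0.5, -0.1, -5.0]
width: 6.8
```

>>> play_rows(
  targets=[
    {"slide": [2.6,-28.7,0],"turn": [0,0,-4.1],"hand": 0},
    {"slide": [4.6,-28.5,0],"turn": [0,0,-4.1],"hand": 0},
    {"slide": [6.7,-28.0,0],"turn": [0,0,-4.1],"hand": 0},
    {"slide": [8.7,-27.5,0],"turn": [0,0,-4.1],"hand": 0},
    {"slide": [10.6,-26.9,0],"turn": [0,0,-4.2],"hand": 0},
  ],
)

```text
clock: 25.45
eef_pos: [613.6, -50.1, 223.1]
tool_rot: [-3.141, 0.002, -0.004]
force: [-0.8, -0.3, -4.9]
width: 7.1
```

>>> play_rows(
  targets=[
    {"slide": [0,0,0],"turn": [0,0,0],"hand": 0},
    {"slide": [0,0,0],"turn": [0,0,0],"hand": 0},
  ],
)

```text
clock: 25.7
eef_pos: [612.7, -51.9, 222.9]
tool_rot: [3.141, 0.002, -0.008]
force: [0.0, -0.1, -4.7]
width: 6.9
```

```bash
python3 - <<'E'
from h import *
s=read_state();print(s['eef_pos'],np.degrees(s['tool_rot']),s['width'])
im,d,c=snap('wrist','w18');tray('w18',zt=279,dz=6,reg=(550,680,-160,70))
im,d,c=snap('top','t18');tray('t18',zt=279,dz=6,reg=(550,680,-160,70))
E
```

```text
[612.74653958 -51.88693167 222.88254785] [ 1.79971030e+02  1.36832963e-01 -4.34341518e-01] 6.8617633250662005
w18 7369 rect ((616.7134399414062, -29.51502227783203), (119.80340576171875, 34.73652267456055), 79.55272674560547)
tray y axis deg 89.60485 mean [613.34564  -22.653482] z 276.66692819589343
t18 138 rect ((608.4077758789062, -5.101959228515625), (67.79924774169922, 9.072138786315918), 89.55979919433594)
tray y axis deg 89.68988 mean [608.6003    -5.295327] z 276.38537482408486
```

View pics/w18.png

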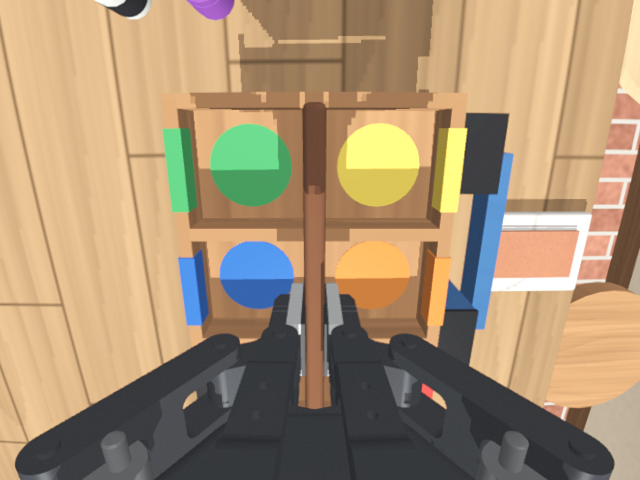

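View pics/t18.png

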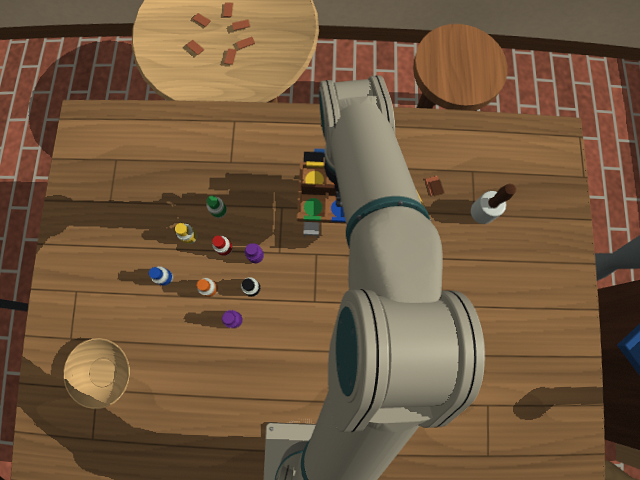

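>>> play_rows(
  targets=[
    {"slide": [1.5,0,25],"turn": [0,0,0],"hand": 0},
    {"slide": [0,0,20],"turn": [0,0,0],"hand": 0},
    {"slide": [0,0,10],"turn": [0,0,0],"hand": 0},
    {"slide": [0,0,0],"turn": [0,0,0],"hand": 0},
  ],
)

```text
clock: 26.3
eef_pos: [613.7, -52.3, 167.7]
tool_rot: [-3.141, 0.003, -0.009]
force: [0.0, 0.6, -5.0]
width: 7.0
```

>>> play_rows(
  targets=[
    {"slide": [0,0,3],"turn": [0,0,0],"hand": 0},
    {"slide": [0,0,3],"turn": [0,0,0],"hand": 0},
    {"slide": [0,0,2],"turn": [0,0,0],"hand": 0},
    {"slide": [0,0,0],"turn": [0,0,0],"hand": 0},
  ],
)

```text
clock: 26.8
eef_pos: [614.4, -51.8, 162.4]
tool_rot: [3.141, 0.0, -0.009]
force: [-5.2, -0.1, 7.8]
width: 6.7
```

Contact. Releasing with a small opening.

>>> play_rows(
  targets=[
    {"slide": [0,0,0],"turn": [0,0,0],"hand": 20},
    {"slide": [0,0,0],"turn": [0,0,0],"hand": 32},
    {"slide": [0,0,0],"turn": [0,0,0],"hand": 32},
    {"slide": [0,0,-20],"turn": [0,0,0],"hand": 32},
    {"slide": [0,0,-50],"turn": [0,0,0],"hand": 32},
  ],
)

```text
clock: 27.42
eef_pos: [612.4, -51.9, 228.4]
tool_rot: [-3.141, 0.007, -0.008]
force: [1.2, -0.7, 1.0]
width: 32.0
```

>>> play_rows(
  targets=[
    {"slide": [-20,-40,-50],"turn": [0,0,0],"hand": 60},
    {"slide": [-40,-40,-40],"turn": [0,0,0],"hand": 60},
    {"slide": [-50,-30,0],"turn": [0,0,0],"hand": 60},
    {"slide": [0,0,0],"turn": [0,0,0],"hand": 60},
    {"slide": [0,0,0],"turn": [0,0,0],"hand": 60},
  ],
)

```text
clock: 28.05
eef_pos: [511.1, 52.0, 313.3]
tool_rot: [3.141, 0.0, -0.009]
force: [-0.1, -0.3, -0.1]
width: 60.1
```

```bash
python3 - <<'E'
from h import *
s=read_state();print(s['eef_pos'],np.degrees(s['tool_rot']),s['width'])
im,d,c=snap('wrist','w19')
snap('top','t19');snap('scene','s19')
E
```

```text
[511.14456155  51.96517209 313.28239658] [ 1.79986803e+02  2.47992420e-02 -4.94201976e-01] 60.10473621690231
```

View pics/w19.png

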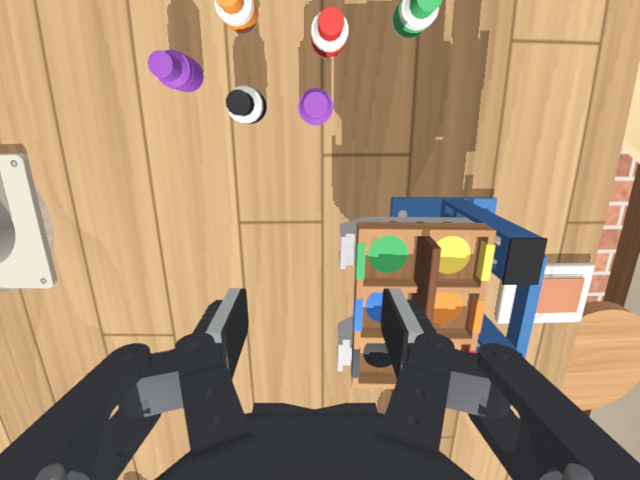

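View pics/t19.png

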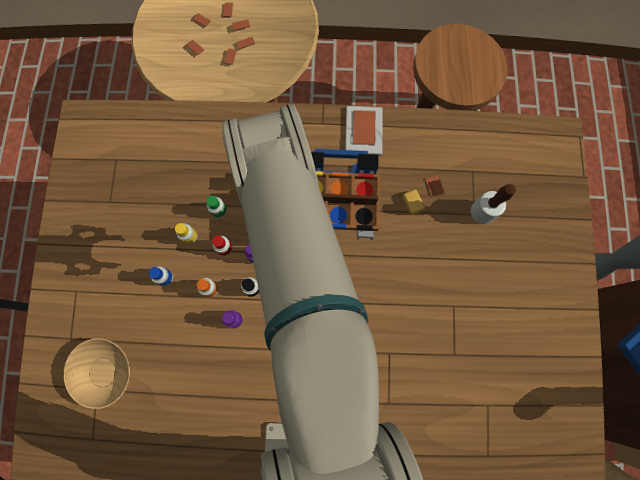

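View pics/s19.png

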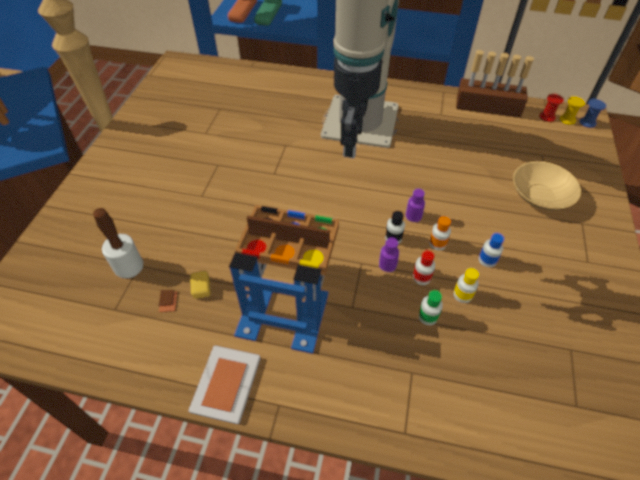

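The tray lies across both brackets, with green, blue and black at the front. Next is yellow.

```bash
cat >> h.py <<'E'
HUE=dict(yellow=(22,35),orange=(9,20),red=(0,6),green=(50,85),blue=(100,118))
def cap(f,name,zc=88,near=None,reg=None):
    """cap-top centre: coloured pixels whose depth height is near the cap top; circle on plane zc"""
    im,d,c=load(f);P=cloud(c,d);hsv=cv2.cvtColor(im,cv2.COLOR_BGR2HSV)
    if name=='black': m=(hsv[...,2]<70)
    else:
        a,b=HUE[name]; m=(hsv[...,0]>=a)&(hsv[...,0]<=b)&(hsv[...,1]>110)
    m&=(abs(P[...,2]-zc)<5)
    if near is not None: m&=(np.hypot(P[...,0]-near[0],P[...,1]-near[1])<60)
    m=cv2.morphologyEx(m.astype(np.uint8),cv2.MORPH_OPEN,np.ones((3,3)))
    k,l,st,ce=cv2.connectedComponentsWithStats(m)
    for i in range(1,k):
        if st[i,4]<25: continue
        v,u=np.where(l==i); q=plane(c,np.c_[u,v],zc)[:,:2].astype(np.float32)
        (x,y),r=cv2.minEnclosingCircle(q); print(f,name,'px',ce[i].round(),'circ %.1f %.1f r %.1f'%(x,y,r),'mean',q.mean(0).round(1),st[i,4])
E
python3 - <<'E'
from h import *
for n in list(HUE)+['black']:
    for f in('w2','t19','s19'): cap(f,n)
plan([558,327,150],-0.5,hand=60)
E
```

```text
w2 yellow px [585. 214.] circ 556.3 327.5 r 15.7 mean [556.5 327.6] 326
t19 yellow px [180. 228.] circ 555.3 329.2 r 14.3 mean [555.5 329.7] 94
s19 yellow px [472. 274.] circ 560.7 329.3 r 14.5 mean [560.9 329.2] 121
w2 orange px [557. 109.] circ 423.1 262.0 r 15.0 mean [422.6 261.9] 415
t19 orange px [202. 284.] circ 419.7 262.5 r 14.2 mean [420.5 263.3] 92
s19 orange px [65. 36.] circ -123.6 -1037.8 r 22.1 mean [ -124.9 -1037.1] 47
s19 orange px [444. 221.] circ 426.8 263.2 r 14.3 mean [426.6 263.1] 87
w2 red px [522. 193.] circ 528.4 233.4 r 14.6 mean [529.  233.4] 328
t19 red px [217. 241.] circ 526.9 235.0 r 14.2 mean [527.2 235.3] 101
s19 red px [428. 256.] circ 532.7 234.2 r 14.0 mean [532.9 234.1] 98
w2 green px [525. 263.] circ 628.4 255.6 r 14.7 mean [628.7 255.7] 269
t19 green px [212. 201.] circ 628.1 257.5 r 13.3 mean [626.8 257.6] 79
s19 green px [434. 297.] circ 633.3 256.3 r 14.8 mean [633.7 256.1] 122
w2 blue px [636. 132.] circ 447.8 375.5 r 12.8 mean [447.9 373.4] 148
w2 blue px [349. 305.] circ 691.2 8.6 r 5.4 mean [690.9   8.4] 27
t19 blue px [154. 273.] circ 444.1 381.3 r 15.1 mean [443.8 381.5] 109
s19 blue px [497. 238.] circ 450.7 382.2 r 13.9 mean [451.3 381.9] 84
w2 black px [473. 113.] circ 428.0 154.5 r 13.9 mean [428.4 154.5] 378
t19 black px [247. 284.] circ 425.0 156.2 r 13.4 mean [424.8 156.7] 85
s19 black px [397. 216.] circ 433.4 154.9 r 14.1 mean [433.6 155.9] 74
from [511.5  51.5 312.6] [-1.7998e+02  1.0000e-01 -5.9000e-01] n 6 clock 28.2
[{"slide":[7.3, -46.0, 27.1],"turn":[-0.0, 0.0, -0.0],"hand":60},{"slide":[7.3, -46.0, 27.1],"turn":[-0.0, 0.0, -0.0],"hand":60},{"slide":[7.3, -46.0, 27.1],"turn":[-0.0, 0.0, -0.0],"hand":60},{"slide":[7.3, -46.0, 27.1],"turn":[-0.0, 0.0, -0.0],"hand":60},{"slide":[7.4, -46.0, 27.1],"turn":[-0.0, 0.1, -0.0],"hand":60}]
[{"slide":[7.3, -45.9, 27.2],"turn":[-0.0, 0.0, -0.1],"hand":60}]
```

>>> play_rows(
  targets=[
    {"slide": [7.5,-55,30],"turn": [0,0,0],"hand": 55},
    {"slide": [9.5,-55,35],"turn": [0,0,0],"hand": 55},
    {"slide": [9.5,-55,35],"turn": [0,0,0],"hand": 55},
    {"slide": [9.5,-55,35],"turn": [0,0,0],"hand": 55},
    {"slide": [9.5,-55,35],"turn": [0,0,0],"hand": 55},
  ],
)

```text
clock: 28.82
eef_pos: [557.3, 316.2, 148.4]
tool_rot: [3.141, 0.002, -0.01]
force: [0.7, -0.4, 1.2]
width: 55.2
```

>>> play_rows(
  targets=[
    {"slide": [0,0,20],"turn": [0,0,0],"hand": 55},
    {"slide": [0,0,0],"turn": [0,0,0],"hand": 55},
    {"slide": [0,0,0],"turn": [0,0,0],"hand": 55},
  ],
)

```text
clock: 29.2
eef_pos: [557.1, 314.3, 130.9]
tool_rot: [-3.141, 0.001, -0.011]
force: [0.6, -0.6, 0.6]
width: 54.7
```

```bash
python3 - <<'E'
from h import *
s=read_state();print(s['eef_pos'],np.degrees(s['tool_rot']),s['width'])
im,d,c=snap('wrist','w20');cap('w20','yellow')
E
```

```text
[557.13191567 314.31099974 130.9021614 ] [-1.79988940e+02  4.79982545e-02 -6.03489505e-01] 54.71010243423073
w20 yellow px [314. 223.] circ 557.8 331.4 r 14.0 mean [557.6 331.8] 1315
```

View pics/w20.png

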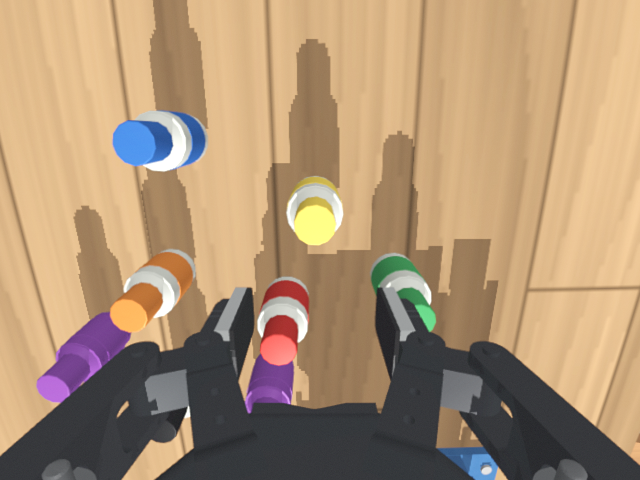

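>>> play_rows(
  targets=[
    {"slide": [0.3,-15.5,20],"turn": [0,0,0],"hand": 55},
    {"slide": [0,0,45],"turn": [0,0,0],"hand": 55},
    {"slide": [0,0,35],"turn": [0,0,0],"hand": 55},
    {"slide": [0,0,0],"turn": [0,0,0],"hand": 55},
    {"slide": [0,0,0],"turn": [0,0,0],"hand": 55},
  ],
)

```text
clock: 29.88
eef_pos: [556.8, 332.0, 31.5]
tool_rot: [-3.14, 0.0, -0.008]
force: [0.2, 1.2, 0.2]
width: 55.3
```

```bash
python3 - <<'E'
from h import *
s=read_state();print(s['eef_pos'],np.degrees(s['tool_rot']),s['width'])
im,d,c=snap('wrist','w21');cap('w21','yellow')
P=cloud(c,d)
for r in(286,292,300): print(r,[(u,P[r,u].round().tolist()) for u in (240,248,315,380,386)])
E
```

```text
[556.79678278 332.02107414  31.48175732] [-1.79893426e+02  2.19864797e-02 -4.71505409e-01] 55.28174071811598
w21 yellow px [315. 321.] circ 557.7 332.9 r 14.1 mean [557.4 337.9] 1965
286 [(240, [509.0, 312.0, 2.0]), (248, [514.0, 311.0, 0.0]), (315, [558.0, 344.0, 70.0]), (380, [600.0, 310.0, 1.0]), (386, [604.0, 310.0, 0.0])]
292 [(240, [526.0, 343.0, 74.0]), (248, [530.0, 344.0, 75.0]), (315, [558.0, 345.0, 77.0]), (380, [585.0, 343.0, 74.0]), (386, [587.0, 343.0, 74.0])]
300 [(240, [528.0, 344.0, 82.0]), (248, [530.0, 340.0, 76.0]), (315, [558.0, 344.0, 82.0]), (380, [585.0, 340.0, 77.0]), (386, [586.0, 343.0, 81.0])]
```

View pics/w21.png

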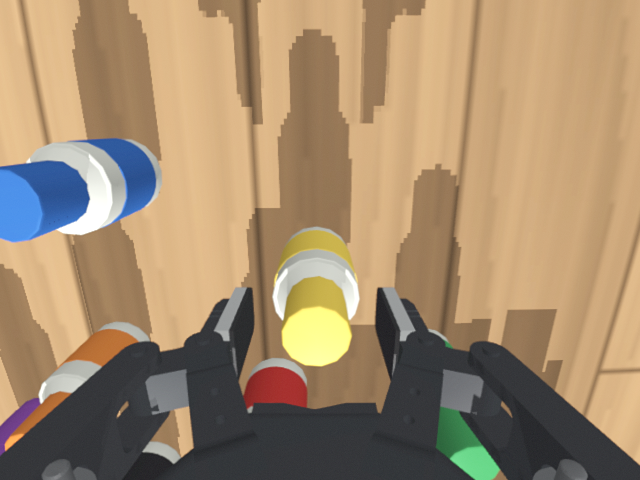

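Cap and fingers line up: both near edges are at y of about 344. I'll go 4 mm deeper and close.

>>> play_rows(
  targets=[
    {"slide": [0,0,4],"turn": [0,0,0],"hand": 55},
    {"slide": [0,0,0],"turn": [0,0,0],"hand": 10},
    {"slide": [0,0,0],"turn": [0,0,0],"hand": 10},
    {"slide": [0,0,0],"turn": [0,0,0],"hand": 10},
    {"slide": [0,0,0],"turn": [0,0,0],"hand": 10},
  ],
)

```text
clock: 30.55
eef_pos: [556.8, 331.1, 27.2]
tool_rot: [-3.141, 0.0, -0.009]
force: [0.3, -0.4, 5.1]
width: 26.7
```

>>> play_rows(
  targets=[
    {"slide": [0,0,-20],"turn": [0,0,0],"hand": 10},
    {"slide": [0,0,-60],"turn": [0,0,0],"hand": 10},
    {"slide": [0,0,-60],"turn": [0,0,0],"hand": 10},
    {"slide": [0,0,-60],"turn": [0,0,0],"hand": 10},
    {"slide": [0,0,0],"turn": [0,0,0],"hand": 10},
  ],
)

```text
clock: 31.18
eef_pos: [558.8, 333.3, 233.1]
tool_rot: [-3.135, -0.007, -0.008]
force: [0.1, -0.1, -1.6]
width: 26.4
```

```bash
python3 - <<'E'
from h import *
snap('wrist','w22')
im,d,c=snap('top','t22')
tray('t22',zt=213,dz=6,reg=(560,680,-170,60))
im,d,c=snap('scene','s22')
tray('s22',zt=213,dz=6,reg=(560,680,-170,60))
for n in list(HUE)+['black']:
    for f in('t22','s22'): cap(f,n)
E
```

```text
t22 316 rect ((608.9362182617188, -53.284515380859375), (163.96409606933594, 10.364784240722656), 89.53497314453125)
tray y axis deg 89.75206 mean [608.9222  -53.20404] z 213.4103401630885
s22 480 rect ((617.8163452148438, -49.35144805908203), (168.6667938232422, 15.728489875793457), 89.31024932861328)
tray y axis deg 89.373344 mean [617.26044  -47.457115] z 213.47729660068165
s22 orange px [444. 221.] circ 426.0 261.5 r 15.6 mean [426.7 263.1] 95
t22 red px [218. 241.] circ 526.7 233.9 r 14.6 mean [526.7 234.8] 99
s22 red px [427. 256.] circ 533.9 233.7 r 14.3 mean [533.4 233.6] 102
t22 green px [212. 201.] circ 628.1 257.2 r 13.5 mean [627.4 256.9] 83
s22 green px [435. 297.] circ 633.2 257.3 r 14.4 mean [634.  256.6] 121
t22 black px [247. 284.] circ 426.6 155.6 r 13.8 mean [425.7 155.8] 99
s22 black px [397. 216.] circ 432.6 155.0 r 13.4 mean [432.9 155.8] 70
```

View pics/w22.png

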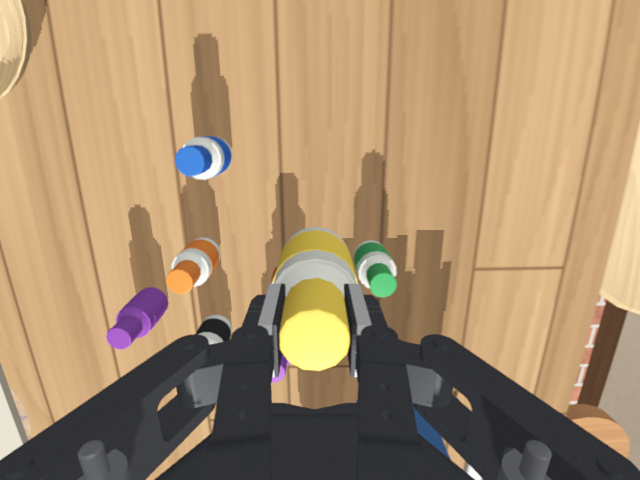

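View pics/t22.png

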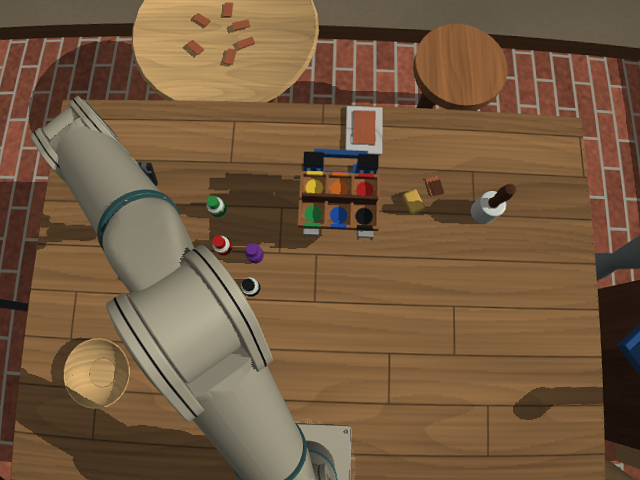

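```bash
python3 - <<'E'
from h import *
plan([645,6,246],-0.5,hand=10,vmax=50)
E
```

```text
from [555.5 329.9 225.7] [179.93   0.21  -0.47] n 7 clock 31.325
[{"slide":[13.2, 46.2, -2.9],"turn":[0.0, 0.0, 0.0],"hand":10},{"slide":[13.2, 46.2, -2.9],"turn":[0.0, 0.0, 0.0],"hand":10},{"slide":[13.1, 46.2, -2.9],"turn":[0.0, 0.0, 0.0],"hand":10},{"slide":[13.2, 46.2, -2.9],"turn":[0.0, 0.1, 0.0],"hand":10},{"slide":[13.1, 46.1, -2.9],"turn":[0.0, 0.0, 0.0],"hand":10}]
[{"slide":[13.2, 46.2, -2.8],"turn":[0.0, 0.1, 0.0],"hand":10},{"slide":[13.1, 46.1, -2.9],"turn":[0.1, 0.0, 0.0],"hand":10}]
```

>>> play_rows(
  targets=[
    {"slide": [13,46,-4],"turn": [0,0,0],"hand": 10},
    {"slide": [13,46,-4],"turn": [0,0,0],"hand": 10},
    {"slide": [13,46,-4],"turn": [0,0,0],"hand": 10},
    {"slide": [13,46,-4],"turn": [0,0,0],"hand": 10},
    {"slide": [13,46,-4],"turn": [0,0,0],"hand": 10},
  ],
)

```text
clock: 31.95
eef_pos: [618.4, 98.3, 244.1]
tool_rot: [3.141, 0.006, -0.008]
force: [-0.1, 0.3, -2.0]
width: 26.4
```

>>> play_rows(
  targets=[
    {"slide": [12,46,0],"turn": [0,0,0],"hand": 10},
    {"slide": [12,46,0],"turn": [0,0,0],"hand": 10},
    {"slide": [0,0,0],"turn": [0,0,0],"hand": 10},
    {"slide": [0,0,0],"turn": [0,0,0],"hand": 10},
    {"slide": [0,0,0],"turn": [0,0,0],"hand": 10},
  ],
)

```text
clock: 32.58
eef_pos: [642.0, 9.9, 245.4]
tool_rot: [-3.14, 0.004, -0.006]
force: [0.0, 0.4, -1.4]
width: 26.7
```

```bash
python3 - <<'E'
from h import *
s=read_state();print(s['eef_pos'],np.degrees(s['tool_rot']),s['width'])
snap('wrist','w23')
E
```

```text
[642.03831824   9.94349419 245.42033916] [-179.92386647    0.20486987   -0.33457412] 26.692832079586726
```

View pics/w23.png

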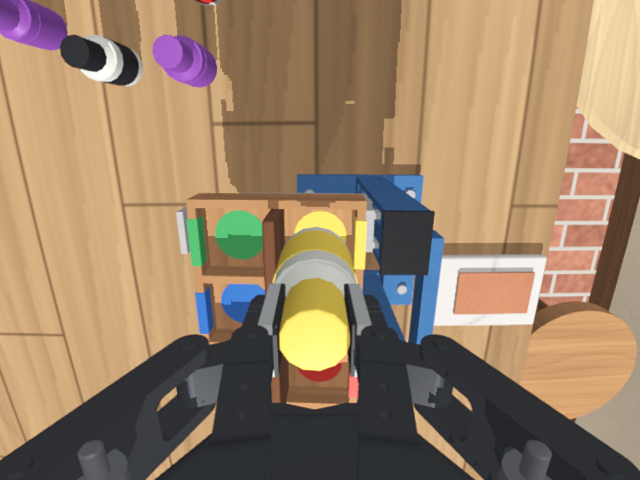

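```bash
cat >> h.py <<'E'
def discs(f,names,zf=162,reg=(540,690,-170,60)):
    im,d,c=load(f);P=cloud(c,d);hsv=cv2.cvtColor(im,cv2.COLOR_BGR2HSV)
    for n in names:
        if n=='black': m=(hsv[...,2]<75)
        else:
            a,b=HUE[n]; m=(hsv[...,0]>=a)&(hsv[...,0]<=b)&(hsv[...,1]>120)
        m&=(abs(P[...,2]-zf)<6)&(P[...,0]>reg[0])&(P[...,0]<reg[1])&(P[...,1]>reg[2])&(P[...,1]<reg[3])
        k,l,st,ce=cv2.connectedComponentsWithStats(m.astype(np.uint8))
        for i in range(1,k):
            if st[i,4]<40: continue
            v,u=np.where(l==i); zz=np.nanmedian(P[l==i][:,2]); q=plane(c,np.c_[u,v],zz)[:,:2].astype(np.float32)
            (x,y),r=cv2.minEnclosingCircle(q); print(f,n,'disc %.1f %.1f r %.1f z %.1f'%(x,y,r,zz),'mean',q.mean(0).round(1),st[i,4])
E
python3 - <<'E'
from h import *
discs('w23',['green','yellow','blue'])
discs('t22',list(HUE)); discs('s22',list(HUE))
E
```

```text
w23 green disc 584.3 7.4 r 19.4 z 162.9 mean [584.    7.8] 1786
w23 yellow disc 646.4 7.9 r 20.0 z 165.2 mean [648.2  17.6] 749
w23 blue disc 583.9 -50.6 r 19.5 z 162.7 mean [579.7 -48.6] 999
t22 yellow disc 645.3 6.8 r 19.6 z 165.4 mean [646.9   6.9] 169
t22 orange disc 652.5 5.6 r 31.0 z 165.5 mean [657.5   6.2] 160
t22 orange disc 651.3 -52.3 r 32.2 z 165.4 mean [651.6 -52.7] 317
t22 orange disc 650.6 -110.1 r 30.6 z 165.7 mean [ 656.3 -112. ] 126
t22 orange disc 586.4 7.4 r 35.2 z 163.8 mean [590.3   5. ] 227
t22 orange disc 586.2 -51.8 r 35.3 z 163.6 mean [590.9 -54.6] 210
t22 orange disc 585.8 -110.3 r 34.8 z 163.3 mean [ 589.2 -112.2] 244
t22 red disc 644.6 -109.3 r 19.7 z 165.7 mean [ 646.3 -109.1] 168
t22 green disc 582.8 7.2 r 20.0 z 163.5 mean [582.4   7.1] 223
t22 blue disc 582.1 -50.7 r 19.4 z 163.5 mean [582.1 -50.9] 221
s22 yellow disc 646.7 3.5 r 22.8 z 165.9 mean [642.2   5.6] 205
s22 orange disc 558.9 -113.9 r 23.9 z 163.3 mean [ 560.8 -114. ] 112
s22 orange disc 562.7 -54.8 r 24.3 z 163.7 mean [561.2 -55.1] 85
s22 orange disc 573.1 4.7 r 28.9 z 163.5 mean [563.7   6.9] 116
s22 orange disc 635.8 -114.6 r 29.0 z 165.2 mean [ 627.4 -117.8] 138
s22 orange disc 636.7 -54.5 r 29.8 z 165.7 mean [636.7 -54.7] 348
s22 orange disc 636.6 3.9 r 30.1 z 165.1 mean [ 6.284e+02 -6.000e-01] 141
s22 orange disc 678.8 -50.9 r 29.4 z 164.4 mean [678.3 -50.1] 67
s22 red disc 646.4 -112.4 r 20.2 z 166.0 mean [ 642.7 -111.4] 163
```

```bash
python3 - <<'E'
from h import *
plan([645,6.5,200],-0.5,hand=10,vmax=50)
E
```

```text
from [642.3   9.9 245.7] [-1.7994e+02  1.7000e-01 -3.3000e-01] n 1 clock 32.625
[{"slide":[2.9, 3.4, 45.7],"turn":[-0.1, 0.2, 0.2],"hand":10}]
```

>>> play_rows(
  targets=[
    {"slide": [2.9,3.4,15],"turn": [0,0,0],"hand": 10},
    {"slide": [0,0,20],"turn": [0,0,0],"hand": 10},
    {"slide": [0,0,12],"turn": [0,0,0],"hand": 10},
    {"slide": [0,0,0],"turn": [0,0,0],"hand": 10},
  ],
)

```text
clock: 33.12
eef_pos: [644.7, 4.6, 197.8]
tool_rot: [-3.141, 0.004, -0.008]
force: [-0.3, -0.2, -1.0]
width: 26.6
```

>>> play_rows(
  targets=[
    {"slide": [0,0,3],"turn": [0,0,0],"hand": 10},
    {"slide": [0,0,3],"turn": [0,0,0],"hand": 10},
    {"slide": [0,0,0],"turn": [0,0,0],"hand": 10},
  ],
)

```text
clock: 33.5
eef_pos: [645.6, 4.6, 193.4]
tool_rot: [-3.141, 0.001, -0.008]
force: [0.0, -0.3, -1.4]
width: 26.2
```

>>> play_rows(
  targets=[
    {"slide": [0,-1.5,2],"turn": [0,0,0],"hand": 10},
    {"slide": [0,0,1.5],"turn": [0,0,0],"hand": 10},
    {"slide": [0,0,0],"turn": [0,0,0],"hand": 10},
  ],
)

```text
clock: 33.88
eef_pos: [646.0, 5.6, 192.2]
tool_rot: [3.141, -0.0, -0.009]
force: [-3.8, -2.2, 10.2]
width: 26.4
```

Contact on the floor. Releasing and rising.

>>> play_rows(
  targets=[
    {"slide": [0,0,-0.5],"turn": [0,0,0],"hand": 42},
    {"slide": [0,0,0],"turn": [0,0,0],"hand": 42},
    {"slide": [0,0,-20],"turn": [0,0,0],"hand": 42},
    {"slide": [0,0,-50],"turn": [0,0,0],"hand": 42},
    {"slide": [-10,-40,0],"turn": [0,0,0],"hand": 55},
  ],
)

```text
clock: 34.5
eef_pos: [639.7, 42.8, 263.9]
tool_rot: [3.141, -0.007, -0.016]
force: [0.4, 0.9, -0.5]
width: 55.1
```

>>> play_rows(
  targets=[
    {"slide": [-40,-45,0],"turn": [0,0,0],"hand": 55},
    {"slide": [-40,-45,0],"turn": [0,0,0],"hand": 55},
    {"slide": [-45,-45,0],"turn": [0,0,0],"hand": 55},
    {"slide": [-45,-45,30],"turn": [0,0,0],"hand": 55},
    {"slide": [0,0,0],"turn": [0,0,0],"hand": 55},
  ],
)

```text
clock: 35.12
eef_pos: [468.5, 225.4, 232.9]
tool_rot: [-3.141, 0.006, 0.001]
force: [0.5, 0.1, -0.0]
width: 54.9
```

```bash
python3 - <<'E'
from h import *
s=read_state();print(s['eef_pos'],np.degrees(s['tool_rot']),s['width'])
snap('wrist','w24');snap('top','t24');snap('scene','s24')
for f in('w24','t24','s24'): cap(f,'yellow',zc=252);cap(f,'orange')
E
```

```text
[468.45978436 225.44783781 232.85311437] [-1.79961934e+02  3.45017297e-01  4.53085390e-02] 54.87845947251438
w24 orange px [266. 171.] circ 426.9 262.5 r 14.0 mean [427.5 262.3] 661
t24 yellow px [315. 176.] circ 641.8 4.1 r 14.2 mean [641.4   3.9] 121
s24 yellow px [311. 230.] circ 646.5 3.4 r 15.7 mean [646.6   3.9] 168
s24 orange px [444. 221.] circ 426.0 263.0 r 14.9 mean [426.8 262.6] 90
```

View pics/t24.png

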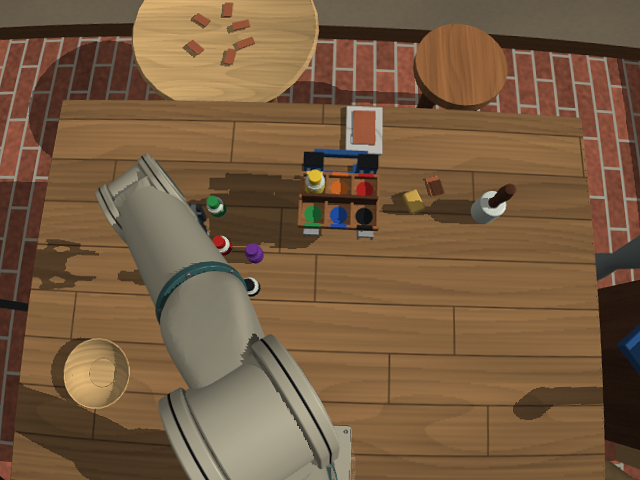

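View pics/w24.png

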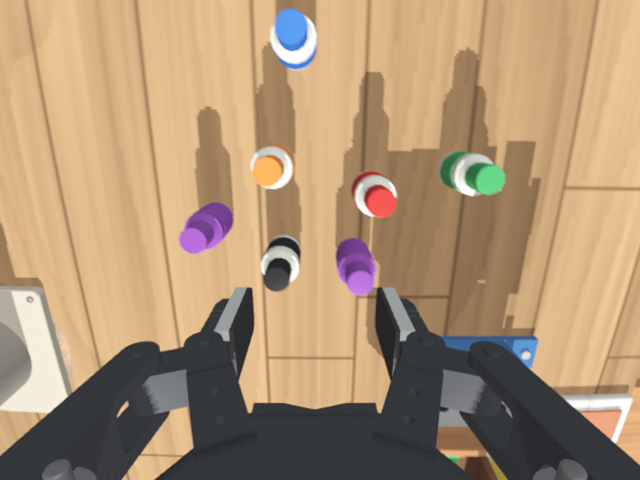

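```bash
python3 - <<'E'
from h import *
plan([424.5,262,120],-0.5,hand=55,vmax=60)
E
```

```text
from [474.3 221.2 234.1] [-1.8e+02  5.0e-02 -5.3e-01] n 3 clock 35.275
[{"slide":[-16.7, -13.4, 38.0],"turn":[-0.0, 0.0, -0.0],"hand":55},{"slide":[-16.7, -13.5, 38.1],"turn":[-0.0, 0.0, -0.0],"hand":55},{"slide":[-16.7, -13.4, 38.0],"turn":[-0.0, 0.0, -0.0],"hand":55}]
```

>>> play_rows(
  targets=[
    {"slide": [-16.7,-13.4,38],"turn": [0,0,0],"hand": 55},
    {"slide": [-16.7,-13.5,38],"turn": [0,0,0],"hand": 55},
    {"slide": [-16.7,-13.4,38],"turn": [0,0,0],"hand": 55},
    {"slide": [0,0,0],"turn": [0,0,0],"hand": 55},
    {"slide": [0,0,0],"turn": [0,0,0],"hand": 55},
  ],
)

```text
clock: 35.9
eef_pos: [425.7, 262.0, 121.0]
tool_rot: [-3.141, -0.001, -0.011]
force: [0.3, -0.2, 0.4]
width: 54.5
```

>>> play_rows(
  targets=[
    {"slide": [0,0,40],"turn": [0,0,0],"hand": 55},
    {"slide": [0,0,40],"turn": [0,0,0],"hand": 55},
    {"slide": [0,0,12],"turn": [0,0,0],"hand": 55},
    {"slide": [0,0,0],"turn": [0,0,0],"hand": 55},
    {"slide": [0,0,0],"turn": [0,0,0],"hand": 55},
  ],
)

```text
clock: 36.52
eef_pos: [424.7, 263.1, 29.6]
tool_rot: [-3.14, -0.001, -0.009]
force: [0.6, 0.7, -0.0]
width: 55.1
```

```bash
cat >> h.py <<'E'
def near(f):
    """near edges (camera side) of fingers and of the thing between them, tool-y sense"""
    im,d,c=load(f);P=cloud(c,d)
    for r in(292,300,310): print(r,[(u,P[r,u].round().tolist()) for u in (240,245,300,315,330,384)])
E
python3 - <<'E'
from h import *
s=read_state();print(s['eef_pos'],np.degrees(s['tool_rot']),s['width'])
snap('wrist','w25');near('w25')
E
```

```text
[424.67609926 263.14660101  29.5728725 ] [-1.79885813e+02 -4.99741681e-02 -5.21582796e-01] 55.117342927325396
292 [(240, [394.0, 274.0, 71.0]), (245, [396.0, 275.0, 72.0]), (300, [419.0, 277.0, 77.0]), (315, [425.0, 278.0, 78.0]), (330, [431.0, 274.0, 71.0]), (384, [454.0, 274.0, 72.0])]
300 [(240, [395.0, 275.0, 80.0]), (245, [397.0, 274.0, 79.0]), (300, [419.0, 277.0, 84.0]), (315, [425.0, 278.0, 85.0]), (330, [431.0, 275.0, 80.0]), (384, [452.0, 274.0, 79.0])]
310 [(240, [397.0, 275.0, 88.0]), (245, [397.0, 270.0, 80.0]), (300, [419.0, 275.0, 88.0]), (315, [425.0, 275.0, 88.0]), (330, [430.0, 275.0, 87.0]), (384, [452.0, 271.0, 82.0])]
```

View pics/w25.png

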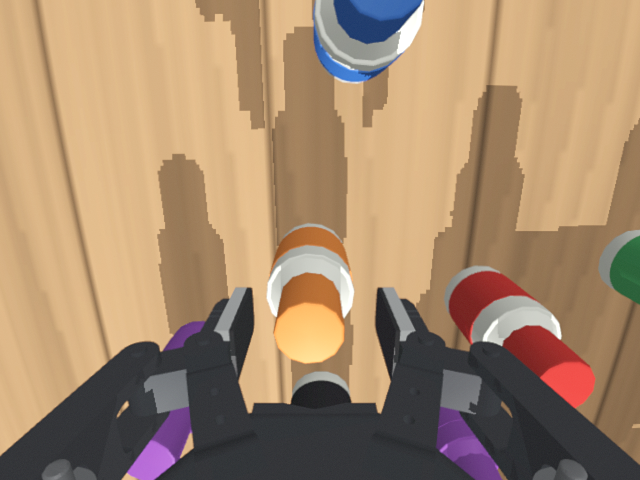

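>>> play_rows(
  targets=[
    {"slide": [-1.5,0,2],"turn": [0,0,0],"hand": 55},
    {"slide": [0,0,0],"turn": [0,0,0],"hand": 10},
    {"slide": [0,0,0],"turn": [0,0,0],"hand": 10},
    {"slide": [0,0,0],"turn": [0,0,0],"hand": 10},
    {"slide": [0,0,0],"turn": [0,0,0],"hand": 10},
  ],
)

```text
clock: 37.2
eef_pos: [422.1, 262.7, 26.5]
tool_rot: [-3.141, 0.001, -0.009]
force: [0.1, -0.5, 6.2]
width: 26.7
```

>>> play_rows(
  targets=[
    {"slide": [0,0,-20],"turn": [0,0,0],"hand": 10},
    {"slide": [0,0,-60],"turn": [0,0,0],"hand": 10},
    {"slide": [0,0,-60],"turn": [0,0,0],"hand": 10},
    {"slide": [0,0,-60],"turn": [0,0,0],"hand": 10},
    {"slide": [0,0,-45],"turn": [0,0,0],"hand": 10},
  ],
)

```text
clock: 37.83
eef_pos: [422.1, 262.5, 273.3]
tool_rot: [-3.14, 0.001, -0.008]
force: [0.6, -0.2, -2.8]
width: 26.7
```

```bash
python3 - <<'E'
from h import *
plan([645,-52,272],-0.5,hand=10,vmax=50)
E
```

```text
from [422.1 262.5 273.3] [-1.7994e+02  3.0000e-02 -4.7000e-01] n 8 clock 37.825
[{"slide":[28.2, 39.1, 0.1],"turn":[-0.0, 0.0, 0.0],"hand":10},{"slide":[28.2, 39.1, 0.1],"turn":[-0.0, 0.0, 0.0],"hand":10},{"slide":[28.2, 39.1, 0.1],"turn":[-0.0, 0.0, 0.0],"hand":10},{"slide":[28.2, 39.1, 0.1],"turn":[-0.0, 0.0, 0.0],"hand":10},{"slide":[28.2, 39.1, 0.1],"turn":[-0.0, 0.0, 0.0],"hand":10}]
[{"slide":[28.2, 39.1, 0.1],"turn":[-0.0, 0.0, 0.0],"hand":10},{"slide":[28.2, 39.0, 0.1],"turn":[-0.0, 0.0, 0.0],"hand":10},{"slide":[28.1, 39.1, 0.1],"turn":[-0.1, 0.0, 0.0],"hand":10}]
```

>>> play_rows(
  targets=[
    {"slide": [28,39,-18],"turn": [0,0,0],"hand": 10},
    {"slide": [28,39,0],"turn": [0,0,0],"hand": 10},
    {"slide": [28,39,0],"turn": [0,0,0],"hand": 10},
    {"slide": [28,39,0],"turn": [0,0,0],"hand": 10},
    {"slide": [28,39,0],"turn": [0,0,0],"hand": 10},
  ],
)

```text
clock: 38.45
eef_pos: [560.6, 64.9, 288.1]
tool_rot: [-3.141, 0.003, -0.008]
force: [0.8, 0.4, -1.9]
width: 26.6
```

>>> play_rows(
  targets=[
    {"slide": [28,39,0],"turn": [0,0,0],"hand": 10},
    {"slide": [28,39,0],"turn": [0,0,0],"hand": 10},
    {"slide": [28,39,0],"turn": [0,0,0],"hand": 10},
    {"slide": [0,0,0],"turn": [0,0,0],"hand": 10},
    {"slide": [0,0,0],"turn": [0,0,0],"hand": 10},
  ],
)

```text
clock: 39.08
eef_pos: [642.7, -50.6, 287.5]
tool_rot: [-3.14, 0.004, -0.008]
force: [-0.3, 1.1, -2.3]
width: 26.7
```

```bash
python3 - <<'E'
from h import *
s=read_state();print(s['eef_pos'],np.degrees(s['tool_rot']),s['width'])
snap('wrist','w26')
discs('w26',['green','blue','orange'])
E
```

```text
[642.6759547  -50.60454342 287.5375979 ] [-179.90779058    0.23163589   -0.46183296] 26.731996913352315
w26 green disc 584.1 8.3 r 19.2 z 163.0 mean [583.9   8.5] 1619
w26 blue disc 583.9 -49.5 r 19.5 z 162.9 mean [583.5 -49.3] 1426
w26 orange disc 646.4 24.5 r 23.2 z 164.6 mean [647.2  28.4] 652
w26 orange disc 579.2 7.8 r 34.6 z 162.2 mean [573.4  -7.6] 877
w26 orange disc 670.3 18.6 r 14.4 z 165.5 mean [670.8  20.9] 91
w26 orange disc 668.1 -10.7 r 8.8 z 165.4 mean [669.3 -13.7] 93
w26 orange disc 623.1 -12.1 r 7.4 z 163.9 mean [621.4 -14.6] 67
w26 orange disc 578.7 -52.8 r 33.5 z 162.2 mean [573.4 -67. ] 760
w26 orange disc 646.8 -48.4 r 31.6 z 165.1 mean [647.  -46.1] 1433
w26 orange disc 565.2 -114.0 r 26.0 z 161.9 mean [ 564.2 -123.8] 502
```

View pics/w26.png

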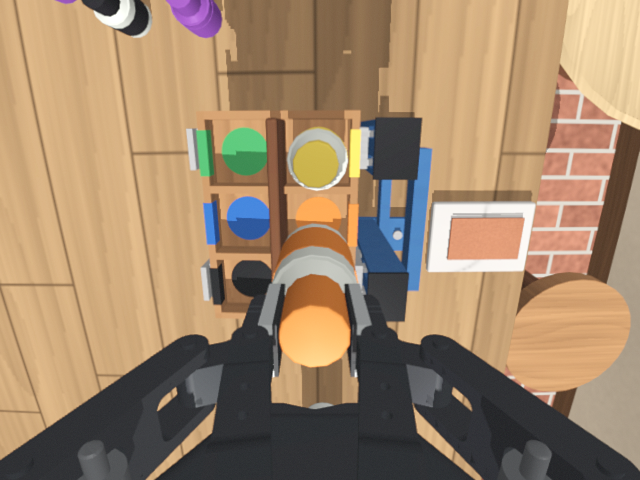

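>>> play_rows(
  targets=[
    {"slide": [2,0,30],"turn": [0,0,0],"hand": 10},
    {"slide": [0,0,30],"turn": [0,0,0],"hand": 10},
    {"slide": [0,0,20],"turn": [0,0,0],"hand": 10},
    {"slide": [0,0,10],"turn": [0,0,0],"hand": 10},
    {"slide": [0,0,0],"turn": [0,0,0],"hand": 10},
  ],
)

```text
clock: 39.75
eef_pos: [644.9, -50.5, 198.4]
tool_rot: [-3.141, 0.003, -0.007]
force: [0.1, 0.3, -1.0]
width: 26.7
```

>>> play_rows(
  targets=[
    {"slide": [0,0,2.5],"turn": [0,0,0],"hand": 10},
    {"slide": [0,0,2],"turn": [0,0,0],"hand": 10},
    {"slide": [0,0,1.5],"turn": [0,0,0],"hand": 10},
    {"slide": [0,0,0],"turn": [0,0,0],"hand": 10},
  ],
)

```text
clock: 40.25
eef_pos: [645.4, -51.5, 192.6]
tool_rot: [-3.141, 0.002, -0.009]
force: [0.3, 0.2, -2.1]
width: 26.3
```

>>> play_rows(
  targets=[
    {"slide": [0,0,2],"turn": [0,0,0],"hand": 10},
    {"slide": [0,0,1],"turn": [0,0,0],"hand": 10},
    {"slide": [0,0,0],"turn": [0,0,0],"hand": 10},
  ],
)

```text
clock: 40.62
eef_pos: [645.7, -51.4, 191.5]
tool_rot: [3.142, 0.0, -0.009]
force: [-3.3, -0.9, 7.9]
width: 26.6
```

Contact. Releasing, then on to red at about (529,234).

>>> play_rows(
  targets=[
    {"slide": [0,0,-0.5],"turn": [0,0,0],"hand": 42},
    {"slide": [0,0,0],"turn": [0,0,0],"hand": 42},
    {"slide": [0,0,-20],"turn": [0,0,0],"hand": 42},
    {"slide": [0,0,-60],"turn": [0,0,0],"hand": 42},
    {"slide": [-10,-40,-10],"turn": [0,0,0],"hand": 55},
  ],
)

```text
clock: 41.25
eef_pos: [639.1, -15.0, 283.9]
tool_rot: [3.14, -0.006, -0.016]
force: [-0.6, 1.2, -0.5]
width: 54.8
```

>>> play_rows(
  targets=[
    {"slide": [-20,-50,0],"turn": [0,0,0],"hand": 55},
    {"slide": [-20,-50,0],"turn": [0,0,0],"hand": 55},
    {"slide": [-20,-50,10],"turn": [0,0,0],"hand": 55},
    {"slide": [-20,-50,30],"turn": [0,0,0],"hand": 55},
    {"slide": [0,0,0],"turn": [0,0,0],"hand": 55},
  ],
)

```text
clock: 41.88
eef_pos: [553.4, 194.8, 238.5]
tool_rot: [-3.139, 0.007, 0.001]
force: [0.0, -0.1, 0.6]
width: 54.4
```

>>> play_rows(
  targets=[
    {"slide": [0,0,0],"turn": [0,0,0],"hand": 55},
  ],
)

```text
clock: 42.0
eef_pos: [557.9, 188.8, 240.2]
tool_rot: [3.141, 0.001, -0.008]
force: [0.8, 0.6, -0.6]
width: 55.2
```

```bash
python3 - <<'E'
from h import *
s=read_state();print(s['eef_pos'],np.degrees(s['tool_rot']),s['width'])
snap('wrist','w27');snap('top','t27');snap('scene','s27')
for f in('w27','t27','s27'): cap(f,'yellow',zc=252);cap(f,'orange',zc=252);cap(f,'red');cap(f,'green');cap(f,'black');cap(f,'blue')
plan([529,234,120],-0.5,hand=55)
E
```

```text
[557.87676452 188.82990586 240.19921237] [ 1.79968881e+02  8.44973451e-02 -4.75374407e-01] 55.20751421920644
w27 red px [242. 159.] circ 492.4 237.0 r 13.9 mean [492.4 237.3] 667
w27 green px [392. 135.] circ 629.8 257.7 r 14.1 mean [629.7 257.5] 709
w27 black px [186. 241.] circ 430.8 157.6 r 13.5 mean [430.4 157.9] 473
w27 blue px [181.   1.] circ 449.2 368.9 r 4.3 mean [449.1 368.8] 25
t27 yellow px [315. 176.] circ 641.7 3.5 r 13.9 mean [641.1   3.8] 124
t27 orange px [341. 177.] circ 641.6 -50.6 r 14.5 mean [641.3 -50.8] 127
t27 blue px [154. 270.] circ 447.2 382.9 r 12.7 mean [449.8 382.8] 47
t27 blue px [155. 276.] circ 436.9 380.5 r 9.1 mean [435.6 380.3] 28
s27 yellow px [311. 230.] circ 646.5 3.8 r 15.7 mean [646.3   4.1] 164
s27 orange px [282. 224.] circ 645.5 -50.2 r 15.5 mean [645.4 -50.7] 158
s27 red px [430. 242.] circ 494.1 235.9 r 15.4 mean [494.5 236.1] 111
s27 green px [435. 296.] circ 633.6 257.2 r 14.8 mean [633.2 256.4] 128
s27 black px [398. 216.] circ 433.2 156.4 r 13.5 mean [433.7 156.3] 72
s27 blue px [497. 238.] circ 451.4 382.6 r 14.2 mean [451.4 381.5] 89
from [558.6 187.7 240.7] [ 1.7999e+02  3.0000e-02 -6.4000e-01] n 3 clock 42.15
[{"slide":[-10.0, -15.3, 40.2],"turn":[0.0, 0.0, -0.0],"hand":55},{"slide":[-10.1, -15.4, 40.3],"turn":[0.0, 0.0, -0.1],"hand":55},{"slide":[-10.0, -15.3, 40.2],"turn":[0.0, 0.0, -0.0],"hand":55}]
```

View pics/w27.png

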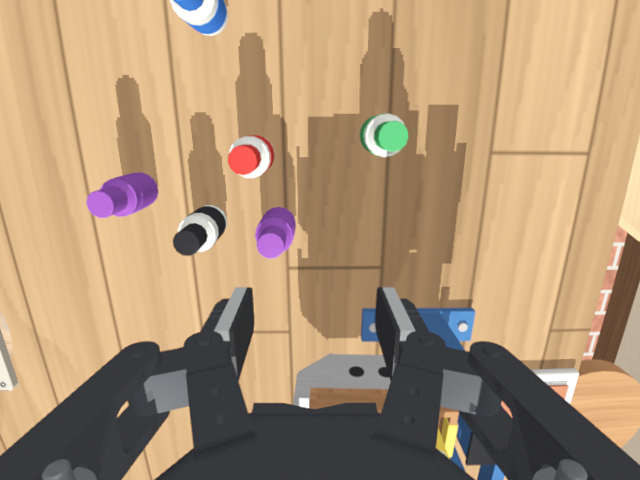

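View pics/s27.png

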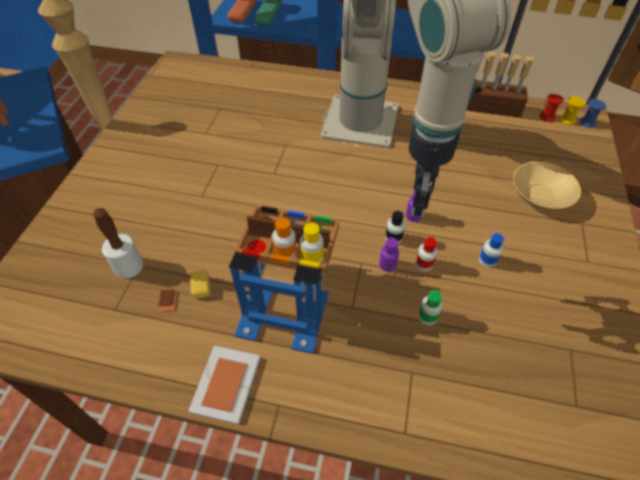

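Red was knocked about 36 mm and is now at (491,236.5), still upright. Orange and yellow stand well. Now red.

>>> play_rows(
  targets=[
    {"slide": [-22.5,-16.5,40],"turn": [0,0,0],"hand": 55},
    {"slide": [-22.5,-16.5,40],"turn": [0,0,0],"hand": 55},
    {"slide": [-22,-16,40],"turn": [0,0,0],"hand": 55},
    {"slide": [0,0,0],"turn": [0,0,0],"hand": 55},
    {"slide": [0,0,0],"turn": [0,0,0],"hand": 55},
  ],
)

```text
clock: 42.78
eef_pos: [492.7, 238.3, 121.4]
tool_rot: [-3.141, -0.001, -0.01]
force: [0.9, -0.5, 1.5]
width: 54.9
```

>>> play_rows(
  targets=[
    {"slide": [0,0,40],"turn": [0,0,0],"hand": 55},
    {"slide": [0,0,40],"turn": [0,0,0],"hand": 55},
    {"slide": [0,0,13],"turn": [0,0,0],"hand": 55},
    {"slide": [0,0,0],"turn": [0,0,0],"hand": 55},
    {"slide": [0,0,0],"turn": [0,0,0],"hand": 55},
  ],
)

```text
clock: 43.4
eef_pos: [492.1, 239.5, 29.1]
tool_rot: [-3.14, -0.001, -0.009]
force: [-0.8, -0.5, -0.2]
width: 54.7
```

```bash
python3 - <<'E'
from h import *
s=read_state();print(s['eef_pos'],np.degrees(s['tool_rot']),s['width'])
snap('wrist','w28');near('w28')
E
```

```text
[492.1191578  239.46475828  29.05092479] [-1.79898308e+02 -6.44807585e-02 -5.19348274e-01] 54.70798663108461
292 [(240, [461.0, 251.0, 71.0]), (245, [463.0, 251.0, 71.0]), (300, [486.0, 250.0, 71.0]), (315, [nan, nan, nan]), (330, [499.0, 248.0, 66.0]), (384, [521.0, 250.0, 71.0])]
300 [(240, [462.0, 251.0, 78.0]), (245, [464.0, 251.0, 78.0]), (300, [486.0, 251.0, 79.0]), (315, [492.0, 251.0, 80.0]), (330, [498.0, 249.0, 76.0]), (384, [520.0, 250.0, 78.0])]
310 [(240, [464.0, 251.0, 86.0]), (245, [464.0, 247.0, 80.0]), (300, [487.0, 251.0, 86.0]), (315, [492.0, 250.0, 86.0]), (330, [498.0, 249.0, 84.0]), (384, [519.0, 247.0, 81.0])]
```

View pics/w28.png

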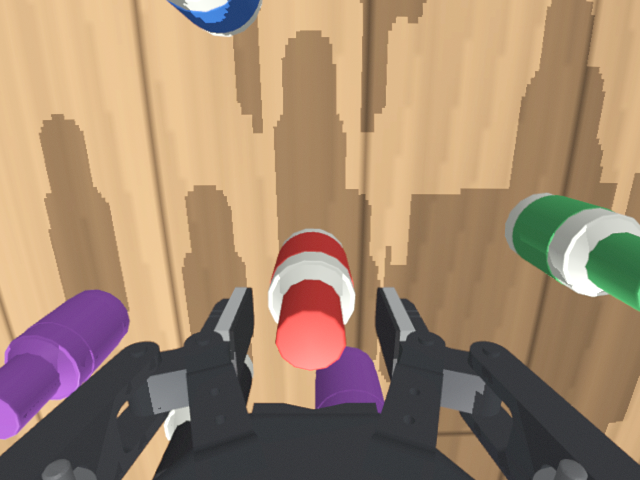

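>>> play_rows(
  targets=[
    {"slide": [-1,2,2],"turn": [0,0,0],"hand": 55},
    {"slide": [0,0,0],"turn": [0,0,0],"hand": 10},
    {"slide": [0,0,0],"turn": [0,0,0],"hand": 10},
    {"slide": [0,0,0],"turn": [0,0,0],"hand": 10},
    {"slide": [0,0,0],"turn": [0,0,0],"hand": 10},
  ],
)

```text
clock: 44.08
eef_pos: [489.9, 237.0, 25.9]
tool_rot: [-3.141, 0.001, -0.008]
force: [-0.3, -1.6, 5.8]
width: 26.8
```

>>> play_rows(
  targets=[
    {"slide": [0,0,-20],"turn": [0,0,0],"hand": 10},
    {"slide": [0,0,-60],"turn": [0,0,0],"hand": 10},
    {"slide": [0,0,-60],"turn": [0,0,0],"hand": 10},
    {"slide": [0,0,-62],"turn": [0,0,0],"hand": 10},
    {"slide": [0,0,-62],"turn": [0,0,0],"hand": 10},
  ],
)

```text
clock: 44.7
eef_pos: [489.3, 236.6, 290.9]
tool_rot: [-3.142, 0.003, -0.008]
force: [2.1, 0.4, -2.9]
width: 26.6
```

```bash
python3 - <<'E'
from h import *
plan([645,-109,291],-0.5,hand=10,vmax=50)
E
```

```text
from [489.3 236.6 290.9] [-1.8e+02  1.6e-01 -4.7e-01] n 8 clock 44.7
[{"slide":[19.8, 43.0, -0.1],"turn":[-0.0, 0.0, 0.0],"hand":10},{"slide":[19.8, 43.0, -0.1],"turn":[-0.0, 0.0, 0.0],"hand":10},{"slide":[19.8, 43.1, -0.1],"turn":[-0.0, 0.0, 0.0],"hand":10},{"slide":[19.8, 43.0, -0.0],"turn":[-0.0, 0.0, 0.0],"hand":10},{"slide":[19.8, 43.1, -0.1],"turn":[-0.0, 0.0, 0.0],"hand":10}]
[{"slide":[19.8, 43.0, -0.0],"turn":[-0.0, 0.1, 0.0],"hand":10},{"slide":[19.9, 43.1, -0.0],"turn":[-0.0, 0.0, 0.0],"hand":10},{"slide":[19.8, 43.0, -0.1],"turn":[-0.0, 0.1, 0.0],"hand":10}]
```

>>> play_rows(
  targets=[
    {"slide": [20,43,0],"turn": [0,0,0],"hand": 10},
    {"slide": [20,43,0],"turn": [0,0,0],"hand": 10},
    {"slide": [20,43,0],"turn": [0,0,0],"hand": 10},
    {"slide": [20,43,0],"turn": [0,0,0],"hand": 10},
    {"slide": [20,43,0],"turn": [0,0,0],"hand": 10},
  ],
)

```text
clock: 45.32
eef_pos: [588.1, 19.7, 288.4]
tool_rot: [-3.141, 0.003, -0.008]
force: [1.0, 0.1, -2.0]
width: 26.7
```

>>> play_rows(
  targets=[
    {"slide": [20,43,0],"turn": [0,0,0],"hand": 10},
    {"slide": [20,43,0],"turn": [0,0,0],"hand": 10},
    {"slide": [17,44,0],"turn": [0,0,0],"hand": 10},
    {"slide": [0,0,0],"turn": [0,0,0],"hand": 10},
    {"slide": [0,0,0],"turn": [0,0,0],"hand": 10},
  ],
)

```text
clock: 45.95
eef_pos: [643.5, -108.4, 288.1]
tool_rot: [-3.14, 0.003, -0.008]
force: [-0.3, 0.7, -1.4]
width: 26.7
```

```bash
python3 - <<'E'
from h import *
s=read_state();print(s['eef_pos'],np.degrees(s['tool_rot']),s['width'])
snap('wrist','w29')
discs('w29',['green','blue','red','black'])
print(read_state()['eef_pos'])
E
```

```text
[ 643.46264107 -108.44290215  288.11886251] [-179.89194853    0.19908611   -0.456371  ] 26.683000547644536
w29 green disc 584.1 8.4 r 19.2 z 162.9 mean [583.9   8.6] 1880
w29 blue disc 583.8 -49.6 r 19.4 z 162.7 mean [583.5 -49.4] 1653
w29 red disc 645.4 -107.8 r 19.8 z 164.9 mean [ 645.5 -103. ] 1116
w29 black disc 583.4 -107.7 r 19.3 z 162.7 mean [ 583.2 -107.5] 1376
[ 643.55883091 -107.60202934  288.49774273]
```

View pics/w29.png

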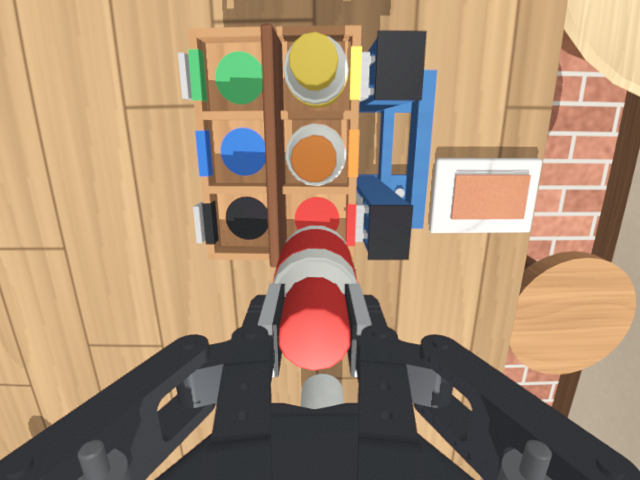

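>>> play_rows(
  targets=[
    {"slide": [1,1,30],"turn": [0,0,0],"hand": 10},
    {"slide": [0,0,30],"turn": [0,0,0],"hand": 10},
    {"slide": [0,0,20],"turn": [0,0,0],"hand": 10},
    {"slide": [0,0,12],"turn": [0,0,0],"hand": 10},
    {"slide": [0,0,0],"turn": [0,0,0],"hand": 10},
  ],
)

```text
clock: 46.62
eef_pos: [644.4, -109.3, 196.6]
tool_rot: [-3.141, 0.003, -0.007]
force: [0.2, 0.1, -1.8]
width: 26.8
```

>>> play_rows(
  targets=[
    {"slide": [0,0,3],"turn": [0,0,0],"hand": 10},
    {"slide": [0,0,2],"turn": [0,0,0],"hand": 10},
    {"slide": [0,0,1.5],"turn": [0,0,0],"hand": 10},
    {"slide": [0,0,0],"turn": [0,0,0],"hand": 10},
  ],
)

```text
clock: 47.12
eef_pos: [645.1, -110.5, 190.9]
tool_rot: [-3.141, 0.001, -0.009]
force: [-0.3, -0.1, -0.3]
width: 26.7
```

>>> play_rows(
  targets=[
    {"slide": [0,-1,2],"turn": [0,0,0],"hand": 10},
    {"slide": [0,0,0],"turn": [0,0,0],"hand": 10},
    {"slide": [0,0,0],"turn": [0,0,0],"hand": 10},
  ],
)

```text
clock: 47.5
eef_pos: [645.1, -110.3, 190.7]
tool_rot: [3.14, 0.0, -0.009]
force: [-3.8, -1.3, 9.0]
width: 26.7
```

Contact. Releasing, then on to green.

>>> play_rows(
  targets=[
    {"slide": [0,0,-0.5],"turn": [0,0,0],"hand": 42},
    {"slide": [0,0,0],"turn": [0,0,0],"hand": 42},
    {"slide": [0,0,-20],"turn": [0,0,0],"hand": 42},
    {"slide": [0,0,-60],"turn": [0,0,0],"hand": 42},
    {"slide": [-5,-40,-20],"turn": [0,0,0],"hand": 55},
  ],
)

```text
clock: 48.12
eef_pos: [642.5, -73.3, 292.3]
tool_rot: [3.139, -0.004, -0.015]
force: [0.4, 0.7, 0.2]
width: 54.6
```

>>> play_rows(
  targets=[
    {"slide": [0,-55,0],"turn": [0,0,0],"hand": 55},
    {"slide": [0,-55,0],"turn": [0,0,0],"hand": 55},
    {"slide": [0,-55,0],"turn": [0,0,0],"hand": 55},
    {"slide": [0,-55,10],"turn": [0,0,0],"hand": 55},
    {"slide": [0,-30,30],"turn": [0,0,0],"hand": 55},
  ],
)

```text
clock: 48.75
eef_pos: [642.8, 185.9, 250.2]
tool_rot: [-3.137, -0.002, -0.004]
force: [-0.1, -0.9, 0.3]
width: 55.0
```

>>> play_rows(
  targets=[
    {"slide": [0,0,0],"turn": [0,0,0],"hand": 55},
    {"slide": [0,0,0],"turn": [0,0,0],"hand": 55},
  ],
)

```text
clock: 49.0
eef_pos: [643.0, 179.4, 249.3]
tool_rot: [3.141, 0.001, -0.009]
force: [1.1, -0.7, -0.5]
width: 55.0
```

```bash
python3 - <<'E'
from h import *
s=read_state();print(s['eef_pos'],np.degrees(s['tool_rot']),s['width'])
snap('wrist','w30');snap('top','t30');snap('scene','s30')
for f in('w30','t30','s30'): cap(f,'yellow',zc=252);cap(f,'orange',zc=252);cap(f,'red',zc=252);cap(f,'green');cap(f,'black');cap(f,'blue')
plan([629.5,257,120],-0.5,hand=55)
E
```

```text
[642.96104842 179.44622676 249.28998531] [ 1.79956896e+02  7.12950582e-02 -5.38078155e-01] 55.01641987385479
w30 green px [300. 125.] circ 630.8 257.5 r 13.1 mean [630.7 257.7] 638
w30 black px [108. 231.] circ 431.6 157.8 r 14.4 mean [431.5 157.5] 501
w30 blue px [366. 336.] circ 700.8 31.4 r 11.0 mean [700.7  32. ] 96
t30 yellow px [315. 176.] circ 641.6 3.9 r 14.2 mean [641.7   3.7] 125
t30 orange px [341. 177.] circ 641.2 -51.0 r 13.9 mean [641.1 -51. ] 125
t30 red px [368. 178.] circ 641.7 -108.9 r 14.0 mean [ 641.3 -109.7] 119
t30 blue px [154. 273.] circ 443.3 382.1 r 14.7 mean [443.5 381.9] 105
s30 yellow px [311. 230.] circ 646.2 4.3 r 15.6 mean [646.7   4. ] 163
s30 orange px [282. 224.] circ 645.5 -51.3 r 15.3 mean [645.4 -50.8] 158
s30 red px [252. 219.] circ 645.9 -108.8 r 15.7 mean [ 645.6 -109.3] 142
s30 green px [435. 296.] circ 633.6 257.2 r 14.8 mean [633.2 256.5] 127
s30 black px [397. 216.] circ 434.1 155.1 r 14.7 mean [434.4 155.9] 78
s30 blue px [497. 238.] circ 451.4 382.6 r 14.2 mean [451.5 381.6] 90
from [643.4 178.8 250.2] [ 1.8e+02 -1.0e-02 -6.4e-01] n 3 clock 49.15
[{"slide":[-4.9, -26.0, 43.4],"turn":[0.0, -0.0, -0.0],"hand":55},{"slide":[-5.0, -26.0, 43.4],"turn":[0.0, -0.0, -0.1],"hand":55},{"slide":[-4.9, -26.0, 43.4],"turn":[0.0, -0.0, -0.0],"hand":55}]
```

View pics/t30.png

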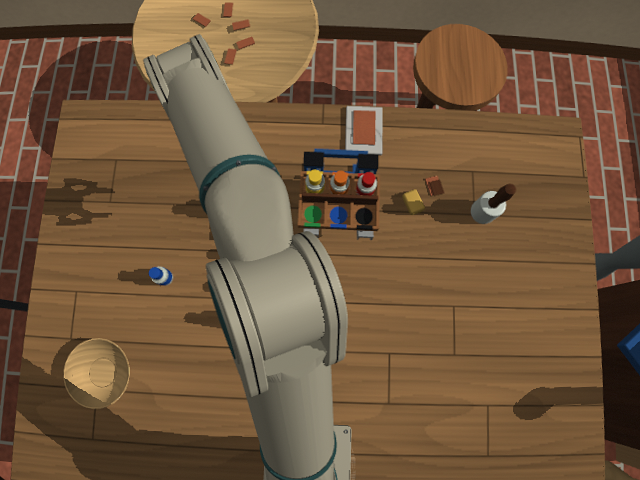

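The three back-row bottles are in place. Green is at about (629.5,257).

>>> play_rows(
  targets=[
    {"slide": [-5,-26,43],"turn": [0,0,0],"hand": 55},
    {"slide": [-5,-26,43],"turn": [0,0,0],"hand": 55},
    {"slide": [-4,-26,43],"turn": [0,0,0],"hand": 55},
    {"slide": [0,0,0],"turn": [0,0,0],"hand": 55},
    {"slide": [0,0,0],"turn": [0,0,0],"hand": 55},
  ],
)

```text
clock: 49.78
eef_pos: [630.7, 257.3, 121.8]
tool_rot: [-3.142, -0.001, -0.01]
force: [0.7, -0.7, 1.2]
width: 54.9
```

>>> play_rows(
  targets=[
    {"slide": [0,0,40],"turn": [0,0,0],"hand": 55},
    {"slide": [0,0,40],"turn": [0,0,0],"hand": 55},
    {"slide": [0,0,13],"turn": [0,0,0],"hand": 55},
    {"slide": [0,0,0],"turn": [0,0,0],"hand": 55},
    {"slide": [0,0,0],"turn": [0,0,0],"hand": 55},
  ],
)

```text
clock: 50.4
eef_pos: [630.5, 259.2, 29.6]
tool_rot: [-3.14, -0.002, -0.009]
force: [-0.6, -0.8, 0.5]
width: 55.5
```

```bash
python3 - <<'E'
from h import *
s=read_state();print(s['eef_pos'],np.degrees(s['tool_rot']),s['width'])
snap('wrist','w31');near('w31')
E
```

```text
[630.54969169 259.22370366  29.55166182] [-1.79891471e+02 -1.06174500e-01 -5.23839389e-01] 55.48695578923266
292 [(240, [599.0, 271.0, 72.0]), (245, [602.0, 271.0, 72.0]), (300, [625.0, 271.0, 73.0]), (315, [631.0, 272.0, 74.0]), (330, [637.0, 270.0, 71.0]), (384, [660.0, 270.0, 71.0])]
300 [(240, [601.0, 271.0, 79.0]), (245, [603.0, 270.0, 78.0]), (300, [625.0, 271.0, 80.0]), (315, [631.0, 272.0, 81.0]), (330, [637.0, 270.0, 79.0]), (384, [658.0, 271.0, 80.0])]
310 [(240, [602.0, 270.0, 86.0]), (245, [603.0, 267.0, 80.0]), (300, [625.0, 271.0, 88.0]), (315, [631.0, 272.0, 89.0]), (330, [636.0, 270.0, 87.0]), (384, [658.0, 267.0, 81.0])]
```

View pics/w31.png

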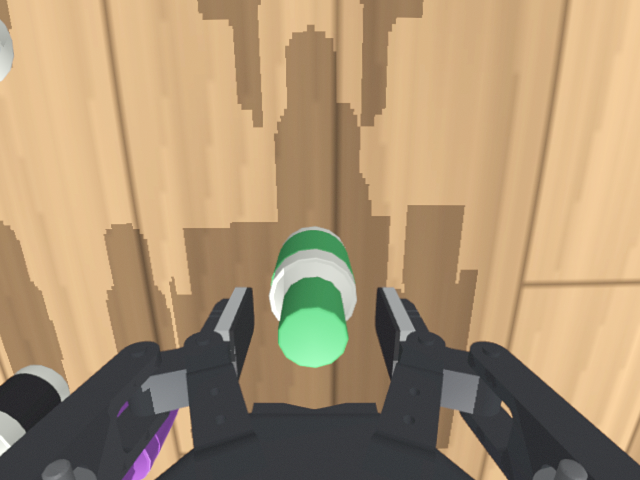

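Cap and fingers are centred at (313,330).

>>> play_rows(
  targets=[
    {"slide": [-0.5,1,2.5],"turn": [0,0,0],"hand": 55},
    {"slide": [0,0,0],"turn": [0,0,0],"hand": 10},
    {"slide": [0,0,0],"turn": [0,0,0],"hand": 10},
    {"slide": [0,0,0],"turn": [0,0,0],"hand": 10},
    {"slide": [0,0,0],"turn": [0,0,0],"hand": 10},
  ],
)

```text
clock: 51.08
eef_pos: [629.1, 257.9, 25.2]
tool_rot: [-3.141, 0.0, -0.009]
force: [1.9, 0.1, 2.7]
width: 26.4
```

>>> play_rows(
  targets=[
    {"slide": [0,0,-20],"turn": [0,0,0],"hand": 10},
    {"slide": [0,0,-60],"turn": [0,0,0],"hand": 10},
    {"slide": [0,0,-60],"turn": [0,0,0],"hand": 10},
    {"slide": [0,0,-62],"turn": [0,0,0],"hand": 10},
    {"slide": [0,0,-62],"turn": [0,0,0],"hand": 10},
  ],
)

```text
clock: 51.7
eef_pos: [627.4, 257.6, 291.6]
tool_rot: [-3.141, 0.003, -0.008]
force: [1.2, -0.3, -1.8]
width: 26.8
```

```bash
python3 - <<'E'
from h import *
plan([583,7,291],-0.5,hand=10,vmax=50)
E
```

```text
from [627.4 257.6 291.6] [-1.7997e+02  1.5000e-01 -4.4000e-01] n 6 clock 51.7
[{"slide":[-7.1, 41.8, 0.1],"turn":[-0.0, 0.0, 0.0],"hand":10},{"slide":[-7.1, 41.8, 0.1],"turn":[-0.0, 0.0, 0.0],"hand":10},{"slide":[-7.1, 41.8, 0.1],"turn":[-0.0, 0.0, 0.0],"hand":10},{"slide":[-7.1, 41.9, 0.1],"turn":[-0.0, 0.0, 0.0],"hand":10},{"slide":[-7.1, 41.8, 0.1],"turn":[-0.0, 0.1, 0.0],"hand":10}]
[{"slide":[-7.0, 41.9, 0.1],"turn":[-0.0, 0.0, 0.1],"hand":10}]
```

>>> play_rows(
  targets=[
    {"slide": [-7.5,42,0],"turn": [0,0,0],"hand": 10},
    {"slide": [-7.5,42,0],"turn": [0,0,0],"hand": 10},
    {"slide": [-7.5,42,0],"turn": [0,0,0],"hand": 10},
    {"slide": [-7.5,42,0],"turn": [0,0,0],"hand": 10},
    {"slide": [-7.5,42,0],"turn": [0,0,0],"hand": 10},
  ],
)

```text
clock: 52.32
eef_pos: [588.1, 46.9, 289.4]
tool_rot: [-3.141, 0.002, -0.008]
force: [-0.3, -0.9, -2.2]
width: 26.9
```

>>> play_rows(
  targets=[
    {"slide": [-7.5,41,0],"turn": [0,0,0],"hand": 10},
    {"slide": [0,0,0],"turn": [0,0,0],"hand": 10},
    {"slide": [0,0,0],"turn": [0,0,0],"hand": 10},
    {"slide": [0,0,0],"turn": [0,0,0],"hand": 10},
  ],
)

```text
clock: 52.82
eef_pos: [581.4, 9.0, 289.0]
tool_rot: [-3.14, 0.002, -0.006]
force: [0.8, 1.0, -1.6]
width: 26.4
```

```bash
python3 - <<'E'
from h import *
s=read_state();print(s['eef_pos'],np.degrees(s['tool_rot']),s['width'])
snap('wrist','w32')
discs('w32',['green','blue','black'])
print(read_state()['eef_pos'])
E
```

```text
[581.42212409   8.97943757 288.99694213] [-1.79922155e+02  9.37473952e-02 -3.38817512e-01] 26.375877726850394
w32 green disc 584.1 7.3 r 19.2 z 162.5 mean [584.4  12. ] 1013
[581.45625402   8.81416331 288.86679519]
```

View pics/w32.png

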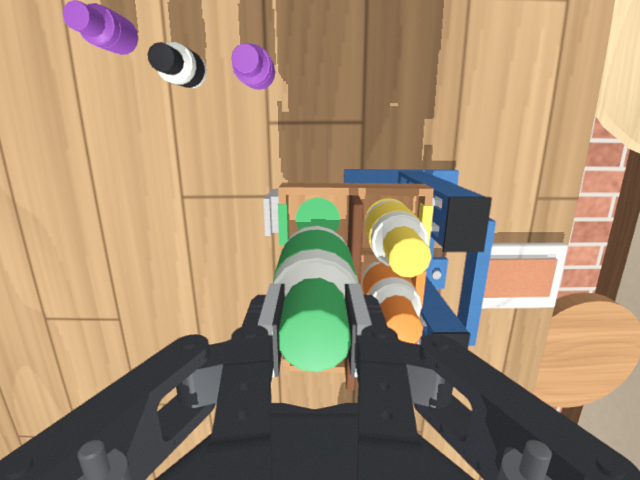

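```bash
python3 - <<'E'
from h import *
im,d,c=load('w32');P=cloud(c,d)
for r,u in((345,420),(345,410),(360,425),(335,385),(345,365),(370,400),(340,440),(240,408)): print(r,u,P[r,u].round())
E
```

```text
345 420 [615.  20. 368.]
345 410 [614.  16. 362.]
360 425 [616.  17. 372.]
335 385 [604.  22. 366.]
345 365 [597.  22. 370.]
370 400 [604.  26. 388.]
340 440 [621.  22. 369.]
240 408 [642.  17. 251.]
```

>>> play_rows(
  targets=[
    {"slide": [1,0,30],"turn": [0,0,0],"hand": 10},
    {"slide": [0,0,30],"turn": [0,0,0],"hand": 10},
    {"slide": [0,0,20],"turn": [0,0,0],"hand": 10},
    {"slide": [0,0,14],"turn": [0,0,0],"hand": 10},
    {"slide": [0,0,0],"turn": [0,0,0],"hand": 10},
  ],
)

```text
clock: 53.5
eef_pos: [581.8, 7.7, 193.9]
tool_rot: [-3.141, 0.004, -0.007]
force: [-0.1, 0.1, -1.4]
width: 27.2
```

>>> play_rows(
  targets=[
    {"slide": [0,0,3],"turn": [0,0,0],"hand": 10},
    {"slide": [0,0,1.5],"turn": [0,0,0],"hand": 10},
    {"slide": [0,0,0],"turn": [0,0,0],"hand": 10},
  ],
)

```text
clock: 53.88
eef_pos: [582.6, 7.1, 190.6]
tool_rot: [-3.141, 0.001, -0.009]
force: [-0.4, 0.4, -1.0]
width: 26.7
```

>>> play_rows(
  targets=[
    {"slide": [0,0,2],"turn": [0,0,0],"hand": 10},
    {"slide": [0,0,2],"turn": [0,0,0],"hand": 10},
    {"slide": [0,0,0],"turn": [0,0,0],"hand": 10},
  ],
)

```text
clock: 54.25
eef_pos: [582.5, 7.2, 187.7]
tool_rot: [-3.142, 0.001, -0.009]
force: [-2.4, -0.4, 8.5]
width: 26.5
```

>>> play_rows(
  targets=[
    {"slide": [0,0,-0.5],"turn": [0,0,0],"hand": 40},
    {"slide": [0,0,0],"turn": [0,0,0],"hand": 40},
    {"slide": [0,0,-20],"turn": [0,0,0],"hand": 40},
    {"slide": [0,0,-60],"turn": [0,0,0],"hand": 40},
    {"slide": [-20,-40,0],"turn": [0,0,0],"hand": 55},
  ],
)

```text
clock: 54.88
eef_pos: [567.2, 44.7, 270.6]
tool_rot: [3.141, -0.008, -0.016]
force: [-0.2, 0.7, -0.6]
width: 54.8
```

>>> play_rows(
  targets=[
    {"slide": [-30,-54,0],"turn": [0,0,0],"hand": 55},
    {"slide": [-30,-54,0],"turn": [0,0,0],"hand": 55},
    {"slide": [-30,-54,0],"turn": [0,0,0],"hand": 55},
    {"slide": [-20,-54,20],"turn": [0,0,0],"hand": 55},
    {"slide": [0,-30,30],"turn": [0,0,0],"hand": 55},
  ],
)

```text
clock: 55.5
eef_pos: [453.3, 298.4, 217.6]
tool_rot: [-3.138, -0.0, -0.004]
force: [0.7, -0.4, 0.2]
width: 55.4
```

>>> play_rows(
  targets=[
    {"slide": [0,0,0],"turn": [0,0,0],"hand": 55},
    {"slide": [0,0,0],"turn": [0,0,0],"hand": 55},
  ],
)

```text
clock: 55.75
eef_pos: [455.3, 293.4, 217.1]
tool_rot: [3.141, 0.002, -0.009]
force: [-0.4, -0.6, -0.8]
width: 54.7
```

```bash
python3 - <<'E'
from h import *
s=read_state();print(s['eef_pos'],np.degrees(s['tool_rot']),s['width'])
snap('wrist','w33');snap('top','t33');snap('scene','s33')
for f in('w33','t33','s33'): 
    for n in('yellow','orange','red'): cap(f,n,zc=252)
    cap(f,'green',zc=250);cap(f,'black');cap(f,'blue')
plan([448,382,120],-0.5,hand=55)
E
```

```text
[455.28200703 293.37543627 217.09153095] [ 1.79973169e+02  9.05660299e-02 -5.30218461e-01] 54.6839025336762
w33 black px [287. 335.] circ 427.0 168.9 r 8.5 mean [426.7 170. ] 54
w33 blue px [303. 110.] circ 447.5 383.6 r 13.3 mean [447.4 383.7] 829
t33 yellow px [315. 175.] circ 641.8 3.5 r 13.9 mean [641.8   3.2] 120
t33 orange px [341. 177.] circ 641.4 -50.7 r 14.1 mean [641.5 -51.2] 129
t33 red px [368. 178.] circ 640.3 -109.4 r 14.3 mean [ 640.4 -109.8] 118
t33 green px [312. 205.] circ 578.2 6.3 r 14.0 mean [578.1   6.9] 131
t33 black px [247. 284.] circ 425.9 156.4 r 13.6 mean [426.  156.7] 98
s33 yellow px [311. 230.] circ 646.1 5.0 r 15.8 mean [646.5   4.1] 166
s33 orange px [282. 224.] circ 645.5 -50.1 r 15.5 mean [645.4 -50.7] 159
s33 red px [251. 219.] circ 645.3 -109.1 r 15.2 mean [ 645.6 -109.9] 140
s33 green px [320. 206.] circ 583.5 6.6 r 15.2 mean [583.7   7. ] 133
s33 black px [397. 216.] circ 432.6 155.0 r 13.4 mean [432.9 155.8] 70
s33 blue px [497. 238.] circ 449.7 381.1 r 13.7 mean [450.3 381.8] 84
from [455.9 293.1 217.8] [-1.7997e+02  1.0000e-02 -6.2000e-01] n 3 clock 55.9
[{"slide":[-2.9, -29.6, 32.6],"turn":[-0.0, 0.0, -0.0],"hand":55},{"slide":[-2.9, -29.6, 32.6],"turn":[-0.0, 0.0, -0.1],"hand":55},{"slide":[-2.9, -29.6, 32.6],"turn":[-0.0, 0.0, -0.0],"hand":55}]
```

View pics/w33.png

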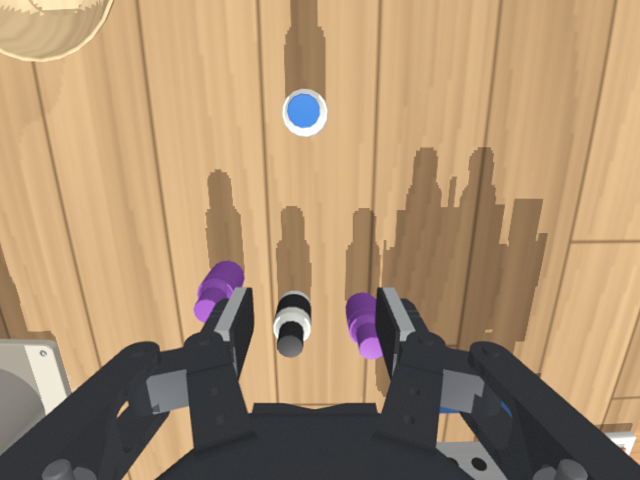

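Green is placed. Blue is at (447, 382.5).

>>> play_rows(
  targets=[
    {"slide": [-3,-29.5,33],"turn": [0,0,0],"hand": 55},
    {"slide": [-3,-29.5,33],"turn": [0,0,0],"hand": 55},
    {"slide": [-3,-29,32],"turn": [0,0,0],"hand": 55},
    {"slide": [0,0,0],"turn": [0,0,0],"hand": 55},
    {"slide": [0,0,0],"turn": [0,0,0],"hand": 55},
  ],
)

```text
clock: 56.52
eef_pos: [447.5, 381.3, 119.8]
tool_rot: [-3.142, 0.001, -0.01]
force: [0.2, 0.2, 0.0]
width: 54.8
```

>>> play_rows(
  targets=[
    {"slide": [0,0,40],"turn": [0,0,0],"hand": 55},
    {"slide": [0,0,40],"turn": [0,0,0],"hand": 55},
    {"slide": [0,0,11],"turn": [0,0,0],"hand": 55},
    {"slide": [0,0,0],"turn": [0,0,0],"hand": 55},
    {"slide": [0,0,0],"turn": [0,0,0],"hand": 55},
  ],
)

```text
clock: 57.15
eef_pos: [447.5, 383.1, 29.9]
tool_rot: [-3.139, -0.001, -0.009]
force: [0.9, 0.0, -0.4]
width: 55.0
```

```bash
python3 - <<'E'
from h import *
s=read_state();print(s['eef_pos'],np.degrees(s['tool_rot']),s['width'])
snap('wrist','w34');near('w34')
E
```

```text
[447.54955874 383.11532232  29.92286515] [-1.79858317e+02 -4.29466489e-02 -5.16397971e-01] 54.964701060091755
292 [(240, [417.0, 394.0, 72.0]), (245, [419.0, 395.0, 72.0]), (300, [442.0, 397.0, 77.0]), (315, [448.0, 398.0, 79.0]), (330, [454.0, 395.0, 74.0]), (384, [477.0, 394.0, 72.0])]
300 [(240, [418.0, 394.0, 78.0]), (245, [420.0, 395.0, 79.0]), (300, [442.0, 397.0, 84.0]), (315, [448.0, 398.0, 86.0]), (330, [454.0, 395.0, 81.0]), (384, [475.0, 394.0, 80.0])]
310 [(240, [420.0, 395.0, 87.0]), (245, [420.0, 391.0, 80.0]), (300, [442.0, 394.0, 87.0]), (315, [448.0, 394.0, 87.0]), (330, [453.0, 395.0, 88.0]), (384, [475.0, 391.0, 82.0])]
```

View pics/w34.png

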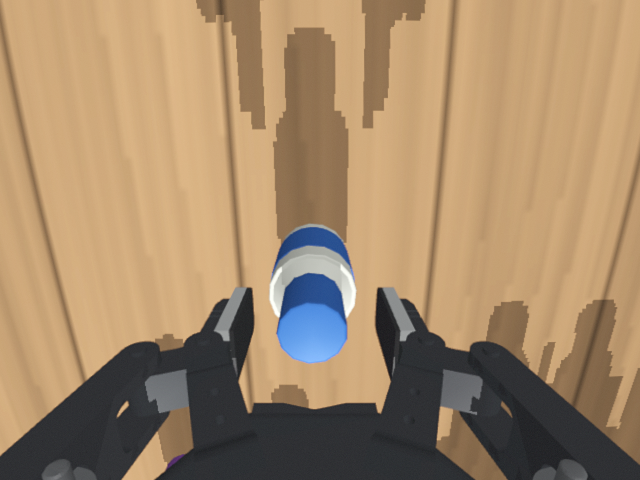

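Aligned (cap at (312,325)). Gripping.

>>> play_rows(
  targets=[
    {"slide": [-0.5,-0.5,3],"turn": [0,0,0],"hand": 55},
    {"slide": [0,0,0],"turn": [0,0,0],"hand": 10},
    {"slide": [0,0,0],"turn": [0,0,0],"hand": 10},
    {"slide": [0,0,0],"turn": [0,0,0],"hand": 10},
    {"slide": [0,0,0],"turn": [0,0,0],"hand": 10},
  ],
)

```text
clock: 57.82
eef_pos: [446.1, 383.0, 25.4]
tool_rot: [-3.141, 0.001, -0.009]
force: [0.1, -1.0, 3.8]
width: 26.4
```

>>> play_rows(
  targets=[
    {"slide": [0,0,-20],"turn": [0,0,0],"hand": 10},
    {"slide": [0,0,-60],"turn": [0,0,0],"hand": 10},
    {"slide": [0,0,-60],"turn": [0,0,0],"hand": 10},
    {"slide": [0,0,-62],"turn": [0,0,0],"hand": 10},
    {"slide": [0,0,-62],"turn": [0,0,0],"hand": 10},
  ],
)

```text
clock: 58.45
eef_pos: [445.6, 382.1, 290.4]
tool_rot: [3.141, 0.003, -0.008]
force: [0.8, 0.2, -1.8]
width: 26.0
```

```bash
python3 - <<'E'
from h import *
plan([581.5,-51,290],-0.5,hand=10,vmax=52)
E
```

```text
from [445.6 382.1 290.4] [ 1.7997e+02  1.6000e-01 -4.7000e-01] n 9 clock 58.45
[{"slide":[15.5, 48.0, 0.0],"turn":[0.0, 0.0, 0.0],"hand":10},{"slide":[15.5, 48.0, 0.0],"turn":[0.0, 0.0, 0.0],"hand":10},{"slide":[15.5, 48.0, 0.0],"turn":[0.0, 0.0, 0.0],"hand":10},{"slide":[15.5, 48.0, 0.0],"turn":[0.0, 0.0, 0.0],"hand":10},{"slide":[15.5, 48.0, 0.0],"turn":[0.0, 0.0, 0.0],"hand":10}]
[{"slide":[15.5, 48.0, 0.1],"turn":[0.0, 0.0, 0.0],"hand":10},{"slide":[15.5, 48.0, 0.0],"turn":[0.0, 0.1, 0.0],"hand":10},{"slide":[15.5, 48.0, 0.1],"turn":[0.0, 0.0, 0.0],"hand":10},{"slide":[15.5, 48.0, 0.1],"turn":[0.0, 0.1, 0.0],"hand":10}]
```

>>> play_rows(
  targets=[
    {"slide": [15.5,48,0],"turn": [0,0,0],"hand": 10},
    {"slide": [15.5,48,0],"turn": [0,0,0],"hand": 10},
    {"slide": [15.5,48,0],"turn": [0,0,0],"hand": 10},
    {"slide": [15.5,48,0],"turn": [0,0,0],"hand": 10},
    {"slide": [15.5,48,0],"turn": [0,0,0],"hand": 10},
  ],
)

```text
clock: 59.08
eef_pos: [521.4, 140.3, 288.2]
tool_rot: [3.142, 0.003, -0.008]
force: [1.3, -0.3, -1.1]
width: 26.6
```

>>> play_rows(
  targets=[
    {"slide": [15.5,48,0],"turn": [0,0,0],"hand": 10},
    {"slide": [15.5,48,0],"turn": [0,0,0],"hand": 10},
    {"slide": [15.5,48,0],"turn": [0,0,0],"hand": 10},
    {"slide": [14,49,0],"turn": [0,0,0],"hand": 10},
    {"slide": [0,0,0],"turn": [0,0,0],"hand": 10},
  ],
)

```text
clock: 59.7
eef_pos: [580.3, -57.8, 287.2]
tool_rot: [3.139, 0.004, -0.017]
force: [-0.4, 0.4, -1.7]
width: 26.6
```

>>> play_rows(
  targets=[
    {"slide": [0,0,0],"turn": [0,0,0],"hand": 10},
    {"slide": [0,0,0],"turn": [0,0,0],"hand": 10},
  ],
)

```text
clock: 59.95
eef_pos: [580.1, -49.6, 288.5]
tool_rot: [-3.14, 0.002, -0.006]
force: [-0.7, 0.7, -1.9]
width: 26.4
```

```bash
python3 - <<'E'
from h import *
s=read_state();print(s['eef_pos'],np.degrees(s['tool_rot']),s['width'])
snap('wrist','w35')
discs('w35',['blue','black'])
E
```

```text
[580.12571115 -49.61799467 288.50919047] [-1.79932578e+02  1.33761889e-01 -3.38454161e-01] 26.38453115860226
w35 blue disc 583.9 -50.3 r 19.4 z 162.5 mean [584. -46.] 1056
w35 blue disc 688.7 -112.9 r 7.5 z 163.3 mean [ 689.  -112.3] 51
```

View pics/w35.png

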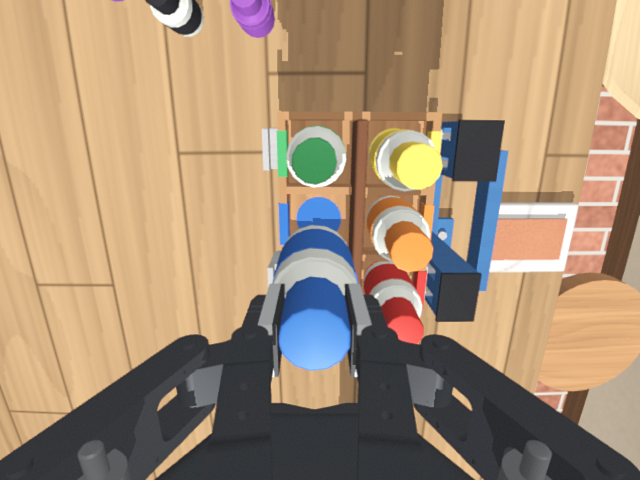

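>>> play_rows(
  targets=[
    {"slide": [2,0,30],"turn": [0,0,0],"hand": 10},
    {"slide": [0,0,30],"turn": [0,0,0],"hand": 10},
    {"slide": [0,0,20],"turn": [0,0,0],"hand": 10},
    {"slide": [0,0,14],"turn": [0,0,0],"hand": 10},
    {"slide": [0,0,0],"turn": [0,0,0],"hand": 10},
  ],
)

```text
clock: 60.62
eef_pos: [581.8, -50.8, 194.0]
tool_rot: [-3.141, 0.003, -0.008]
force: [-0.2, -0.7, -1.1]
width: 26.3
```

>>> play_rows(
  targets=[
    {"slide": [0,0,3],"turn": [0,0,0],"hand": 10},
    {"slide": [0,0,1.5],"turn": [0,0,0],"hand": 10},
    {"slide": [0,0,0],"turn": [0,0,0],"hand": 10},
  ],
)

```text
clock: 61.0
eef_pos: [582.6, -51.4, 190.6]
tool_rot: [-3.141, 0.001, -0.009]
force: [-0.8, -0.9, -1.8]
width: 26.4
```

>>> play_rows(
  targets=[
    {"slide": [0,0,2],"turn": [0,0,0],"hand": 10},
    {"slide": [0,0,2],"turn": [0,0,0],"hand": 10},
    {"slide": [0,0,0],"turn": [0,0,0],"hand": 10},
  ],
)

```text
clock: 61.38
eef_pos: [582.6, -51.4, 187.8]
tool_rot: [3.141, 0.001, -0.009]
force: [-3.4, 0.5, 9.1]
width: 26.6
```

>>> play_rows(
  targets=[
    {"slide": [0,0,-0.5],"turn": [0,0,0],"hand": 40},
    {"slide": [0,0,0],"turn": [0,0,0],"hand": 40},
    {"slide": [0,0,-20],"turn": [0,0,0],"hand": 40},
    {"slide": [0,0,-62],"turn": [0,0,0],"hand": 40},
    {"slide": [-40,-20,-20],"turn": [0,0,0],"hand": 55},
  ],
)

```text
clock: 62.0
eef_pos: [546.5, -32.0, 291.7]
tool_rot: [-3.141, -0.006, -0.012]
force: [-0.3, 1.2, -0.4]
width: 55.1
```

>>> play_rows(
  targets=[
    {"slide": [-40,-40,0],"turn": [0,0,0],"hand": 55},
    {"slide": [-40,-40,0],"turn": [0,0,0],"hand": 55},
    {"slide": [-30,-40,20],"turn": [0,0,0],"hand": 55},
    {"slide": [0,0,40],"turn": [0,0,0],"hand": 55},
    {"slide": [0,0,0],"turn": [0,0,0],"hand": 55},
  ],
)

```text
clock: 62.62
eef_pos: [431.5, 89.5, 227.4]
tool_rot: [3.141, 0.007, -0.007]
force: [0.5, -0.4, 0.4]
width: 54.8
```

>>> play_rows(
  targets=[
    {"slide": [0,0,0],"turn": [0,0,0],"hand": 55},
    {"slide": [0,0,0],"turn": [0,0,0],"hand": 55},
  ],
)

```text
clock: 62.88
eef_pos: [435.0, 89.7, 230.1]
tool_rot: [-3.141, -0.001, -0.01]
force: [0.2, -0.7, 0.1]
width: 54.8
```

```bash
python3 - <<'E'
from h import *
s=read_state();print(s['eef_pos'],np.degrees(s['tool_rot']),s['width'])
snap('wrist','w36');snap('scene','s36')
cap('w36','black');cap('s36','black');cap('s36','blue',zc=250)
plan([430,156,120],-0.5,hand=55)
E
```

```text
[434.99072108  89.70251163 230.1015372 ] [-1.79950381e+02 -4.04718724e-02 -5.63866976e-01] 54.83587907493633
w36 black px [305. 145.] circ 427.9 156.2 r 12.1 mean [427.7 152.3] 329
s36 black px [398. 216.] circ 433.1 157.3 r 13.1 mean [432.4 156.7] 65
s36 blue px [291. 201.] circ 583.7 -51.8 r 15.0 mean [584.3 -50.3] 120
from [434.6  89.7 229.8] [-1.7996e+02 -1.0000e-02 -5.5000e-01] n 3 clock 62.975
[{"slide":[-1.7, -22.1, 36.6],"turn":[-0.0, -0.0, -0.0],"hand":55},{"slide":[-1.8, -22.0, 36.6],"turn":[-0.0, -0.0, -0.0],"hand":55},{"slide":[-1.7, -22.1, 36.7],"turn":[-0.0, -0.0, -0.0],"hand":55}]
```

View pics/w36.png

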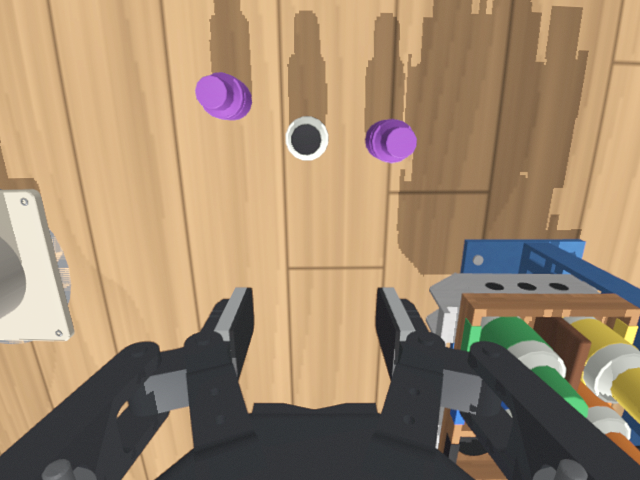

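View pics/s36.png

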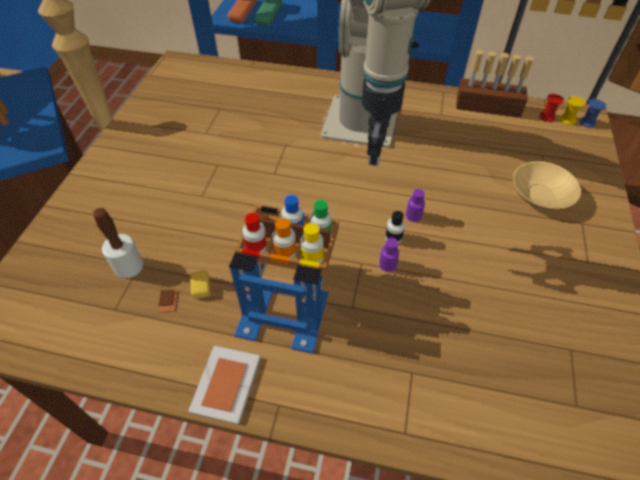

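>>> play_rows(
  targets=[
    {"slide": [-2,-22,37],"turn": [0,0,0],"hand": 55},
    {"slide": [-2,-22,37],"turn": [0,0,0],"hand": 55},
    {"slide": [-2.5,-22.5,36],"turn": [0,0,0],"hand": 55},
    {"slide": [0,0,0],"turn": [0,0,0],"hand": 55},
    {"slide": [0,0,0],"turn": [0,0,0],"hand": 55},
  ],
)

```text
clock: 63.6
eef_pos: [428.4, 156.0, 119.9]
tool_rot: [-3.141, 0.0, -0.009]
force: [0.5, 0.4, -0.3]
width: 54.9
```

>>> play_rows(
  targets=[
    {"slide": [0,0,40],"turn": [0,0,0],"hand": 55},
    {"slide": [0,0,40],"turn": [0,0,0],"hand": 55},
    {"slide": [0,0,11],"turn": [0,0,0],"hand": 55},
    {"slide": [0,0,0],"turn": [0,0,0],"hand": 55},
    {"slide": [0,0,0],"turn": [0,0,0],"hand": 55},
  ],
)

```text
clock: 64.22
eef_pos: [428.6, 156.7, 29.5]
tool_rot: [-3.14, -0.001, -0.009]
force: [0.7, 0.3, 1.1]
width: 54.8
```

```bash
python3 - <<'E'
from h import *
s=read_state();print(s['eef_pos'],np.degrees(s['tool_rot']),s['width'])
snap('wrist','w37');near('w37')
E
```

```text
[428.6279086  156.72972077  29.46534266] [-1.79921738e+02 -5.41236414e-02 -5.17493882e-01] 54.771938671545975
292 [(240, [398.0, 168.0, 72.0]), (245, [400.0, 168.0, 71.0]), (300, [423.0, 169.0, 75.0]), (315, [429.0, 170.0, 76.0]), (330, [435.0, 169.0, 74.0]), (384, [458.0, 168.0, 72.0])]
300 [(240, [399.0, 168.0, 79.0]), (245, [401.0, 169.0, 80.0]), (300, [423.0, 170.0, 82.0]), (315, [429.0, 171.0, 84.0]), (330, [435.0, 168.0, 80.0]), (384, [457.0, 167.0, 78.0])]
310 [(240, [401.0, 169.0, 87.0]), (245, [401.0, 165.0, 81.0]), (300, [423.0, 169.0, 89.0]), (315, [429.0, 168.0, 87.0]), (330, [435.0, 167.0, 86.0]), (384, [456.0, 165.0, 82.0])]
```

View pics/w37.png

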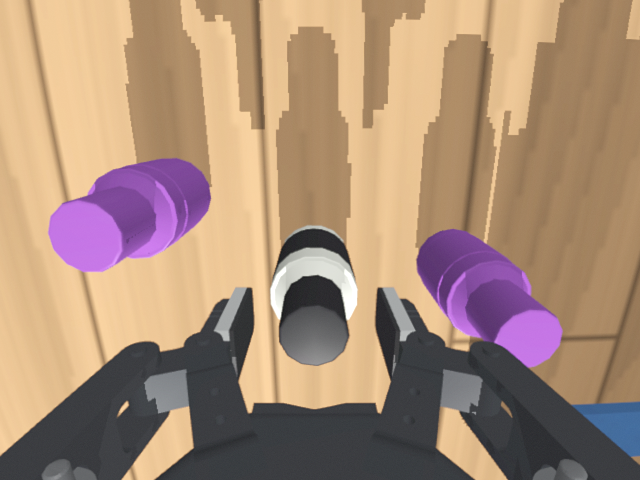

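Black is centred, and the purple decoys are clear on both sides.

>>> play_rows(
  targets=[
    {"slide": [0,0,3],"turn": [0,0,0],"hand": 55},
    {"slide": [0,0,0],"turn": [0,0,0],"hand": 10},
    {"slide": [0,0,0],"turn": [0,0,0],"hand": 10},
    {"slide": [0,0,0],"turn": [0,0,0],"hand": 10},
    {"slide": [0,0,0],"turn": [0,0,0],"hand": 10},
  ],
)

```text
clock: 64.9
eef_pos: [427.6, 156.5, 25.3]
tool_rot: [-3.141, 0.001, -0.008]
force: [0.2, -0.3, 5.4]
width: 26.6
```

>>> play_rows(
  targets=[
    {"slide": [0,0,-20],"turn": [0,0,0],"hand": 10},
    {"slide": [0,0,-60],"turn": [0,0,0],"hand": 10},
    {"slide": [0,0,-60],"turn": [0,0,0],"hand": 10},
    {"slide": [0,0,-62],"turn": [0,0,0],"hand": 10},
    {"slide": [0,0,-62],"turn": [0,0,0],"hand": 10},
  ],
)

```text
clock: 65.53
eef_pos: [427.0, 156.0, 290.7]
tool_rot: [-3.141, 0.003, -0.008]
force: [1.8, 0.9, -0.4]
width: 26.5
```

```bash
python3 - <<'E'
from h import *
plan([583,-108,290],-0.5,hand=10,vmax=52)
E
```

```text
from [427.  156.  290.7] [-1.7999e+02  1.5000e-01 -4.7000e-01] n 6 clock 65.525
[{"slide":[26.4, 43.8, 0.0],"turn":[-0.0, 0.0, 0.0],"hand":10},{"slide":[26.4, 43.8, 0.1],"turn":[-0.0, 0.0, 0.0],"hand":10},{"slide":[26.3, 43.8, 0.0],"turn":[-0.0, 0.0, 0.0],"hand":10},{"slide":[26.4, 43.8, 0.1],"turn":[-0.0, 0.0, 0.0],"hand":10},{"slide":[26.3, 43.8, 0.0],"turn":[-0.0, 0.1, 0.0],"hand":10}]
[{"slide":[26.4, 43.7, 0.1],"turn":[-0.0, 0.0, 0.0],"hand":10}]
```

>>> play_rows(
  targets=[
    {"slide": [26,44,0],"turn": [0,0,0],"hand": 10},
    {"slide": [26,44,0],"turn": [0,0,0],"hand": 10},
    {"slide": [26,44,0],"turn": [0,0,0],"hand": 10},
    {"slide": [26,44,0],"turn": [0,0,0],"hand": 10},
    {"slide": [26,44,0],"turn": [0,0,0],"hand": 10},
  ],
)

```text
clock: 66.15
eef_pos: [556.0, -66.1, 288.0]
tool_rot: [-3.141, 0.003, -0.008]
force: [0.4, 0.8, -1.8]
width: 26.4
```

>>> play_rows(
  targets=[
    {"slide": [26,43,0],"turn": [0,0,0],"hand": 10},
    {"slide": [0,0,0],"turn": [0,0,0],"hand": 10},
    {"slide": [0,0,0],"turn": [0,0,0],"hand": 10},
    {"slide": [0,0,0],"turn": [0,0,0],"hand": 10},
  ],
)

```text
clock: 66.65
eef_pos: [581.0, -106.2, 288.6]
tool_rot: [-3.141, 0.002, -0.006]
force: [0.6, 0.4, -1.1]
width: 26.5
```

```bash
python3 - <<'E'
from h import *
s=read_state();print(s['eef_pos'],np.degrees(s['tool_rot']),s['width'])
snap('wrist','w38')
discs('w38',['black'])
E
```

```text
[ 580.97558787 -106.20378598  288.59133321] [-1.79938954e+02  1.38743561e-01 -3.47311949e-01] 26.538727556768244
w38 black disc 583.3 -109.0 r 19.2 z 162.3 mean [ 583.4 -104.1] 992
```

View pics/w38.png

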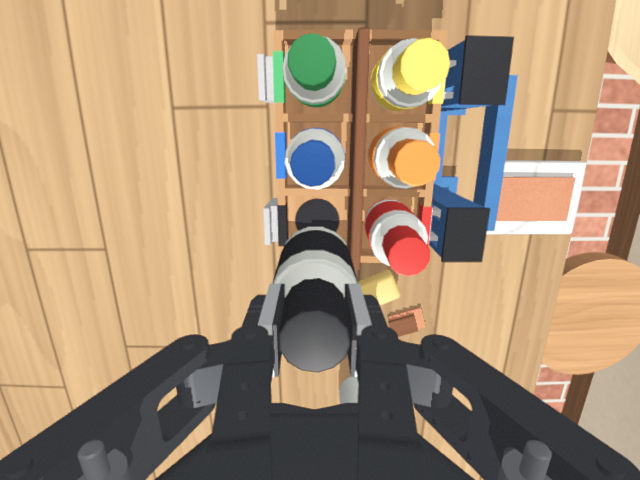

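Target TCP (582.5,-109.3).

>>> play_rows(
  targets=[
    {"slide": [1,2,30],"turn": [0,0,0],"hand": 10},
    {"slide": [0,0,30],"turn": [0,0,0],"hand": 10},
    {"slide": [0,0,20],"turn": [0,0,0],"hand": 10},
    {"slide": [0,0,14],"turn": [0,0,0],"hand": 10},
    {"slide": [0,0,0],"turn": [0,0,0],"hand": 10},
  ],
)

```text
clock: 67.32
eef_pos: [581.8, -109.3, 194.1]
tool_rot: [-3.141, 0.003, -0.008]
force: [0.6, 0.2, -0.6]
width: 26.7
```

>>> play_rows(
  targets=[
    {"slide": [0,0,3],"turn": [0,0,0],"hand": 10},
    {"slide": [0,0,1.5],"turn": [0,0,0],"hand": 10},
    {"slide": [0,0,0],"turn": [0,0,0],"hand": 10},
  ],
)

```text
clock: 67.7
eef_pos: [582.6, -109.9, 190.5]
tool_rot: [-3.141, 0.001, -0.008]
force: [-0.9, 1.0, -2.3]
width: 26.4
```

>>> play_rows(
  targets=[
    {"slide": [0,0,2],"turn": [0,0,0],"hand": 10},
    {"slide": [0,0,2],"turn": [0,0,0],"hand": 10},
    {"slide": [0,0,0],"turn": [0,0,0],"hand": 10},
  ],
)

```text
clock: 68.08
eef_pos: [582.6, -110.0, 187.7]
tool_rot: [3.141, 0.001, -0.009]
force: [-2.7, -0.3, 8.0]
width: 26.7
```

>>> play_rows(
  targets=[
    {"slide": [0,0,-0.5],"turn": [0,0,0],"hand": 40},
    {"slide": [0,0,0],"turn": [0,0,0],"hand": 40},
    {"slide": [0,0,-20],"turn": [0,0,0],"hand": 40},
    {"slide": [0,0,-62],"turn": [0,0,0],"hand": 40},
    {"slide": [-40,0,-20],"turn": [0,0,0],"hand": 40},
  ],
)

```text
clock: 68.7
eef_pos: [546.3, -109.1, 291.9]
tool_rot: [-3.141, -0.006, -0.008]
force: [-1.2, -0.1, -0.2]
width: 40.1
```

>>> play_rows(
  targets=[
    {"slide": [-50,-20,0],"turn": [0,0,0],"hand": 40},
    {"slide": [-30,-20,0],"turn": [0,0,0],"hand": 40},
    {"slide": [0,0,0],"turn": [0,0,0],"hand": 40},
    {"slide": [0,0,0],"turn": [0,0,0],"hand": 40},
    {"slide": [0,0,0],"turn": [0,0,0],"hand": 40},
  ],
)

```text
clock: 69.32
eef_pos: [463.8, -69.4, 288.7]
tool_rot: [-3.141, 0.001, -0.009]
force: [-0.0, 0.5, -0.4]
width: 40.0
```

```bash
python3 - <<'E'
from h import *
s=read_state();print(s['eef_pos'],np.degrees(s['tool_rot']),s['force'])
snap('wrist','w39');snap('top','t39');im,_,_=snap('scene','s39')
cv2.imwrite('pics/s39c.png',cv2.resize(im[170:370,80:440],(792,440),interpolation=cv2.INTER_CUBIC))
for f in('t39','s39'):
    for n in('yellow','orange','red'): cap(f,n,zc=252)
    for n in('green','blue','black'): cap(f,n,zc=250)
    tray(f,zt=213,dz=5,reg=(590,640,-170,60))
E
```

```text
[463.81454317 -69.44275792 288.6804198 ] [-1.79970483e+02  7.88148669e-02 -5.27901837e-01] [-0.04573069  0.48474642 -0.42703498]
t39 yellow px [315. 176.] circ 641.4 3.8 r 14.1 mean [641.7   4.4] 120
t39 green px [312. 205.] circ 578.0 6.3 r 14.3 mean [577.8   6.8] 133
t39 102 rect ((608.9287109375, -3.0961685180664062), (9.129678726196289, 63.2095832824707), 2.1550261974334717)
tray y axis deg 89.77411 mean [608.9071     -3.1500795] z 214.47708780588948
s39 yellow px [311. 229.] circ 646.1 3.9 r 15.7 mean [646.2   3.8] 165
s39 orange px [282. 224.] circ 646.1 -50.8 r 15.8 mean [645.7 -50.5] 161
s39 red px [252. 219.] circ 645.4 -109.7 r 15.3 mean [ 645.1 -109.8] 145
s39 green px [320. 206.] circ 583.8 6.5 r 14.9 mean [583.7   6.8] 129
s39 blue px [291. 201.] circ 583.1 -51.0 r 14.6 mean [583.4 -50.6] 122
s39 black px [262. 196.] circ 584.3 -109.2 r 14.9 mean [ 584.3 -109.1] 112
s39 320 rect ((607.74951171875, -40.587440490722656), (150.1947021484375, 32.55009841918945), 89.59345245361328)
tray y axis deg 89.36558 mean [610.2945 -39.4981] z 212.32048274526784
```

View pics/s39c.png

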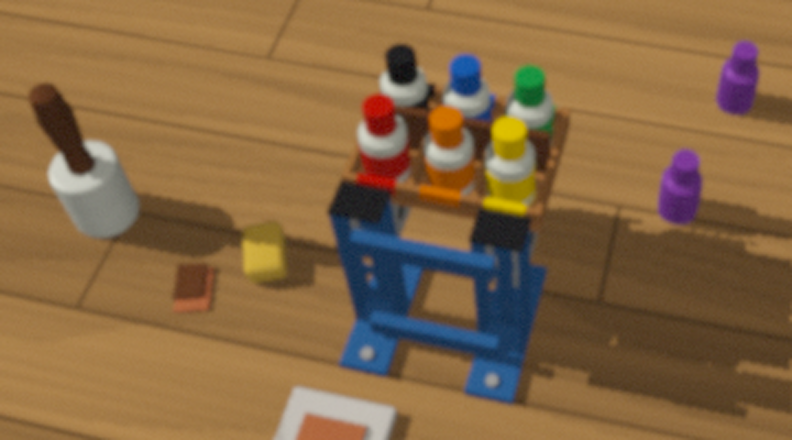

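View pics/t39.png

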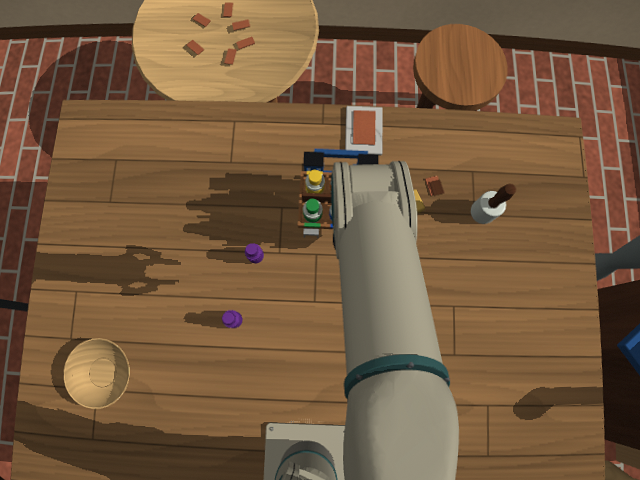

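View pics/w39.png

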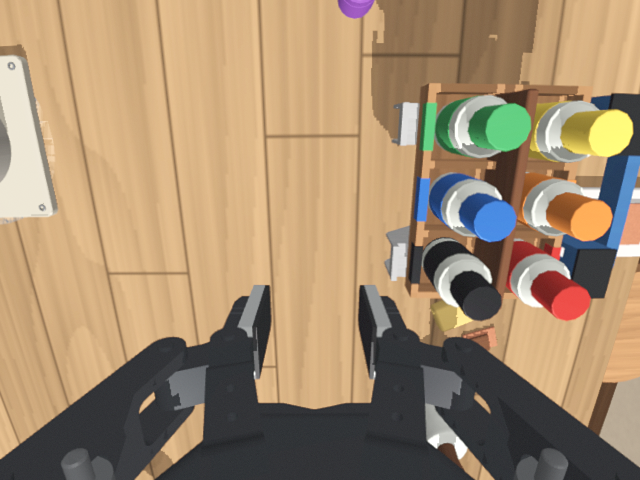

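All six bottles stand in their own compartments. One last check: the bracket lips against their earlier readings, and the bystanders.

```bash
python3 - <<'E'
from h import *
np.set_printoptions(suppress=True,precision=1)
im,d,c=load('w39');P=cloud(c,d);hsv=cv2.cvtColor(im,cv2.COLOR_BGR2HSV)
m=((hsv[...,1]<70)&(P[...,2]>158)&(P[...,2]<172)&(P[...,0]>520)&(P[...,0]<552)).astype(np.uint8)
k,l,st,ce=cv2.connectedComponentsWithStats(m)
for i in range(1,k):
    if st[i,4]>40: print(st[i],np.nanmedian(P[l==i],0))
a=cv2.cvtColor(load('s39')[0],cv2.COLOR_BGR2GRAY).astype(int);b=cv2.cvtColor(load('scene0')[0],cv2.COLOR_BGR2GRAY).astype(int)
print('bystander diff',abs(a-b)[200:315,90:215].mean(),abs(a-b)[200:315,90:215].max())
E
```

```text
[399 102  11  43 322] [538.1  10.9 163.6]
[390 245   9  36 220] [ 537.1 -113.6  163.5]
bystander diff 7.163686956521739 112
```

```bash
python3 - <<'E'
from h import *
print(read_state()['clock']); print(finish_job())
E
```

```text
69.475
the job is handed in; nothing more can be done
None
```

The dye rack is up and the job is handed in at 69.5 s. Both brackets hang in the top two rows, the tray lies across them with green, blue and black towards the robot, and all six bottles stand in their own compartments, placed in order from yellow to black.

**Last checks**
- **Brackets:** their lips read (538, 11) and (537, -114), both about 163.5 mm high. That is within 1 mm of where they were before loading. I checked the seating from the outside and did not see the hooks themselves.
- **Tray:** it lies about 2° nose-down with the brackets' sag, and it is square to the stand within 1°. In the last top and side pictures the bottles hid much of it. The full reading of its centre is from before they went in: about 1 to 2 mm from its seat.
- **Bottles:** all six read 1 to 4 mm from their compartment centres at the caps. They looked upright and on the floor in the last pictures.
- **Bystanders:** the maul, wax and scraps looked unmoved by eye. My pixel-difference check told me nothing, because it also covered the spot the tray had left. The purple look-alikes were not touched.

**What went wrong or disagreed**
- **Missed grip:** the first try at the tray handle closed on nothing. The fingertips sit about 35 mm behind the stated TCP, so I gripped lower from then on. The two brackets, done before that, were held only by the fingertips.
- **Knocked bottle:** red was knocked about 36 mm aside during the run. I found it again and placed it from its new spot.
- **Cameras:** the top and scene cameras differ by 4 to 8 mm in x. I relied on the wrist camera for grasps and placements.

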